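# Lock up the spices after service

## Task

Press the wooden front of the spice drawer so that it springs open, stand every spice tin from the counter upright inside it, and push the drawer shut so that it catches and stays shut. Then take the blade key from its stand, turn the slotted lock on top of the cabinet clockwise with it until it stops, and put the key back upright and fully home in its stand; leave the pepper mills alone.

Things in the scene. Friction and masses are not known exactly. Their poses are not given: they have to be found in the camera images.
- drawer (a joint): travel of the drawer out of its cabinet, m: about 0.001 (0 to 0.003) shut and latched, 0.12 fully out, -0.0115 end stop. A 4 to 6 N spring always drives it out; moving it takes up to 10 N. The push-push catch changes over only when pressed past shut to below -0.0095 and then let go: from shut it runs fully out in about 1 s, from open it stays shut. A shallower press changes nothing
- drawer_front (a point): on the outer face of the drawer's dark wooden front panel, mid-width, 62 mm above the counter; moves with the drawer, which slides along x. x points level into the cabinet (the way to press), y along the face, z up. The panel is 360 mm wide, 18 mm thick, from 6 to 82 mm above the counter; when shut its back stands 16 mm in front of the cabinet's front face
- drawer_in (a point): centre of the drawer's inner floor, 18 mm above the counter; moves with the drawer; x points into the cabinet, y across, z up. Inside 118 mm (x) by 296 mm (y); side and back walls rise 30 mm above this floor, the front panel 64 mm. Fully out, it lies clear in front of the cabinet. Room for four tins side by side in a row along y; standing tins pass under the cabinet's top
- cabinet: fixed steel cabinet of the drawer, 200 mm deep (x), 360 mm wide (y), 100 mm high, closed top; origin at the centre of its underside, front faces -x (towards the robot)
- lock (a joint): angle of the slotted lock, rad: starts at 0.1 to 0.35 (unlocked, slot nearly along the drawer's travel) and grows as it turns clockwise seen from above, to a firm stop at 1.571 (locked, slot across the drawer's travel). It stays where it is left and takes under 0.1 N m to turn
- lock_slot (a point): centre of the mouth of the slot in the brass lock on the cabinet's top, 55 mm behind the middle of the top's front edge, 112 mm above the counter. The slot is 40 mm long, 7 mm wide, 12 mm deep (its floor is the cabinet's top); the lock's head is 46 by 35 mm; x along the slot, z up; turns with the lock
- key: blade key, 92 mm tall, 0.12 kg, hanging upright in its stand, blade down; origin mid lower edge of the blade, x along the blade's width, z up. Blade 30 mm (x) by 4 mm (y), 16 mm high; shank 10 mm diameter; collar 42 mm diameter, 46 to 51 mm above the origin; black flat handle 56 mm (x) by 14 mm (y), 55 to 92 mm above the origin
- stand_top (a point): centre of the top of the key's fixed grey stand, 48 mm above the counter; x along its long side, z up. The stand is 64 by 48 mm with an upright hole through it, 40 mm (x) by 14 mm (y). The key hangs in it with its collar on the stand's top: its origin 46 mm below this point, blade along the stand's x, either way round
- tin1: spice tin: bare low aluminium cylinder with a steel lid, 58 mm diameter, 46 mm high, about 0.15 kg, standing upright; origin at the centre of its underside, z up. All tins are alike and three or four of the five are present, the rest are absent (None)
- tin2: spice tin: bare low aluminium cylinder with a steel lid, 58 mm diameter, 46 mm high, about 0.15 kg, standing upright; origin at the centre of its underside, z up. All tins are alike and three or four of the five are present, the rest are absent (None)
- tin3: spice tin: bare low aluminium cylinder with a steel lid, 58 mm diameter, 46 mm high, about 0.15 kg, standing upright; origin at the centre of its underside, z up. All tins are alike and three or four of the five are present, the rest are absent (None)
- tin4: spice tin: bare low aluminium cylinder with a steel lid, 58 mm diameter, 46 mm high, about 0.15 kg, standing upright; origin at the centre of its underside, z up. All tins are alike and three or four of the five are present, the rest are absent (None)
- tin5: spice tin: bare low aluminium cylinder with a steel lid, 58 mm diameter, 46 mm high, about 0.15 kg, standing upright; origin at the centre of its underside, z up. All tins are alike and three or four of the five are present, the rest are absent (None)
- mill_a: turned wooden pepper mill, 58 mm diameter at the foot and 130 mm tall; bystander, to be left alone; origin at the centre of its underside
- mill_b: turned wooden pepper mill, 58 mm diameter at the foot and 130 mm tall; bystander, to be left alone; origin at the centre of its underside
Mind the look-alikes: they are no part of the job. What is shaped like the tin2 but pink is not meant.

How it is judged:
On the way, in this order (a step that is already met when the one before it is completed fails the run):
1. the drawer is released by a press and has run out (more than 110 mm) (value of joint drawer above 0.11 m), for 0.2 s.
2. every tin present stands upright inside the open drawer (value of joint drawer above 0.1 m and x of tin1 in the frame of drawer_in between -0.045 and 0.045 m and y of tin1 in the frame of drawer_in between -0.125 and 0.125 m and z of tin1 in the frame of drawer_in between -0.006 and 0.012 m and angle between each of tin1, tin2, tin3, tin4, tin5's own z axis and vertical below 0.2 rad and x of tin2 in the frame of drawer_in between -0.045 and 0.045 m and y of tin2 in the frame of drawer_in between -0.125 and 0.125 m and z of tin2 in the frame of drawer_in between -0.006 and 0.012 m and x of tin3 in the frame of drawer_in between -0.045 and 0.045 m and y of tin3 in the frame of drawer_in between -0.125 and 0.125 m and z of tin3 in the frame of drawer_in between -0.006 and 0.012 m and x of tin4 in the frame of drawer_in between -0.045 and 0.045 m and y of tin4 in the frame of drawer_in between -0.125 and 0.125 m and z of tin4 in the frame of drawer_in between -0.006 and 0.012 m and x of tin5 in the frame of drawer_in between -0.045 and 0.045 m and y of tin5 in the frame of drawer_in between -0.125 and 0.125 m and z of tin5 in the frame of drawer_in between -0.006 and 0.012 m), for 0.2 s.
3. the drawer is shut and latched (within 4 mm) for half a second (value of joint drawer between -0.004 and 0.004 m), for 0.5 s.
4. with the key's blade in the slot the lock is turned to its stop (above 1.40 rad) (value of joint lock above 1.4 rad and distance between key and lock_slot below 0.022 m), for 0.2 s.
At the end, for the whole second after the job is handed in: Drawer latched shut (within 4 mm); every tin present upright (0.2 rad) on its floor; lock above 1.40 rad; key upright (0.12 rad) in its stand, centred within 12 mm, collar within 5 mm of the top; tins and key at rest (all of step 3 and value of joint lock above 1.4 rad and x of tin1 in the frame of drawer_in between -0.045 and 0.045 m and y of tin1 in the frame of drawer_in between -0.125 and 0.125 m and z of tin1 in the frame of drawer_in between -0.006 and 0.012 m and angle between each of tin1, tin2, tin3, tin4, tin5's own z axis and vertical below 0.2 rad and x of tin2 in the frame of drawer_in between -0.045 and 0.045 m and y of tin2 in the frame of drawer_in between -0.125 and 0.125 m and z of tin2 in the frame of drawer_in between -0.006 and 0.012 m and x of tin3 in the frame of drawer_in between -0.045 and 0.045 m and y of tin3 in the frame of drawer_in between -0.125 and 0.125 m and z of tin3 in the frame of drawer_in between -0.006 and 0.012 m and x of tin4 in the frame of drawer_in between -0.045 and 0.045 m and y of tin4 in the frame of drawer_in between -0.125 and 0.125 m and z of tin4 in the frame of drawer_in between -0.006 and 0.012 m and x of tin5 in the frame of drawer_in between -0.045 and 0.045 m and y of tin5 in the frame of drawer_in between -0.125 and 0.125 m and z of tin5 in the frame of drawer_in between -0.006 and 0.012 m and linear speed of each of tin1, tin2, tin3, tin4, tin5, key below 0.03 m/s and horizontal distance between key and stand_top below 0.012 m and z of key in the frame of stand_top between -0.052 and -0.041 m and angle between key's own z axis and vertical below 0.12 rad); the robot touches nothing.
It fails at once if the first pepper mill is shifted more than 40 mm or tipped (distance of mill_a from where it was at the start of the episode above 0.04 m or angle between mill_a's own z axis and vertical above 0.35 rad).
It fails at once if the second pepper mill is shifted more than 40 mm or tipped (distance of mill_b from where it was at the start of the episode above 0.04 m or angle between mill_b's own z axis and vertical above 0.35 rad).
Of tin1, tin2, tin3, tin4, tin5 only 3 to 4 are there at a start; the rules pass over those that are not, and their reading is None.
At some moment in a run one of tin1, tin2, tin3, tin4, tin5 may be knocked a few centimetres aside while the robot is not near it.
It also fails if it takes over 208 s, if anything falls off the work surface, if the arm or the gripper's body presses on something with over 40 N, if the wrist force passes 120 N, or if a joint passes its speed limit or range.

## Robot

A 6-joint arm with a two-finger parallel gripper is mounted at the origin on the work surface. World frame = base frame: x ahead of the robot, y to its left, z up, the work surface at z = 0. Lengths are in m, angles in rad, forces in N, time in s.
With the tool pointing down it reaches from about 0.35 to 0.85 m from the base axis. Payload 8.1 kg.
Tool frame: the origin (TCP) lies midway between the tips of the shut fingers; the grasp point (between the pads) lies 19 mm behind it; z points along the fingers, y is the direction in which the jaws open and shut (so a half turn about z gives the same grasp; the last joint's range is limited). The gripper opens to 93 mm and grips with 3 to 60 N. Pads are 15 mm wide; open, the fingers measure 128 mm over their backs; the gripper's body (75 mm by 188 mm) begins 65 mm behind the grasp point.
Start: joints at [-1.386, 0.13, 1.488, -0, 1.523, -0.085], TCP at [0.16, -0.578, 0.184] pointing down, gripper open.
Joint ranges: [-2.96, 2.96], [-0.89, 2.26], [0.02, 2.5], [-1.34, 4.48], [0, 2.73], [-2.66, 2.66]. Speed limits (rad/s): [2.39, 2.39, 2.79, 3.14, 3.14, 3.14].

## Interface

Orientations are given as a rotation vector (axis times angle).
In Python, from bench import monitor, imaging, workorder gives the robot as it stands.
- The arm moves only by the tool drive_tool, never from a script. Its argument "targets" is a list that holds one entry, the list of rows, each a list of 7 numbers: the turn, a rotation vector about the tool's x, y, z in degrees, then the shift along the tool's x, y, z in cm, then the gripper command: -1 is shut, 1 is fully open, values between are in proportion. In form: [[[ax, ay, az, dx, dy, dz, jaw], ...]]. A call has 1 to 5 rows; each row shifts and turns the commanded pose from where the row before left it, along the tool's axes as they then stand; what a row does not reach is not made up. A row lasts 1/8 s, in which the tool goes at most 62.5 mm and 10.7 degrees, less where a joint would pass 70% of its speed; a pose out of reach is approached as far as the arm can. A call with a gripper value outside its range is refused whole. The fingers move at their own pace and stop on an object; "newtons" is the grip in N (left out, the last holds). Time passes only in rows, so rows that do not move let the fingers close. It gives the time, the measured TCP pose, the force and the opening at its end, in the units of the state.
- monitor.get_state(): the state, without advancing time (a new reading comes with each control period).
- imaging.read_camera(name): name is "scene" or "top" or "wrist"; returns a dict with "image" (400x640x3 uint8, red, green, blue), "depth" (400x640 float32, m along the optical axis (not along the pixel's ray), 0 where there is no reading), "K" (3x3 intrinsics, pixels), "world_to_cam" (4x4, takes a point from world to camera coordinates). Camera axes: x right, y down, z forward; pixel columns grow to the right and rows downward; lengths in m; the calibration is good to about 2 mm. A picture is of the moment at which its call begins.
- workorder.sign_off(): hands the job in, once; it reports no verdict.
The state is a dict: "clock": time; "joints": joint angles; "joint_vel": joint speeds; "joint_efforts": joint torques, N m; "tool_pos": TCP position; "ee_rot": TCP orientation; "contact_force": force on the tool from outside, world axes, zero at the start; "moment": the same for the moment, N m; "finger_gap": finger opening in m.
Only numpy, scipy, OpenCV 4.12 (cv2) and the standard library are available. Lean on these libraries where they do the work, as an engineer would, in place of code of your own. Each camera call takes 0.05 s, during which the arm holds its last target.

## Working session

There is one attempt and no reset: what is moved stays moved. The work goes in short steps, Python scripts to look and compute and a tool call to move; the robot and the scene stay as the last step left them, time stands still between calls to the robot, and variables do not carry over. Pictures are saved under pics/ and viewed, and the job is handed in when it is done.

Besides the shell and the picture viewer there is one more tool, called after "Call:" as a command line: name --argument value ..., lists and objects as JSON in quotes. drive_tool: Moves the arm, as the interface text tells. Its arguments: {"type":"object","properties":{"targets":{"type":"array"},"newtons":{"type":"number"}},"required":["targets"]}

```bash
ls; mkdir -p pics; cat > h.py <<'E'
import numpy as np, cv2
from bench import monitor, imaging, workorder
from scipy.spatial.transform import Rotation as R
def cam(n):
    return imaging.read_camera(n)
def save(c,name,crop=None,scale=1):
    im=c['image'][...,::-1]
    if crop: im=im[crop[1]:crop[3],crop[0]:crop[2]]
    if scale!=1: im=cv2.resize(im,None,fx=scale,fy=scale,interpolation=cv2.INTER_CUBIC)
    cv2.imwrite('pics/'+name,im)
def cloud(c):
    d=c['depth'];K=c['K'];h,w=d.shape
    u,v=np.meshgrid(np.arange(w),np.arange(h))
    P=np.stack([(u-K[0,2])/K[0,0]*d,(v-K[1,2])/K[1,1]*d,d],-1)
    T=np.linalg.inv(c['world_to_cam'])
    W=P@T[:3,:3].T+T[:3,3]
    W[d<=0]=np.nan
    return W
def st():
    s=monitor.get_state()
    for k in ['clock','joints','tool_pos','ee_rot','contact_force','finger_gap']: print(k,np.round(s[k],4))
    print(np.round(R.from_rotvec(s['ee_rot']).as_matrix(),3).tolist())
    return s
E
python3 - <<'E'
from h import *
st()
for n in ['scene','top','wrist']:
    c=cam(n); save(c,f'{n}0.png'); print(n,c['K'].round(1).tolist(),c['world_to_cam'].round(3).tolist())
E
```

```text
pics
clock 0.0
joints [-1.3864  0.1312  1.4892 -0.      1.523  -0.0854]
tool_pos [ 0.1598 -0.5777  0.1831]
ee_rot [-3.1113e+00 -4.2220e-01  2.0000e-04]
contact_force [ 0.1768 -1.3278 -0.7616]
finger_gap 0.0927
[[0.964, 0.266, -0.0], [0.266, -0.964, 0.002], [0.0, -0.002, -1.0]]
scene [[417.4, 0.0, 319.4], [0.0, 417.4, 201.0], [0.0, 0.0, 1.0]] [[0.903, 0.43, -0.011, -0.496], [0.33, -0.71, -0.623, -0.108], [-0.275, 0.559, -0.782, 1.477], [0.0, 0.0, 0.0, 1.0]]
top [[375.7, 0.0, 316.3], [0.0, 375.7, 194.1], [0.0, 0.0, 1.0]] [[0.007, -1.0, -0.016, 0.014], [-0.99, -0.004, -0.142, 0.539], [0.142, 0.017, -0.99, 1.154], [0.0, 0.0, 0.0, 1.0]]
wrist [[339.4, 0.0, 315.7], [0.0, 339.4, 202.0], [0.0, 0.0, 1.0]] [[0.267, -0.964, -0.002, -0.599], [-0.931, -0.258, 0.259, -0.03], [-0.251, -0.067, -0.966, 0.391], [0.0, 0.0, 0.0, 1.0]]
```

View pics/scene0.png

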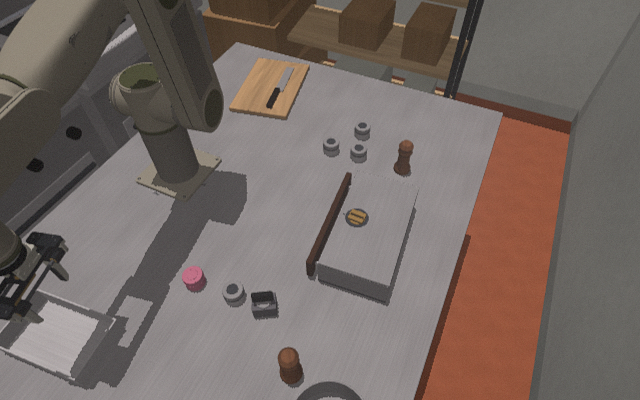

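View pics/top0.png

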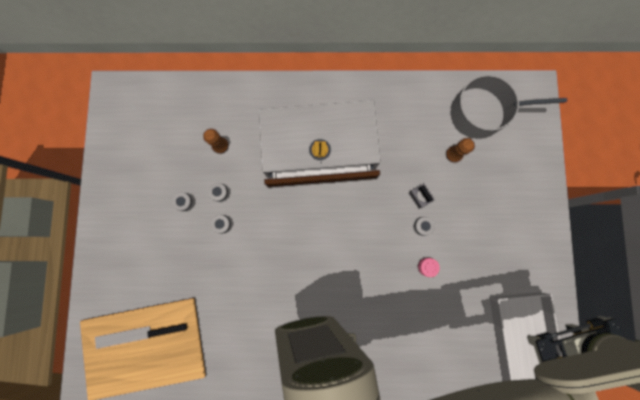

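View pics/wrist0.png

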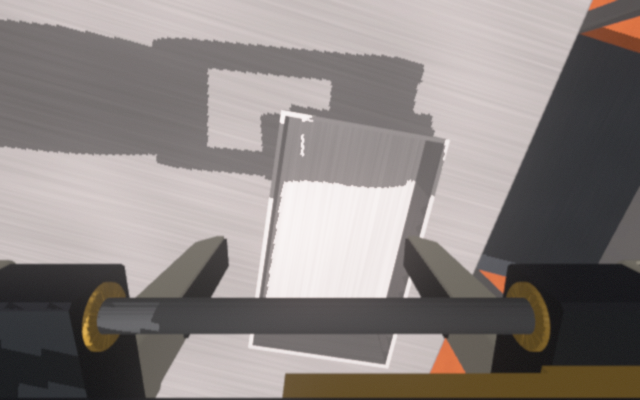

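Top view: four bare tins at (183,201), (219,191), (222,224) and (423,226). The pink look-alike at (429,267) is excluded. The key stand is at (421,196), the drawer front runs from (266,182) to (379,175), the lock is at (320,149), and the mills are at (216,141) and (460,150). Next I'll measure these and take an enlarged crop.

```bash
python3 - <<'E'
from h import *
c=cam('top'); W=cloud(c); im=c['image']
hsv=cv2.cvtColor(im,cv2.COLOR_RGB2HSV)
save(c,'top1.png',(160,120,480,290),2.5)
def fit(u,v,zl,zh,r=22):
    P=W[v-r:v+r,u-r:u+r].reshape(-1,3); m=(P[:,2]>zl)&(P[:,2]<zh)
    q=P[m]; 
    (cx,cy),(w,h),a=cv2.minAreaRect((q[:,:2]*1000).astype(np.float32))
    print((u,v),'n',m.sum(),'rect c',round(cx,1),round(cy,1),'wh',round(w,1),round(h,1),round(a,1),'mid',(q.min(0)+q.max(0))[:2]/2*1000, 'zmed',np.median(q[:,2]))
for u,v in [(183,201),(219,191),(222,224),(423,226),(429,267)]: fit(u,v,.035,.06,16)
fit(421,196,.035,.06,18); fit(421,196,.06,.12,18)
for u,v in [(216,141),(460,150)]: fit(u,v,.05,.16,22)
# cabinet top, front
m=(W[...,2]>.09)&(W[...,2]<.106); m[:, :250]=0; m[:,400:]=0; m[:90]=0;m[200:]=0
q=W[m]; print('cab',cv2.minAreaRect((q[:,:2]*1000).astype(np.float32)),np.median(q[:,2]))
m=(W[...,2]>.07)&(W[...,2]<.088); m[:, :250]=0; m[:,400:]=0; m[:150]=0;m[200:]=0
q=W[m]; print('front',cv2.minAreaRect((q[:,:2]*1000).astype(np.float32)),np.median(q[:,2]))
m=(W[...,2]>.108)&(W[...,2]<.12); m[:, :250]=0; m[:,400:]=0; m[:90]=0;m[200:]=0
q=W[m]; print('lock',cv2.minAreaRect((q[:,:2]*1000).astype(np.float32)),np.median(q[:,2]))
c=cam('scene'); save(c,'scene1.png',(160,100,440,390),2)
E
```

```text
(183, 201) n 271 rect c 513.0 445.8 wh 56.5 56.3 43.7 mid [512.62189825 445.45248895] zmed 0.0467532320379942
(219, 191) n 264 rect c 544.6 331.7 wh 55.9 55.4 46.6 mid [544.55038164 331.36347566] zmed 0.0466740433810533
(222, 224) n 277 rect c 442.3 319.1 wh 56.1 56.3 55.5 mid [442.33206645 319.02393381] zmed 0.04667958447021081
(423, 226) n 282 rect c 439.5 -321.4 wh 55.7 55.9 26.6 mid [ 439.93853364 -321.24234167] zmed 0.045609255040379604
(429, 267) n 293 rect c 312.9 -331.6 wh 55.8 55.6 33.3 mid [ 313.06293184 -331.08132763] zmed 0.04524619705862287
(421, 196) n 194 rect c 535.4 -316.6 wh 63.8 48.6 31.9 mid [ 535.02595657 -316.6849943 ] zmed 0.04835714298140714
(421, 196) n 135 rect c 535.7 -317.5 wh 55.4 15.6 32.4 mid [ 535.46172181 -316.90841013] zmed 0.09112083271104332
(216, 141) n 276 rect c 705.2 339.3 wh 44.4 46.4 0.4 mid [705.19643077 339.29490693] zmed 0.11988588609394446
(460, 150) n 372 rect c 703.9 -453.4 wh 48.6 108.8 52.6 mid [ 703.7042399  -458.66613049] zmed 0.11284659298788591
cab ((712.7008666992188, 10.436660766601562), (201.96060180664062, 360.4369812011719), 4.773828506469727) 0.10057631800374844
front ((596.3828125, -0.1119842529296875), (39.266666412353516, 359.6499938964844), 4.607105255126953) 0.0817046535688617
lock ((707.883056640625, 78.30890655517578), (214.677490234375, 52.75407028198242), 59.733863830566406) 0.11227512139322948
```

View pics/top1.png

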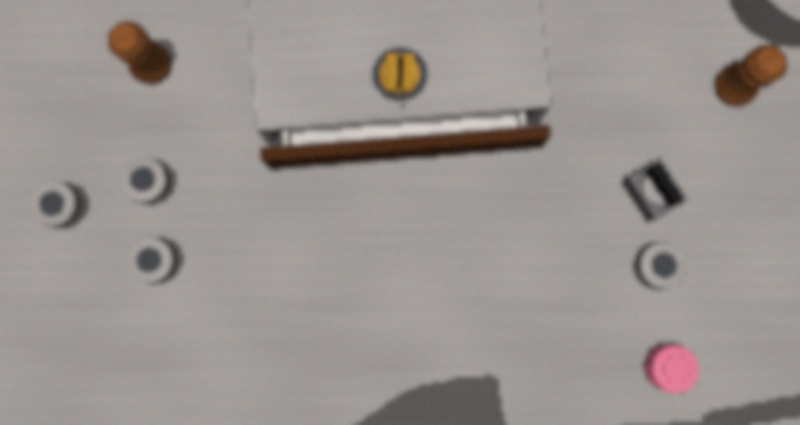

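View pics/scene1.png

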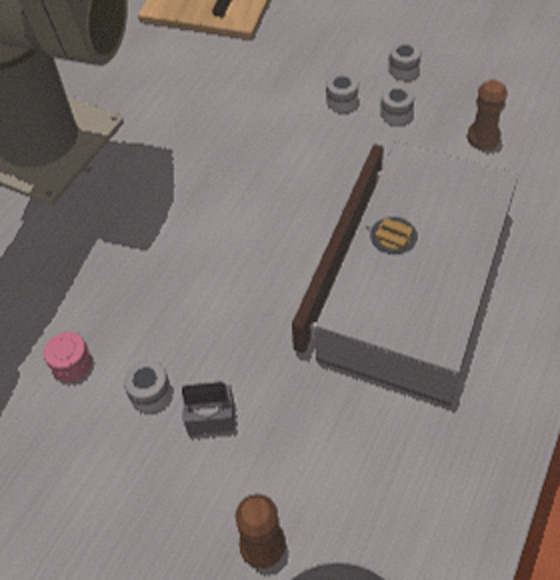

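```bash
cat >> h.py <<'E'
def go(p,yaw=None):
    """print tool-frame delta to reach world p (m) with tool-x yaw deg, pointing down; turn first, then shift along turned axes"""
    s=monitor.get_state(); M=R.from_rotvec(s['ee_rot'])
    if yaw is None:
        T=M; turn=np.zeros(3)
    else:
        a=np.radians(yaw); x=np.array([np.cos(a),np.sin(a),0]); y=np.array([np.sin(a),-np.cos(a),0])
        T=R.from_matrix(np.stack([x,y,[0,0,-1]],1)); turn=(M.inv()*T).as_rotvec(degrees=True)
    d=T.inv().apply(np.array(p)-s['tool_pos'])*100
    print('turn',turn.round(2),'shift(after turn)',d.round(2),'rows>=',round(np.linalg.norm(d)/6.25,1))
E
python3 -c "
from h import *
go([.53,-.005,.184],4.7)"
```

```text
turn [-0.05  0.   10.76] shift(after turn) [ 4.158e+01 -5.408e+01 -4.000e-02] rows>= 10.9
```

Call:
drive_tool --targets '[[[0, 0, 10.6, 0, 0, 0, -1], [0, 0, 0, 3.4, -4.5, 0, -1], [0, 0, 0, 3.4, -4.5, 0, -1], [0, 0, 0, 3.4, -4.5, 0, -1], [0, 0, 0, 3.4, -4.5, 0, -1]]]' --newtons 40

```text
clock: 0.88
tool_pos: [0.2809, -0.3859, 0.1841]
ee_rot: [3.139, 0.132, 0.0]
contact_force: [0.5, -0.4, 0.3]
finger_gap: 0.0479
```

Call:
drive_tool --targets '[[[0, 0, 0, 3.4, -4.5, 0, -1], [0, 0, 0, 3.4, -4.5, 0, -1], [0, 0, 0, 3.4, -4.5, 0, -1], [0, 0, 0, 3.4, -4.5, 0, -1], [0, 0, 0, 3.4, -4.5, 0, -1]]]'

```text
clock: 1.5
tool_pos: [0.4313, -0.1472, 0.1843]
ee_rot: [3.138, 0.133, 0.001]
contact_force: [0.1, -0.7, -0.1]
finger_gap: 0.0012
```

```bash
python3 -c "
from h import *
st();go([.53,-.005,.05],4.7)"
```

```text
clock 1.5
joints [-4.4140e-01 -2.7120e-01  1.8706e+00 -1.0000e-04  1.5414e+00  1.0447e+00]
tool_pos [ 0.4313 -0.1472  0.1843]
ee_rot [3.1384e+00 1.3300e-01 1.0000e-03]
contact_force [ 0.1464 -0.6653 -0.0694]
finger_gap 0.0012
[[0.996, 0.085, 0.001], [0.085, -0.996, -0.0], [0.001, 0.0, -1.0]]
turn [ 0.02 -0.04  0.15] shift(after turn) [ 11.   -13.36  13.43] rows>= 3.5
```

Call:
drive_tool --targets '[[[0, 0, 0, 2.7, -3.3, 3, -1], [0, 0, 0, 2.7, -3.3, 3, -1], [0, 0, 0, 2.7, -3.3, 3, -1], [0, 0, 0, 2.7, -3.3, 3, -1], [0, 0, 0, 0, 0, 1.4, -1]]]'

```text
clock: 2.12
tool_pos: [0.5265, -0.0057, 0.0479]
ee_rot: [-3.138, -0.138, 0.004]
contact_force: [-0.1, -0.5, -0.3]
finger_gap: 0.0007
```

Call:
drive_tool --targets '[[[0, 0, 0, 1, 0, 0, -1], [0, 0, 0, 1, 0, 0, -1], [0, 0, 0, 0.8, 0, 0, -1], [0, 0, 0, 0, 0, 0, -1]]]'

```text
clock: 2.62
tool_pos: [0.5561, -0.0064, 0.0512]
ee_rot: [3.139, 0.132, 0.003]
contact_force: [0.3, 0.2, -0.8]
finger_gap: 0.0003
```

Call:
drive_tool --targets '[[[0, 0, 0, 0.6, 0, 0, -1], [0, 0, 0, 0.4, 0, 0, -1], [0, 0, 0, 0.3, 0, 0, -1], [0, 0, 0, 0.3, 0, 0, -1]]]'

```text
clock: 3.12
tool_pos: [0.5709, -0.0044, 0.0501]
ee_rot: [-3.139, -0.133, 0.0]
contact_force: [-0.3, -0.1, 0.6]
finger_gap: 0.0004
```

Call:
drive_tool --targets '[[[0, 0, 0, 0.4, 0, 0, -1], [0, 0, 0, 0.3, 0, 0, -1], [0, 0, 0, 0, 0, 0, -1]]]'

```text
clock: 3.5
tool_pos: [0.578, -0.0038, 0.0501]
ee_rot: [3.139, 0.133, 0.0]
contact_force: [-0.3, -0.7, -0.2]
finger_gap: 0.0004
```

```bash
python3 - <<'E'
from h import *
c=cam('scene'); save(c,'s2.png',(220,120,440,320),3)
c=cam('wrist'); save(c,'w2.png')
E
```

```text
(no output)
```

View pics/s2.png

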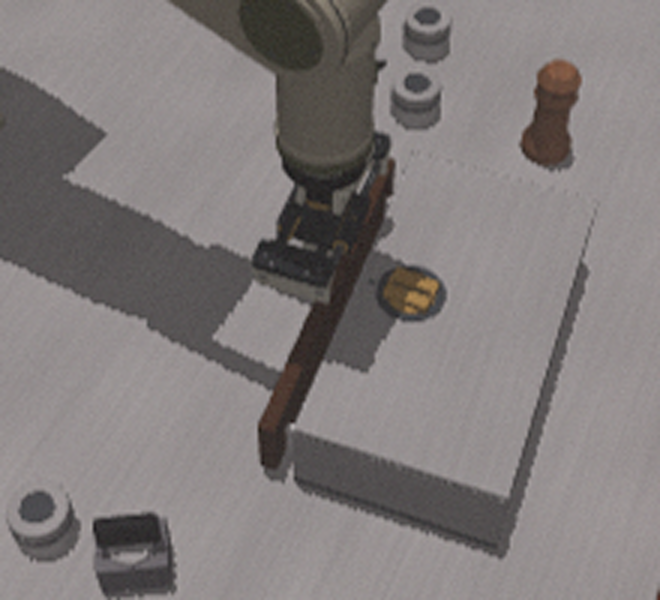

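View pics/w2.png

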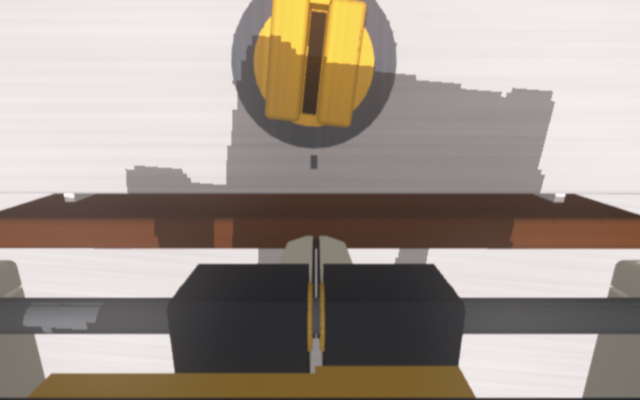

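```bash
python3 - <<'E'
from h import *
c=cam('wrist'); W=cloud(c)
for u in (100,240,400,560):
  for v in (215,225,235,243,252): print((u,v),W[v,u].round(4))
E
```

```text
(100, 215) [0.5861 0.1134 0.0765]
(100, 225) [0.5827 0.1102 0.0822]
(100, 235) [0.5772 0.1104 0.0825]
(100, 243) [nan nan nan]
(100, 252) [5.270e-01 1.645e-01 1.000e-04]
(240, 215) [0.5929 0.0382 0.0777]
(240, 225) [0.5889 0.0371 0.0822]
(240, 235) [0.5831 0.0371 0.0817]
(240, 243) [0.5786 0.037  0.0816]
(240, 252) [ 0.5361  0.0536 -0.0008]
(400, 215) [ 0.5998 -0.0471  0.0766]
(400, 225) [ 0.596  -0.0463  0.0823]
(400, 235) [ 0.5905 -0.0472  0.0822]
(400, 243) [ 0.586  -0.0478  0.0822]
(400, 252) [ 5.475e-01 -7.330e-02  5.000e-04]
(560, 215) [ 0.6075 -0.1314  0.0781]
(560, 225) [ 0.6032 -0.1294  0.0825]
(560, 235) [ 0.5974 -0.132   0.0813]
(560, 243) [ 0.5933 -0.1324  0.0822]
(560, 252) [ 0.5578 -0.2009 -0.0007]
```

Call:
drive_tool --targets '[[[0, 0, 0, 0.3, 0, 0, -1], [0, 0, 0, 0.2, 0, 0, -1], [0, 0, 0, 0, 0, 0, -1]]]'

```text
clock: 4.03
tool_pos: [0.583, -0.0034, 0.0502]
ee_rot: [-3.139, -0.133, -0.0]
contact_force: [-0.1, 0.6, -0.1]
finger_gap: 0.0004
```

```bash
python3 - <<'E'
from h import *
c=cam('wrist'); W=cloud(c); save(c,'w3.png')
for u in (100,240,400,560):
  for v in (225,235,243): print((u,v),W[v,u].round(4))
print(c['world_to_cam'].round(3))
st()
E
```

```text
(100, 225) [0.5867 0.1126 0.0792]
(100, 235) [0.5822 0.1111 0.0822]
(100, 243) [0.5775 0.1116 0.0819]
(240, 225) [0.5924 0.0385 0.0776]
(240, 235) [0.5882 0.0375 0.0814]
(240, 243) [0.584  0.0373 0.0822]
(400, 225) [ 0.6004 -0.0467  0.0796]
(400, 235) [ 0.5955 -0.0469  0.0818]
(400, 243) [ 0.591  -0.0476  0.0817]
(560, 225) [ 0.6072 -0.1325  0.0782]
(560, 235) [ 0.6027 -0.1312  0.0817]
(560, 243) [ 0.5982 -0.1328  0.0814]
[[ 0.085 -0.996 -0.001 -0.052]
 [-0.962 -0.082  0.26   0.565]
 [-0.259 -0.021 -0.966  0.412]
 [ 0.     0.     0.     1.   ]]
clock 4.075
joints [-0.0938  0.1868  1.6768 -0.      1.278   1.3921]
tool_pos [ 0.5828 -0.0034  0.0501]
ee_rot [ 3.1388e+00  1.3320e-01 -1.0000e-04]
contact_force [-0.035   1.3829 -0.9058]
finger_gap 0.0004
[[0.996, 0.085, -0.0], [0.085, -0.996, -0.0], [-0.0, 0.0, -1.0]]
```

View pics/w3.png

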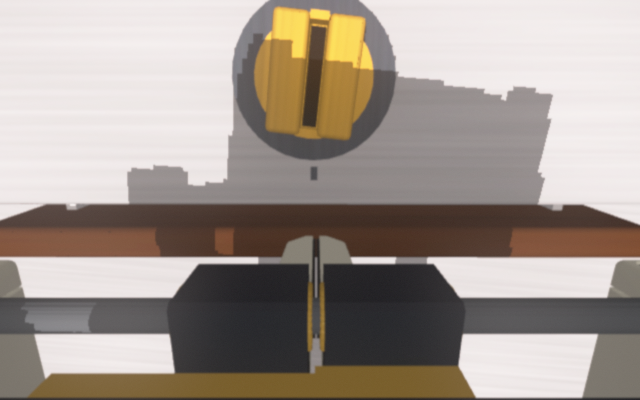

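```bash
python3 - <<'E'
from h import *
c=cam('wrist'); W=cloud(c)
for v in (237,240,245,250,255,260): print(v,W[v,300].round(4),W[v,335].round(4),W[v,270].round(4))
E
```

```text
237 [0.5918 0.0057 0.0869] [ 0.5918 -0.0126  0.0828] [0.588  0.0217 0.0806]
240 [0.5916 0.0055 0.0906] [ 0.5931 -0.0121  0.0906] [0.5868 0.0215 0.0817]
245 [0.5919 0.0052 0.0977] [ 0.5933 -0.0117  0.0977] [0.5843 0.0213 0.0826]
250 [0.5922 0.0049 0.1045] [ 0.5933 -0.0114  0.1038] [0.5812 0.0212 0.0821]
255 [0.5921 0.0046 0.1098] [ 0.5932 -0.0111  0.1093] [0.5783 0.021  0.082 ]
260 [0.5924 0.0044 0.1158] [ 0.5934 -0.0107  0.1152] [0.537  0.0296 0.0007]
```

Call:
drive_tool --targets '[[[0, 0, 0, -4, 0, 0, -1], [0, 0, 0, -4, 0, 0, -1], [0, 0, 0, 0, 0, 0, -1]]]'

```text
clock: 4.5
tool_pos: [0.5, -0.0101, 0.049]
ee_rot: [-3.138, -0.133, 0.005]
contact_force: [-0.6, -0.6, -0.4]
finger_gap: 0.0005
```

```bash
python3 - <<'E'
from h import *
s=st()
for n in ('wrist','scene'):
    c=cam(n); W=cloud(c)
    M=R.from_rotvec(s['ee_rot'])
    L=M.inv().apply((W-s['tool_pos']).reshape(-1,3)).reshape(W.shape)*1000
    if n=='wrist':
        save(c,'w4.png',(180,180,460,400),2.5)
        for u in (290,300,335):
            for v in range(222,262,3): print(u,v,L[v,u].round(1))
    else:
        m=(np.abs(L[...,0])<60)&(np.abs(L[...,1])<100)&(L[...,2]>-120)&(L[...,2]<30)&(W[...,2]>.01)
        q=L[m]
        for z in range(-110,20,8):
            k=(q[:,2]>z)&(q[:,2]<=z+8)
            if k.sum(): print(z,k.sum(),q[k].min(0).round(0),q[k].max(0).round(0))
        save(c,'s4.png',(220,120,440,320),3)
E
```

```text
clock 4.5
joints [-1.2260e-01 -2.7500e-02  1.9056e+00 -1.0000e-04  1.2664e+00  1.3637e+00]
tool_pos [ 0.5    -0.0101  0.049 ]
ee_rot [-3.1384 -0.1327  0.0045]
contact_force [-0.5789 -0.6241 -0.381 ]
finger_gap 0.0005
[[0.996, 0.084, -0.003], [0.084, -0.996, 0.0], [-0.003, -0.001, -1.0]]
290 222 [-10.9 -20.1  49.2]
290 225 [-13.3 -20.2  49.2]
290 228 [-16.  -20.3  49.9]
290 231 [-18.1 -20.3  48.7]
290 234 [-20.4 -20.3  48.4]
290 237 [-22.6 -20.3  47.7]
290 240 [-25.4 -20.4  48.5]
290 243 [ 10.1 -12.7 -46. ]
290 246 [  9.4 -12.6 -48. ]
290 249 [  9.8 -12.2 -52.7]
290 252 [ 10.1 -11.9 -57. ]
290 255 [  9.8 -11.7 -59.6]
290 258 [  9.5 -11.5 -62. ]
290 261 [  9.7 -11.3 -65.5]
300 222 [-10.7 -12.4  48.7]
300 225 [-13.2 -12.4  48.9]
300 228 [-16.  -12.5  50. ]
300 231 [-18.3 -12.5  49.4]
300 234 [-20.8 -12.5  49.4]
300 237 [  9.9  -8.2 -37.2]
300 240 [ 10.1  -8.  -42. ]
300 243 [  9.2  -7.9 -43.6]
300 246 [ 10.   -7.7 -49.5]
300 249 [  9.9  -7.5 -53. ]
300 252 [  9.6  -7.4 -55.6]
300 255 [ 10.1  -7.2 -60.1]
300 258 [  9.7  -7.1 -62.5]
300 261 [  9.5  -7.  -65.2]
335 222 [-10.5  14.6  48.1]
335 225 [-13.1  14.7  48.6]
335 228 [-15.8  14.8  49.3]
335 231 [-18.2  14.8  49. ]
335 234 [-20.8  14.9  49.6]
335 237 [-23.1  14.9  49. ]
335 240 [  9.8   9.5 -41.3]
335 243 [ 10.1   9.2 -45.9]
335 246 [  9.9   9.  -49.4]
335 249 [  9.8   8.9 -52.7]
335 252 [  9.5   8.7 -55.4]
335 255 [ 10.1   8.5 -60.2]
335 258 [  9.8   8.3 -62.7]
335 261 [ 10.1   8.1 -66.4]
-110 1 [  11.   14. -104.] [  11.   14. -104.]
-102 3 [ 10.  14. -99.] [ 11.  18. -95.]
-70 1 [ 12.  -5. -64.] [ 12.  -5. -64.]
-62 10 [  9. -16. -62.] [ 13.  13. -55.]
-54 9 [  9. -14. -53.] [ 13.  14. -47.]
-46 5 [ 11. -13. -45.] [ 13.  11. -39.]
-38 1 [ 12.  -3. -37.] [ 12.  -3. -37.]
```

View pics/w4.png

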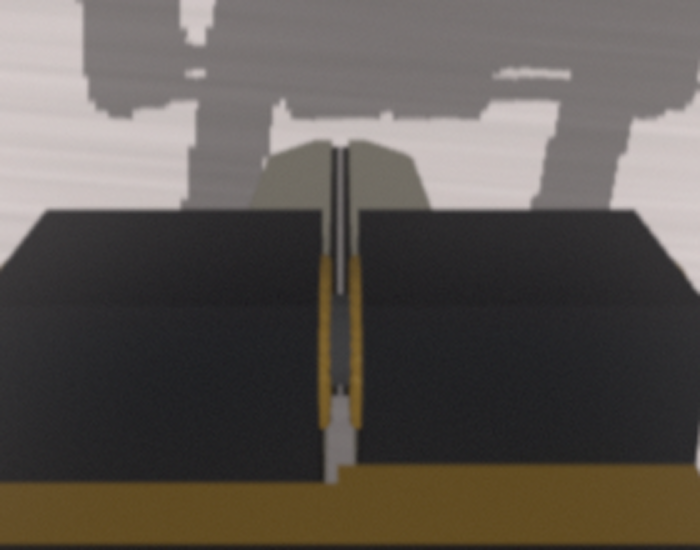

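View pics/s4.png

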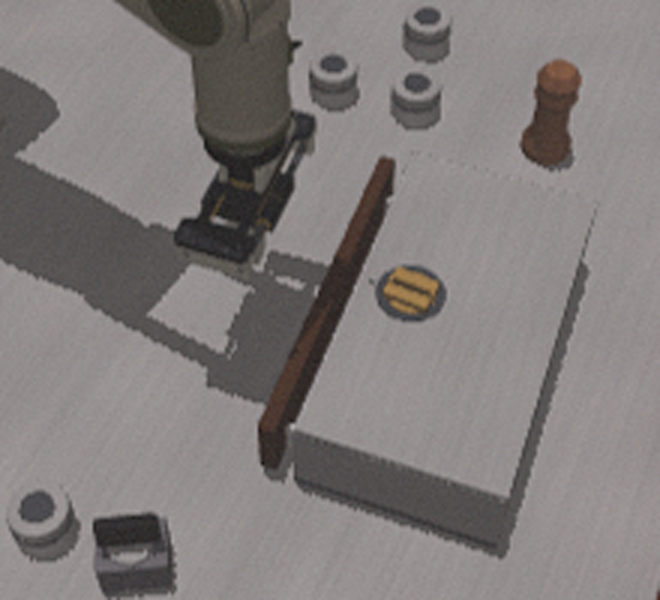

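Call:
drive_tool --targets '[[[0, 0, 0, 0, 0, 2.0, -1], [0, 0, 0, 0, 0, 1.3, -1], [0, 0, 0, 2.5, 0, 0, -1], [0, 0, 0, 2.5, 0, 0, -1], [0, 0, 0, 0.8, 0, 0, -1]]]'

```text
clock: 5.22
tool_pos: [0.5624, -0.0052, 0.017]
ee_rot: [-3.139, -0.134, -0.001]
contact_force: [0.1, -0.9, 0.1]
finger_gap: 0.0003
```

Call:
drive_tool --targets '[[[0, 0, 0, 0.5, 0, 0, -1], [0, 0, 0, 0.5, 0, 0, -1], [0, 0, 0, 0, 0, 0, -1]]]'

```text
clock: 5.6
tool_pos: [0.5696, -0.0045, 0.0168]
ee_rot: [-3.139, -0.133, 0.004]
contact_force: [-4.8, -0.8, 3.0]
finger_gap: 0.0005
```

Call:
drive_tool --targets '[[[0, 0, 0, 0.4, 0, 0, -1], [0, 0, 0, 0.4, 0, 0, -1], [0, 0, 0, 0, 0, 0, -1]]]'

```text
clock: 5.98
tool_pos: [0.5763, -0.0039, 0.0167]
ee_rot: [-3.139, -0.133, 0.007]
contact_force: [-8.8, -0.7, 5.1]
finger_gap: 0.0004
```

Call:
drive_tool --targets '[[[0, 0, 0, 0.3, 0, 0, -1], [0, 0, 0, 0.3, 0, 0, -1], [0, 0, 0, 0.2, 0, 0, -1], [0, 0, 0, 0, 0, 0, -1]]]'

```text
clock: 6.48
tool_pos: [0.5809, -0.0034, 0.0165]
ee_rot: [-3.139, -0.133, 0.018]
contact_force: [-26.3, -3.1, 17.7]
finger_gap: 0.0004
```

Call:
drive_tool --targets '[[[0, 0, 0, -2, 0, 0, -1], [0, 0, 0, -4, 0, 0, -1], [0, 0, 0, -5, 0, -2, -1], [0, 0, 0, -5, 0, -5, -1], [0, 0, 0, -2, 0, -6, -1]]]'

```text
clock: 7.1
tool_pos: [0.4095, -0.0176, 0.1396]
ee_rot: [-3.138, -0.133, 0.007]
contact_force: [1.9, -0.4, 0.1]
finger_gap: 0.0004
```

Call:
drive_tool --targets '[[[0, 0, 0, 0, 0, -5, 1], [0, 0, 0, 0, 0, 0, 1], [0, 0, 0, 0, 0, 0, 1], [0, 0, 0, 0, 0, 0, 1], [0, 0, 0, 0, 0, 0, 1]]]'

```text
clock: 7.72
tool_pos: [0.4126, -0.0176, 0.1891]
ee_rot: [-3.138, -0.133, 0.004]
contact_force: [0.3, -0.0, -0.7]
finger_gap: 0.0455
```

```bash
python3 - <<'E'
from h import *
s=st()
c=cam('top'); save(c,'t5.png')
c=cam('wrist'); save(c,'w5.png'); W=cloud(c)
M=R.from_rotvec(s['ee_rot'])
L=M.inv().apply((W-s['tool_pos']).reshape(-1,3)).reshape(W.shape)*1000
for u in (210,220,410,420):
    for v in range(228,270,4): print(u,v,L[v,u].round(1))
E
```

```text
clock 7.725
joints [-0.1671 -0.3977  1.9607  0.      1.5813  1.3189]
tool_pos [ 0.4126 -0.0176  0.1891]
ee_rot [-3.1382 -0.1332  0.0041]
contact_force [ 0.3016 -0.0204 -0.6685]
finger_gap 0.0455
[[0.996, 0.085, -0.003], [0.085, -0.996, 0.0], [-0.003, -0.001, -1.0]]
210 228 [ -64.7 -128.4  188.1]
210 232 [ -70.3 -129.2  189.4]
210 236 [ -75.5 -129.7  189.5]
210 240 [ -80.5 -129.9  188.9]
210 244 [ -86.  -130.5  189.5]
210 248 [ -91.3 -130.9  189.4]
210 252 [ -96.7 -131.5  189.8]
210 256 [-101.7 -131.6  188.8]
210 260 [-107.3 -132.2  189.4]
210 264 [-113.  -132.8  189.8]
210 268 [  34.5  -26.5 -123.2]
220 228 [ -65.  -116.6  189.2]
220 232 [ -70.4 -117.1  189.7]
220 236 [ -76.1 -117.9  191.2]
220 240 [ -81.1 -118.1  190.3]
220 244 [ -85.9 -118.1  189.2]
220 248 [ -91.2 -118.6  189.4]
220 252 [ -97.  -119.2  190.3]
220 256 [-101.7 -119.2  188.8]
220 260 [-107.3 -119.7  189.3]
220 264 [-113.5 -120.6  190.8]
220 268 [  9.9 -39.6 -72.7]
410 228 [-64.7 114.  188.5]
410 232 [-70.3 114.7 189.6]
410 236 [-75.2 114.9 188.9]
410 240 [-80.6 115.4 189.3]
410 244 [-86.2 116.1 190.3]
410 248 [-91.4 116.3 189.9]
410 252 [-96.4 116.5 189.2]
410 256 [-102.   117.   189.7]
410 260 [-106.8  117.   188.4]
410 264 [  9.8  39.8 -68.8]
410 268 [ 10.   38.7 -72.9]
420 228 [-65.2 126.5 189.7]
420 232 [-70.3 127.  189.7]
420 236 [-75.6 127.5 190. ]
420 240 [-80.  127.2 187.9]
420 244 [-86.4 128.5 190.6]
420 248 [-91.1 128.4 189.1]
420 252 [-96.4 128.9 189.2]
420 256 [-101.9  129.4  189.5]
420 260 [-107.8  130.2  190.7]
420 264 [-112.8  130.3  189.6]
420 268 [-118.4  130.8  189.8]
```

View pics/t5.png

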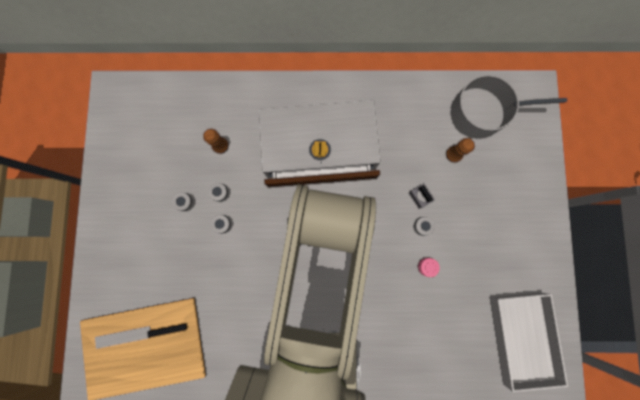

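View pics/w5.png

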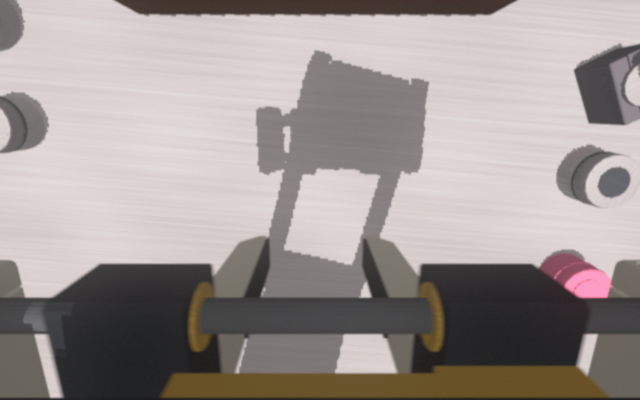

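```bash
python3 - <<'E'
from h import *
go([.545,-.006,.012],4.7)
c=cam('wrist'); W=cloud(c)
for u in (200,315,430):
  col=W[:40,u]; print(u,[(v,*col[v].round(4)) for v in range(0,20,3)])
E
```

```text
turn [-0.03  0.1   0.16] shift(after turn) [13.26 -0.08 17.77] rows>= 3.5
200 [(0, np.float64(0.5702), np.float64(0.0986), np.float64(0.0543)), (3, np.float64(0.5701), np.float64(0.1017), np.float64(0.0449)), (6, np.float64(0.5696), np.float64(0.1044), np.float64(0.0366)), (9, np.float64(0.5693), np.float64(0.1076), np.float64(0.0271)), (12, np.float64(0.5693), np.float64(0.1114), np.float64(0.0155)), (15, np.float64(0.5701), np.float64(0.1168), np.float64(-0.0008)), (18, np.float64(0.5671), np.float64(0.1165), np.float64(0.0))]
315 [(0, np.float64(0.5788), np.float64(-0.0026), np.float64(0.0543)), (3, np.float64(0.5785), np.float64(-0.0026), np.float64(0.0464)), (6, np.float64(0.5787), np.float64(-0.0025), np.float64(0.0364)), (9, np.float64(0.5786), np.float64(-0.0025), np.float64(0.0273)), (12, np.float64(0.5789), np.float64(-0.0024), np.float64(0.0155)), (15, np.float64(0.5799), np.float64(-0.0023), np.float64(0.0006)), (18, np.float64(0.5777), np.float64(-0.0025), np.float64(-0.0019))]
430 [(0, np.float64(0.5875), np.float64(-0.1038), np.float64(0.0538)), (3, np.float64(0.5871), np.float64(-0.1061), np.float64(0.047)), (6, np.float64(0.5872), np.float64(-0.1089), np.float64(0.0384)), (9, np.float64(0.5879), np.float64(-0.1125), np.float64(0.0272)), (12, np.float64(0.5884), np.float64(-0.116), np.float64(0.0162)), (15, np.float64(0.5902), np.float64(-0.1211), np.float64(-0.0004)), (18, np.float64(0.5873), np.float64(-0.1214), np.float64(0.0002))]
```

Call:
drive_tool --targets '[[[0, 0, 0, 0, 0, 4.4, -1], [0, 0, 0, 1, 0, 4.4, -1], [0, 0, 0, 4, 0, 4.4, -1], [0, 0, 0, 4, 0, 4.4, -1], [0, 0, 0, 4, 0, 0, -1]]]'

```text
clock: 8.5
tool_pos: [0.5399, -0.0062, 0.0093]
ee_rot: [-3.137, -0.133, 0.013]
contact_force: [0.1, -0.2, 0.3]
finger_gap: 0.0169
```

Call:
drive_tool --targets '[[[0, 0, 0, 1.5, 0, 0, -1], [0, 0, 0, 0.5, 0, 0, -1], [0, 0, 0, 0.5, 0, 0, -1], [0, 0, 0, 0.5, 0, 0, -1], [0, 0, 0, 0, 0, 0, -1]]]'

```text
clock: 9.12
tool_pos: [0.5715, -0.0043, 0.0144]
ee_rot: [-3.139, -0.133, 0.004]
contact_force: [-5.7, 0.2, 2.7]
finger_gap: 0.0004
```

Call:
drive_tool --targets '[[[0, 0, 0, 0.4, 0, 0, -1], [0, 0, 0, 0.4, 0, 0, -1], [0, 0, 0, 0.3, 0, 0, -1], [0, 0, 0, 0, 0, 0, -1]]]'

```text
clock: 9.62
tool_pos: [0.5788, -0.0037, 0.0144]
ee_rot: [-3.139, -0.133, 0.015]
contact_force: [-8.8, -0.1, 4.0]
finger_gap: 0.0005
```

```bash
python3 - <<'E'
from h import *
st()
c=cam('wrist'); save(c,'w6.png'); W=cloud(c)
for u in (240,270,400):
  print(u,[(v,*W[v,u].round(4)) for v in range(215,262,4)])
E
```

```text
clock 9.625
joints [-9.4100e-02  2.2830e-01  1.6999e+00 -1.4000e-03  1.2227e+00  1.3925e+00]
tool_pos [ 0.5788 -0.0037  0.0144]
ee_rot [-3.1387 -0.133   0.0148]
contact_force [-8.7764 -0.1299  3.9865]
finger_gap 0.0005
[[0.996, 0.085, -0.009], [0.085, -0.996, -0.0], [-0.009, -0.0, -1.0]]
240 [(215, np.float64(0.6138), np.float64(0.0263), np.float64(0.0996)), (219, np.float64(0.6127), np.float64(0.0261), np.float64(0.1006)), (223, np.float64(0.6035), np.float64(0.0304), np.float64(0.0797)), (227, np.float64(0.6023), np.float64(0.0301), np.float64(0.081)), (231, np.float64(0.6002), np.float64(0.0302), np.float64(0.0803)), (235, np.float64(0.5987), np.float64(0.03), np.float64(0.0811)), (239, np.float64(0.5976), np.float64(0.0296), np.float64(0.0827)), (243, np.float64(0.5956), np.float64(0.0296), np.float64(0.0822)), (247, np.float64(0.5933), np.float64(0.0298), np.float64(0.0812)), (251, np.float64(0.5922), np.float64(0.0295), np.float64(0.0826)), (255, np.float64(0.5905), np.float64(0.0293), np.float64(0.083)), (259, np.float64(0.5879), np.float64(0.0296), np.float64(0.0814))]
270 [(
[... 904 characters left out ...]
), np.float64(0.0991)), (223, np.float64(0.6093), np.float64(-0.0363), np.float64(0.0799)), (227, np.float64(0.608), np.float64(-0.0362), np.float64(0.0813)), (231, np.float64(0.6068), np.float64(-0.036), np.float64(0.0828)), (235, np.float64(0.6044), np.float64(-0.0368), np.float64(0.0811)), (239, np.float64(0.6029), np.float64(-0.0368), np.float64(0.0817)), (243, np.float64(0.6011), np.float64(-0.0372), np.float64(0.0816)), (247, np.float64(0.5994), np.float64(-0.0373), np.float64(0.082)), (251, np.float64(0.5978), np.float64(-0.0374), np.float64(0.0824)), (255, np.float64(0.5959), np.float64(-0.0378), np.float64(0.0821)), (259, np.float64(0.5935), np.float64(-0.0385), np.float64(0.0809))]
```

View pics/w6.png

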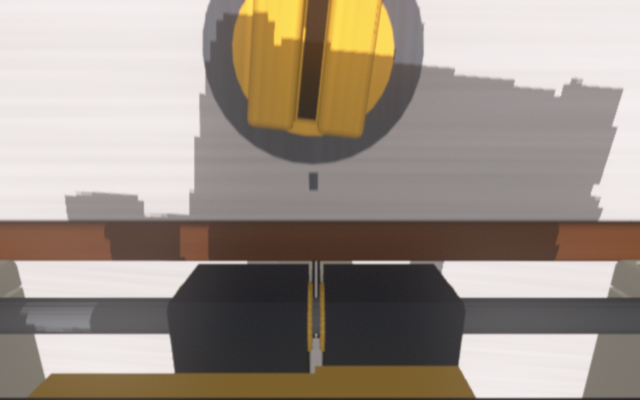

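Call:
drive_tool --targets '[[[0, 0, 0, 0.3, 0, 0, -1], [0, 0, 0, 0.3, 0, 0, -1], [0, 0, 0, 0.2, 0, 0, -1], [0, 0, 0, 0, 0, 0, -1]]]'

```text
clock: 10.18
tool_pos: [0.5805, -0.0035, 0.0143]
ee_rot: [3.138, 0.133, -0.035]
contact_force: [-55.7, -4.9, 43.2]
finger_gap: 0.0003
```

Call:
drive_tool --targets '[[[0, 0, 0, -0.5, 0, 0, -1], [0, 0, 0, -0.5, 0, 0, -1], [0, 0, 0, -0.5, 0, 0, -1], [0, 0, 0, -0.5, 0, 0, -1]]]'

```text
clock: 10.68
tool_pos: [0.5713, -0.0045, 0.0148]
ee_rot: [3.139, 0.133, -0.0]
contact_force: [-2.0, -1.1, 1.8]
finger_gap: 0.0003
```

```bash
python3 - <<'E'
from h import *
st()
c=cam('wrist'); W=cloud(c)
for u in (270,):
  print(u,[(v,*W[v,u].round(4)) for v in range(215,262,6)])
E
```

```text
clock 10.675
joints [-9.7400e-02  1.9960e-01  1.7322e+00 -2.0000e-04  1.2101e+00  1.3887e+00]
tool_pos [ 0.5713 -0.0045  0.0148]
ee_rot [ 3.1387e+00  1.3310e-01 -5.0000e-04]
contact_force [-2.0242 -1.1329  1.7886]
finger_gap 0.0003
[[0.996, 0.085, -0.0], [0.085, -0.996, -0.0], [-0.0, 0.0, -1.0]]
270 [(215, np.float64(0.5976), np.float64(0.0181), np.float64(0.0728)), (221, np.float64(0.5972), np.float64(0.0172), np.float64(0.0797)), (227, np.float64(0.5957), np.float64(0.0167), np.float64(0.0829)), (233, np.float64(0.593), np.float64(0.0166), np.float64(0.0827)), (239, np.float64(0.59), np.float64(0.0166), np.float64(0.0819)), (245, np.float64(0.5875), np.float64(0.0164), np.float64(0.0824)), (251, np.float64(0.5846), np.float64(0.0163), np.float64(0.082)), (257, np.float64(0.5817), np.float64(0.0162), np.float64(0.0817))]
```

Now easing back further to see whether the drawer follows.

Call:
drive_tool --targets '[[[0, 0, 0, -1, 0, 0, -1], [0, 0, 0, -1, 0, 0, -1], [0, 0, 0, -1, 0, 0, -1], [0, 0, 0, -1, 0, 0, -1], [0, 0, 0, 0, 0, 0, -1]]]'

```text
clock: 11.35
tool_pos: [0.5312, -0.0078, 0.0146]
ee_rot: [-3.139, -0.133, 0.0]
contact_force: [0.6, -0.2, 0.3]
finger_gap: 0.0004
```

```bash
python3 - <<'E'
from h import *
st()
c=cam('wrist'); W=cloud(c); save(c,'w7.png')
for u in (270,):
  print(u,[(v,*W[v,u].round(4)) for v in range(120,262,10)])
E
```

```text
clock 11.35
joints [-0.1112  0.0976  1.846   0.      1.1982  1.3751]
tool_pos [ 0.5312 -0.0078  0.0146]
ee_rot [-3.1387e+00 -1.3280e-01  4.0000e-04]
contact_force [ 0.6295 -0.1841  0.348 ]
finger_gap 0.0004
[[0.996, 0.084, -0.0], [0.084, -0.996, 0.0], [-0.0, -0.0, -1.0]]
270 [(120, np.float64(0.5961), np.float64(0.0239), np.float64(0.0178)), (130, np.float64(0.5946), np.float64(0.0157), np.float64(0.0799)), (140, np.float64(0.591), np.float64(0.0153), np.float64(0.0819)), (150, np.float64(0.5871), np.float64(0.015), np.float64(0.082)), (160, np.float64(0.5832), np.float64(0.0148), np.float64(0.0823)), (170, np.float64(0.579), np.float64(0.0148), np.float64(0.0809)), (180, np.float64(0.5579), np.float64(0.0243), np.float64(0.0001)), (190, np.float64(0.5513), np.float64(0.024), np.float64(0.0002)), (200, np.float64(0.5445), np.float64(0.0237), np.float64(0.0001)), (210, np.float64(0.5377), np.float64(0.0233), np.float64(0.0002)), (220, np.float64(0.5304), np.float64(0.0231), np.float64(-0.001)), (230, np.float64(0.5235), np.float64(0.0227), np.float64(-0.0004)), (240, np.float64(0.5166), np.float64(0.0223), np.float64(0.0001)), (250, np.float64(0.5087), np.float64(0.0221), np.float64(-0.0013)), (260, np.float64(0.5019), np.float64(0.0215), np.float64(0.0002))]
```

View pics/w7.png

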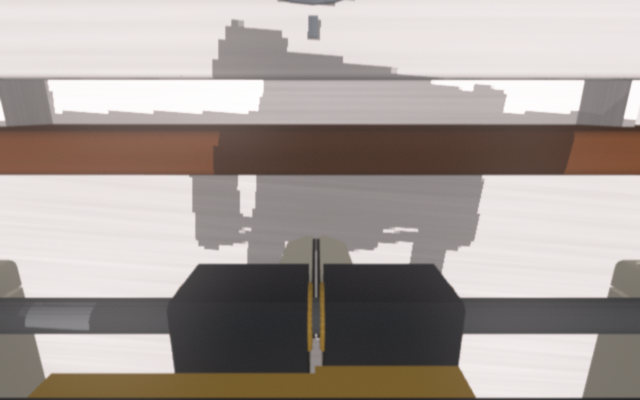

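```bash
python3 - <<'E'
from h import *
s=monitor.get_state()
c=cam('wrist'); W=cloud(c)
M=R.from_rotvec(s['ee_rot'])
L=M.inv().apply((W-s['tool_pos']).reshape(-1,3)).reshape(W.shape)*1000
for u in (250,300,316,380):
    print(u,[(v,*L[v,u].round(0)) for v in range(236,400,8)])
c=cam('scene'); W=cloud(c)
L=M.inv().apply((W-s['tool_pos']).reshape(-1,3)).reshape(W.shape)*1000
m=(np.abs(L[...,0])<70)&(np.abs(L[...,1])<110)&(L[...,2]>-220)&(L[...,2]<0)&(W[...,2]>.02)
q=L[m]
m2=~((q[:,2]>-72)&(q[:,0]>38)); q=q[m2]
for z in range(-220,0,10):
    k=(q[:,2]>z)&(q[:,2]<=z+10)
    if k.sum(): print(z,k.sum(),q[k].min(0).round(0),q[k].max(0).round(0))
E
```

```text
250 [(236, np.float64(-9.0), np.float64(-45.0), np.float64(15.0)), (244, np.float64(-16.0), np.float64(-45.0), np.float64(16.0)), (252, np.float64(-21.0), np.float64(-45.0), np.float64(15.0)), (260, np.float64(-27.0), np.float64(-45.0), np.float64(15.0)), (268, np.float64(36.0), np.float64(-16.0), np.float64(-127.0)), (276, np.float64(36.0), np.float64(-15.0), np.float64(-131.0)), (284, np.float64(36.0), np.float64(-14.0), np.float64(-135.0)), (292, np.float64(36.0), np.float64(-14.0), np.float64(-138.0)), (300, np.float64(36.0), np.float64(-13.0), np.float64(-141.0)), (308, np.float64(36.0), np.float64(-13.0), np.float64(-143.0)), (316, np.float64(33.0), np.float64(-13.0), np.float64(-142.0)), (324, np.float64(32.0), np.float64(-13.0), np.float64(-143.0)), (332, np.float64(30.0), np.float64(-13.0), np.float64(-142.0)), (340, np.float64(28.0), np.float64(-13.0), np.float64(-143.0)), (348, np.float64(27.0), np.float64(-13.0), np.float64(-143.0)), (356, np.float64(25.0), np.float64(-13.0), np.float64(-143.0)), (364, np.float64(22.0), np.float64(-14.0), np.float64(-142.0)), (372, np.flo
[... 4283 characters left out ...]
  37.   35. -200.]
-200 4 [  16.   12. -198.] [  35.   18. -191.]
-190 14 [ -18.   10. -190.] [  26.   19. -181.]
-180 34 [ -17.   -0. -180.] [  25.   18. -170.]
-170 333 [ -34.  -92. -170.] [  36.   96. -160.]
-160 198 [ -33.  -96. -160.] [  37.   96. -150.]
-150 185 [ -34.  -87. -150.] [  37.   94. -140.]
-140 134 [ -33.  -81. -140.] [  37.   89. -130.]
-130 89 [ -32.  -82. -130.] [  37.   87. -120.]
-120 9 [ -30.  -79. -120.] [  30.   85. -116.]
-110 1 [  10.   14. -101.] [  10.   14. -101.]
-100 5 [  8.   7. -99.] [ 11.  18. -91.]
-80 1 [ 59.  36. -73.] [ 59.  36. -73.]
-60 3 [ 10.  -8. -53.] [ 11.  10. -51.]
-50 7 [  9.  -9. -50.] [ 11.  11. -41.]
-40 2 [  8. -10. -36.] [  9.  -4. -32.]
```

```bash
cat >> h.py <<'E'
YAW=np.radians(4.7)
def drawer(c):
    W=cloud(c); ax=np.array([np.cos(YAW),np.sin(YAW)]); ay=np.array([-np.sin(YAW),np.cos(YAW)])
    s=W[...,:2]@ax; t=W[...,:2]@ay
    m=(np.abs(W[...,2]-.082)<.0025)&(np.abs(t)<.17)&(s>.4)&(s<.65)&((np.abs(t+.05)>.03))
    q=s[m]*1000
    h,e=np.histogram(q,bins=np.arange(400,650,1)); 
    k=h>0.4*np.median(h[h>0.2*h.max()])
    print('panel top s from',e[:-1][k].min(),'to',e[:-1][k].max()+1,'n',m.sum(),h[k][:4],h[k][-4:])
    # front vertical face
    m=(W[...,2]>.02)&(W[...,2]<.07)&(np.abs(t)<.17)&(s>.4)&(s<.6)&(np.abs(t+.05)>.03)
    print('face median',np.median(s[m])*1000 if m.sum() else None,m.sum())
E
python3 - <<'E'
from h import *
drawer(cam('wrist'))
drawer(cam('top'))
E
```

```text
panel top s from 577 to 594 n 20262 [1034 1076 1103 1204] [1145 1300 1277  994]
face median 594.2495031945361 2777
panel top s from 576 to 594 n 134 [ 6  7 12  9] [9 9 7 4]
face median 575.6829072115228 78
```

Call:
drive_tool --targets '[[[0, 0, 0, 1.5, 0, 0, -1], [0, 0, 0, 1.5, 0, 0, -1], [0, 0, 0, 1.2, 0, 0, -1], [0, 0, 0, 0.5, 0, 0, -1], [0, 0, 0, 0.5, 0, 0, -1]]]'

```text
clock: 12.22
tool_pos: [0.5779, -0.0037, 0.0137]
ee_rot: [3.139, 0.134, -0.021]
contact_force: [-40.5, -4.5, 28.9]
finger_gap: 0.0004
```

Call:
drive_tool --targets '[[[0, 0, 0, 0.1, 0, 0, -1], [0, 0, 0, 0.2, 0, 0, -1], [0, 0, 0, 0, 0, 0, -1]]]'

```text
clock: 12.6
tool_pos: [0.5808, -0.0035, 0.0135]
ee_rot: [-3.139, -0.133, 0.02]
contact_force: [-28.3, -3.2, 19.6]
finger_gap: 0.0004
```

```bash
python3 - <<'E'
from h import *
drawer(cam('wrist'))
drawer(cam('top'))
E
```

```text
panel top s from 590 to 605 n 15478 [724 822 991 988] [1033 1041 1059 1167]
face median None 0
panel top s from 588 to 605 n 164 [10  9  5 14] [ 8  7 13  9]
face median 588.6009355176672 86
```

Call:
drive_tool --targets '[[[0, 0, 0, 0, 0, 0, -1], [0, 0, 0, 0, 0, 0, -1], [0, 0, 0, 0, 0, 0, -1]]]'

```text
clock: 13.08
tool_pos: [0.5808, -0.0035, 0.0135]
ee_rot: [-3.139, -0.133, 0.02]
contact_force: [-29.5, -3.0, 19.0]
finger_gap: 0.0004
```

Call:
drive_tool --targets '[[[0, 0, 0, 0.2, 0, 0, -1], [0, 0, 0, 0, 0, 0, -1], [0, 0, 0, 0, 0, 0, -1]]]'

```text
clock: 13.45
tool_pos: [0.5806, -0.0035, 0.0135]
ee_rot: [3.139, 0.133, -0.027]
contact_force: [-40.6, -4.1, 29.0]
finger_gap: 0.0007
```

```bash
python3 - <<'E'
from h import *
st()
drawer(cam('wrist'))
c=cam('scene'); save(c,'s8.png',(220,120,440,320),3)
E
```

```text
clock 13.45
joints [-0.0926  0.2417  1.686  -0.0025  1.2306  1.394 ]
tool_pos [ 0.5806 -0.0035  0.0135]
ee_rot [ 3.1386  0.1334 -0.0265]
contact_force [-40.5981  -4.1163  28.9575]
finger_gap 0.0007
[[0.996, 0.085, -0.017], [0.085, -0.996, -0.001], [-0.017, -0.001, -1.0]]
panel top s from 590 to 605 n 15046 [668 798 991 977] [1020 1030 1087 1040]
face median None 0
```

View pics/s8.png

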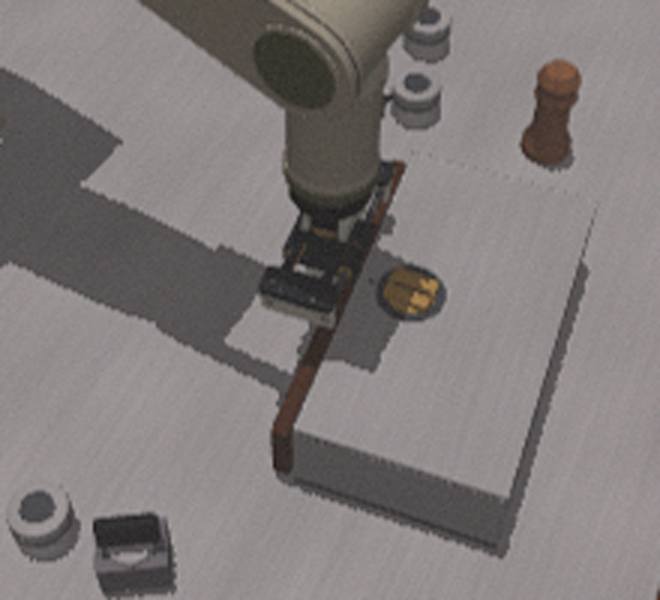

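Call:
drive_tool --targets '[[[0, 0, 0, -6, 0, 0, -1]]]'

```text
clock: 13.68
tool_pos: [0.5292, -0.0082, 0.0133]
ee_rot: [-3.139, -0.134, 0.004]
contact_force: [0.2, -0.8, 1.7]
finger_gap: 0.0007
```

```bash
python3 - <<'E'
from h import *
for i in range(8):
    c=cam('wrist'); drawer(c)
    s=monitor.get_state(); print(s['clock'],s['tool_pos'],s['contact_force'])
drawer(cam('top'))
E
```

```text
panel top s from 586 to 604 n 21843 [ 551 1133 1203 1187] [1308 1354 1315  952]
face median None 0
13.725 [ 0.51569868 -0.00738397  0.00807442] [-1.73749527  1.52783079 -6.28271605]
panel top s from 584 to 601 n 23825 [1149 1342 1339 1351] [1396 1413 1358 1331]
face median None 0
13.775 [ 0.51891478 -0.00728027  0.00913943] [ 0.31436206  0.38362393 -0.75984392]
panel top s from 577 to 595 n 22842 [ 905 1284 1201 1315] [1337 1373 1394  597]
face median 597.8314304564815 348
13.825 [ 0.52396722 -0.00759812  0.0117983 ] [0.34454584 0.29356507 0.37428814]
panel top s from 576 to 594 n 21806 [ 564 1053 1167 1207] [1409 1281 1272 1059]
face median 594.5486123334571 996
13.875 [ 0.52774609 -0.00788692  0.01392921] [-0.19575625 -0.79269788  0.58798868]
panel top s from 576 to 594 n 20940 [ 492 1036 1163 1121] [1338 1292 1204 1053]
face median 594.3211747643476 1460
13.925 [ 0.53000597 -0.00807208  0.0152437 ] [ 0.97321028 -0.2792577   0.15180211]
panel top s from 577 to 594 n 20453 [1044 1051 1148 1162] [1326 1181 1210 1132]
face median 594.2821145598784 1928
13.975 [ 0.53112647 -0.00812461  0.01588471] [ 0.04487743 -0.47178109  0.72644454]
panel top s from 577 to 594 n 20140 [1052 1092 1066 1206] [1130 1321 1215  971]
face median 594.2515256181514 2339
14.025 [ 0.53152315 -0.00815824  0.01611121] [0.30623952 0.03558145 0.78706524]
panel top s from 577 to 594 n 20060 [1025 1046 1108 1183] [1120 1267 1251  959]
face median 594.2461125423915 2553
14.075 [ 0.53141586 -0.00813056  0.0159822 ] [-0.05441695 -0.48689938  0.20279798]
panel top s from 575 to 594 n 144 [5 7 9 9] [10  6  7  4]
face median 575.704192318995 78
```

Call:
drive_tool --targets '[[[0, 0, 0, 0, 0, -1.3, -1], [0, 0, 0, 3, 0, 0, -1], [0, 0, 0, 0.9, 0, 0, -1], [0, 0, 0, 0.5, 0, 0, -1], [0, 0, 0, 0.3, 0, 0, -1]]]'

```text
clock: 14.75
tool_pos: [0.5743, -0.0041, 0.0274]
ee_rot: [3.139, 0.133, -0.005]
contact_force: [-7.4, -1.2, 6.0]
finger_gap: 0.0003
```

Call:
drive_tool --targets '[[[0, 0, 0, 0.3, 0, 0, -1], [0, 0, 0, 0.2, 0, 0, -1], [0, 0, 0, 0.2, 0, 0, -1], [0, 0, 0, 0, 0, 0, -1]]]'

```text
clock: 15.25
tool_pos: [0.578, -0.0038, 0.0274]
ee_rot: [3.139, 0.133, -0.015]
contact_force: [-21.4, -2.6, 17.3]
finger_gap: 0.0003
```

```bash
python3 - <<'E'
from h import *
st()
drawer(cam('wrist'))
E
```

```text
clock 15.25
joints [-9.4200e-02  2.1060e-01  1.6945e+00 -1.4000e-03  1.2462e+00  1.3921e+00]
tool_pos [ 0.578  -0.0038  0.0274]
ee_rot [ 3.1387  0.1334 -0.0153]
contact_force [-21.3609  -2.5559  17.329 ]
finger_gap 0.0003
[[0.996, 0.085, -0.01], [0.085, -0.996, -0.0], [-0.01, -0.0, -1.0]]
panel top s from 587 to 604 n 15765 [690 782 883 903] [ 981 1068 1117  788]
face median None 0
```

Call:
drive_tool --targets '[[[0, 0, 0, 0.2, 0, 0, -1], [0, 0, 0, 0.1, 0, 0, -1], [0, 0, 0, 0, 0, 0, -1]]]'

```text
clock: 15.68
tool_pos: [0.581, -0.0035, 0.0269]
ee_rot: [-3.139, -0.133, 0.015]
contact_force: [-18.7, -1.3, 11.3]
finger_gap: 0.0005
```

```bash
python3 - <<'E'
from h import *
s=st(); print(s['moment'],s['joint_efforts'])
drawer(cam('wrist'))
c=cam('scene'); save(c,'s9.png',(160,0,440,240),2.8)
E
```

```text
clock 15.675
joints [-9.3300e-02  2.1850e-01  1.6863e+00 -1.3000e-03  1.2460e+00  1.3930e+00]
tool_pos [ 0.581  -0.0035  0.0269]
ee_rot [-3.1387 -0.1333  0.0147]
contact_force [-18.6849  -1.3351  11.2985]
finger_gap 0.0005
[[0.996, 0.085, -0.009], [0.085, -0.996, -0.0], [-0.009, -0.0, -1.0]]
[-0.33990567  3.15063992 -0.06022217] [ 1.21283412e+00 -5.37850249e+01 -5.01808798e+01  1.26940381e+00
 -6.67994499e+00 -1.17706438e-02]
panel top s from 590 to 606 n 14626 [710 746 899 905] [ 938  938 1098  843]
face median None 0
```

View pics/s9.png

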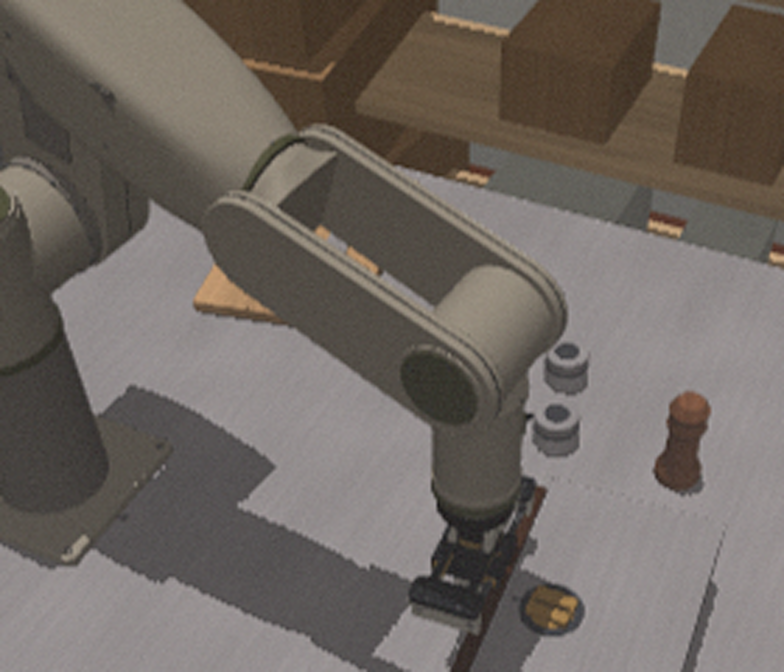

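Call:
drive_tool --targets '[[[0, 0, 0, 0.15, 0, 0, -1], [0, 0, 0, 0.15, 0, 0, -1], [0, 0, 0, 0, 0, 0, -1], [0, 0, 0, 0, 0, 0, -1]]]'

```text
clock: 16.27
tool_pos: [0.5809, -0.0035, 0.0268]
ee_rot: [3.139, 0.133, -0.025]
contact_force: [-35.9, -3.5, 24.5]
finger_gap: 0.0003
```

```bash
python3 - <<'E'
from h import *
drawer(cam('wrist'))
E
```

```text
panel top s from 590 to 606 n 14419 [701 745 893 893] [ 918  950 1065  703]
face median None 0
```

Call:
drive_tool --targets '[[[0, 0, 0, -2, 0, 0, -1], [0, 0, 0, -5, 0, 0, -1], [0, 0, 0, -5, 0, 0, -1]]]'

```text
clock: 16.7
tool_pos: [0.4677, -0.0131, 0.0275]
ee_rot: [-3.139, -0.134, 0.001]
contact_force: [-0.3, -0.3, 0.8]
finger_gap: 0.0006
```

```bash
python3 - <<'E'
from h import *
drawer(cam('wrist'))
drawer(cam('top'))
st()
E
```

```text
panel top s from 576 to 579 n 3935 [1264 1536 1007] [1264 1536 1007]
face median 576.1146450053487 10491
panel top s from 575 to 594 n 301 [10 12 15 17] [21 15 13  9]
face median 575.9187474167886 157
clock 16.8
joints [-1.3800e-01 -9.6600e-02  2.0196e+00 -3.0000e-04  1.2262e+00  1.3482e+00]
tool_pos [ 0.4621 -0.0126  0.0248]
ee_rot [-3.1377 -0.1329  0.0117]
contact_force [-0.5228 -0.2982  0.1325]
finger_gap 0.0004
[[0.996, 0.085, -0.008], [0.085, -0.996, 0.001], [-0.007, -0.001, -1.0]]
```

Call:
drive_tool --targets '[[[0, 0, 0, 3.5, 0, 0, -1], [0, 0, 0, 3.5, 0, 0, -1], [0, 0, 0, 0, 0, 0, -1]]]'

```text
clock: 17.18
tool_pos: [0.5413, -0.0071, 0.028]
ee_rot: [3.139, 0.134, 0.002]
contact_force: [0.1, -0.0, 0.1]
finger_gap: 0.0006
```

```bash
cat >> h.py <<'E'
def prof(c,ts=(-.1,-.05,.03,.08)):
    W=cloud(c); ax=np.array([np.cos(YAW),np.sin(YAW)]); ay=np.array([-np.sin(YAW),np.cos(YAW)])
    s=W[...,:2]@ax*1000; t=W[...,:2]@ay; z=W[...,2]*1000
    for t0 in ts:
        m=(np.abs(t-t0)<.008)
        p=m&(np.abs(z-82)<3)&(s>560)&(s<620); cb=m&(np.abs(z-100.3)<3)&(s>600)&(s<640)
        f=lambda q:(round(np.percentile(s[q],.7),1),round(np.percentile(s[q],99.3),1),q.sum()) if q.sum() else None
        print(t0,'panel',f(p),'cab front',f(cb))
E
python3 - <<'E'
from h import *
c=cam('wrist'); prof(c); st(); save(c,'w10.png')
E
```

```text
-0.1 panel (np.float64(577.1), np.float64(594.3), np.int64(1429)) cab front (np.float64(611.6), np.float64(639.8), np.int64(3863))
-0.05 panel (np.float64(576.9), np.float64(594.2), np.int64(1431)) cab front (np.float64(611.4), np.float64(639.8), np.int64(3953))
0.03 panel (np.float64(576.6), np.float64(593.9), np.int64(1433)) cab front (np.float64(611.2), np.float64(639.8), np.int64(3929))
0.08 panel (np.float64(576.4), np.float64(593.8), np.int64(1357)) cab front None
clock 17.225
joints [-0.1081  0.1024  1.8146 -0.      1.2248  1.3775]
tool_pos [ 0.5397 -0.0071  0.0276]
ee_rot [-3.1387e+00 -1.3380e-01  3.0000e-04]
contact_force [-0.5745 -0.4822 -0.2669]
finger_gap 0.0004
[[0.996, 0.085, -0.0], [0.085, -0.996, 0.0], [-0.0, -0.0, -1.0]]
```

View pics/w10.png

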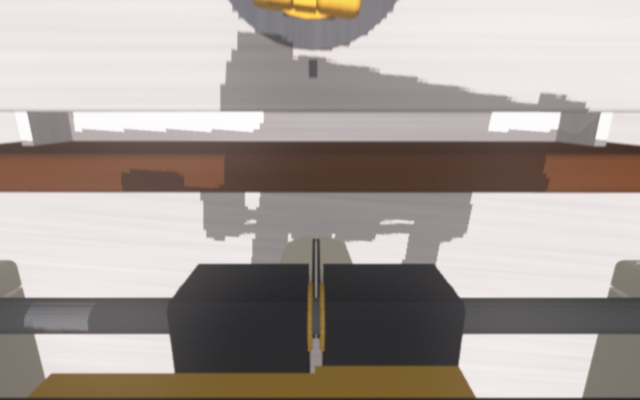

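Call:
drive_tool --targets '[[[0, 0, 0, 2.4, 0, 0, -1], [0, 0, 0, 0.8, 0, 0, -1], [0, 0, 0, 0.8, 0, 0, -1], [0, 0, 0, 0.3, 0, 0, -1], [0, 0, 0, 0, 0, 0, -1]]]'

```text
clock: 17.85
tool_pos: [0.578, -0.0038, 0.0272]
ee_rot: [3.139, 0.133, -0.011]
contact_force: [-10.1, -1.0, 7.3]
finger_gap: 0.0005
```

```bash
python3 - <<'E'
from h import *
c=cam('wrist'); prof(c); s=monitor.get_state(); print(s['tool_pos'],s['contact_force'])
E
```

```text
-0.1 panel (np.float64(587.0), np.float64(604.1), np.int64(1262)) cab front (np.float64(611.6), np.float64(639.8), np.int64(3063))
-0.05 panel (np.float64(571.5), np.float64(603.8), np.int64(1480)) cab front (np.float64(611.4), np.float64(639.7), np.int64(3081))
0.03 panel (np.float64(586.6), np.float64(603.8), np.int64(1284)) cab front (np.float64(612.0), np.float64(639.8), np.int64(3069))
0.08 panel (np.float64(586.4), np.float64(603.6), np.int64(1289)) cab front (np.float64(611.6), np.float64(616.0), np.int64(10))
[ 0.57836743 -0.00373698  0.0271856 ] [-9.5809383  -1.63111384  5.52726065]
```

Call:
drive_tool --targets '[[[0, 0, 0, 0.3, 0, 0, -1], [0, 0, 0, 0, 0, 0, -1], [0, 0, 0, 0, 0, 0, -1]]]'

```text
clock: 18.27
tool_pos: [0.5811, -0.0035, 0.0272]
ee_rot: [-3.139, -0.133, 0.01]
contact_force: [-13.0, -1.5, 8.4]
finger_gap: 0.0005
```

```bash
python3 - <<'E'
from h import *
c=cam('wrist'); prof(c); s=monitor.get_state(); print(s['tool_pos'],s['contact_force'])
E
```

```text
-0.1 panel (np.float64(590.1), np.float64(606.0), np.int64(1156)) cab front (np.float64(612.0), np.float64(639.9), np.int64(2988))
-0.05 panel (np.float64(574.4), np.float64(605.7), np.int64(1378)) cab front (np.float64(611.9), np.float64(639.9), np.int64(3011))
0.03 panel (np.float64(589.7), np.float64(605.6), np.int64(1149)) cab front (np.float64(611.5), np.float64(639.9), np.int64(3023))
0.08 panel (np.float64(589.5), np.float64(605.4), np.int64(1149)) cab front (np.float64(611.2), np.float64(618.0), np.int64(39))
[ 0.58107694 -0.00352936  0.02714415] [-12.63535104  -1.45312886   8.45091203]
```

Call:
drive_tool --targets '[[[0, 0, 0, 0.3, 0, 0, -1], [0, 0, 0, 0, 0, 0, -1], [0, 0, 0, 0, 0, 0, -1]]]'

```text
clock: 18.7
tool_pos: [0.581, -0.0035, 0.0271]
ee_rot: [3.139, 0.133, -0.02]
contact_force: [-29.4, -2.0, 20.8]
finger_gap: 0.0005
```

```bash
python3 - <<'E'
from h import *
c=cam('wrist'); prof(c); s=monitor.get_state(); print(s['tool_pos'],s['contact_force'])
E
```

```text
-0.1 panel (np.float64(590.4), np.float64(605.8), np.int64(1124)) cab front (np.float64(612.1), np.float64(639.9), np.int64(3004))
-0.05 panel (np.float64(574.6), np.float64(605.6), np.int64(1345)) cab front (np.float64(611.8), np.float64(639.9), np.int64(3012))
0.03 panel (np.float64(589.8), np.float64(605.4), np.int64(1116)) cab front (np.float64(611.4), np.float64(639.9), np.int64(3022))
0.08 panel (np.float64(589.7), np.float64(605.3), np.int64(1120)) cab front (np.float64(610.9), np.float64(617.2), np.int64(34))
[ 0.58096775 -0.00350871  0.02714242] [-30.31612983  -2.92271376  22.21224565]
```

Call:
drive_tool --targets '[[[0, 0, 0, -0.3, 0, 0, -1], [0, 0, 0, -0.3, 0, 0, -1], [0, 0, 0, 0, 0, 0, -1]]]'

```text
clock: 19.12
tool_pos: [0.5791, -0.0037, 0.0271]
ee_rot: [-3.139, -0.133, 0.006]
contact_force: [-7.4, -0.3, 2.5]
finger_gap: 0.0008
```

Call:
drive_tool --targets '[[[0, 0, 0, -0.2, 0, 0, -1], [0, 0, 0, -0.2, 0, 0, -1], [0, 0, 0, -0.2, 0, 0, -1], [0, 0, 0, 0, 0, 0, -1]]]'

```text
clock: 19.62
tool_pos: [0.5732, -0.0042, 0.0271]
ee_rot: [-3.139, -0.133, 0.006]
contact_force: [-7.3, -1.2, 3.5]
finger_gap: 0.0004
```

```bash
python3 - <<'E'
from h import *
c=cam('wrist'); prof(c); s=monitor.get_state(); print(s['tool_pos'],s['contact_force'])
E
```

```text
-0.1 panel (np.float64(582.0), np.float64(599.1), np.int64(1273)) cab front (np.float64(612.1), np.float64(639.8), np.int64(3129))
-0.05 panel (np.float64(566.6), np.float64(599.0), np.int64(1496)) cab front (np.float64(612.0), np.float64(639.7), np.int64(3146))
0.03 panel (np.float64(581.6), np.float64(598.7), np.int64(1274)) cab front (np.float64(611.7), np.float64(639.8), np.int64(3170))
0.08 panel (np.float64(581.5), np.float64(598.6), np.int64(1287)) cab front (np.float64(611.6), np.float64(614.2), np.int64(2))
[ 0.57323063 -0.00419105  0.02710679] [-7.5251073   0.61122506  2.79384707]
```

Call:
drive_tool --targets '[[[0, 0, 0, -0.2, 0, 0, -1], [0, 0, 0, -0.2, 0, 0, -1], [0, 0, 0, -0.2, 0, 0, -1], [0, 0, 0, -0.2, 0, 0, -1], [0, 0, 0, 0, 0, 0, -1]]]'

```text
clock: 20.3
tool_pos: [0.5652, -0.0048, 0.0271]
ee_rot: [-3.139, -0.133, 0.006]
contact_force: [-6.3, -1.9, 2.9]
finger_gap: 0.0007
```

```bash
python3 - <<'E'
from h import *
c=cam('wrist'); prof(c); s=monitor.get_state(); print(s['tool_pos'],s['contact_force'])
E
```

```text
-0.1 panel (np.float64(574.1), np.float64(591.1), np.int64(1274)) cab front (np.float64(612.0), np.float64(639.8), np.int64(3326))
-0.05 panel (np.float64(562.7), np.float64(591.0), np.int64(1476)) cab front (np.float64(611.9), np.float64(639.7), np.int64(3339))
0.03 panel (np.float64(573.7), np.float64(590.8), np.int64(1274)) cab front (np.float64(611.7), np.float64(639.8), np.int64(3348))
0.08 panel (np.float64(573.4), np.float64(590.7), np.int64(1310)) cab front None
[ 0.56527233 -0.00484869  0.02707448] [-6.74276995 -1.22276542  2.5368946 ]
```

Call:
drive_tool --targets '[[[0, 0, 0, -2, 0, 0, -1], [0, 0, 0, -3, 0, 0, -1], [0, 0, 0, -4, 0, 0, -1], [0, 0, 0, -4, 0, 0, -1], [0, 0, 0, -3, 0, 0, -1]]]'

```text
clock: 20.98
tool_pos: [0.4061, -0.0182, 0.0271]
ee_rot: [-3.139, -0.133, 0.001]
contact_force: [0.3, 0.7, 1.2]
finger_gap: 0.0004
```

Call:
drive_tool --targets '[[[0, 0, 0, -1, 0, -4, 1], [0, 0, 0, 0, 0, -6, 1], [0, 0, 0, 0, 0, -6, 1], [0, 0, 0, 0, 0, -3, 1], [0, 0, 0, 0, 0, 0, 1]]]'

```text
clock: 21.6
tool_pos: [0.3996, -0.0194, 0.2205]
ee_rot: [3.138, 0.133, 0.008]
contact_force: [-0.1, -0.1, -0.3]
finger_gap: 0.0457
```

```bash
python3 - <<'E'
from h import *
st()
c=cam('top'); save(c,'t11.png'); drawer(c)
W=cloud(c)
for u,v in [(183,201),(219,191),(222,224),(423,226)]:
    P=W[v-20:v+20,u-20:u+20].reshape(-1,3); q=P[(P[:,2]>.035)&(P[:,2]<.06)]
    print(cv2.minAreaRect((q[:,:2]*1000).astype(np.float32)))
c=cam('wrist'); save(c,'w11.png')
E
```

```text
clock 21.6
joints [-1.7670e-01 -4.5440e-01  1.9454e+00 -1.0000e-04  1.6451e+00  1.3093e+00]
tool_pos [ 0.3996 -0.0194  0.2205]
ee_rot [3.1375 0.1331 0.0084]
contact_force [-0.096  -0.0659 -0.2938]
finger_gap 0.0457
[[0.996, 0.085, 0.005], [0.085, -0.996, -0.001], [0.005, 0.001, -1.0]]
panel top s from 457 to 475 n 97 [6 7 6 8] [4 7 4 3]
face median 568.0668296027195 745
((512.7838745117188, 445.3462219238281), (55.11709976196289, 58.320518493652344), 2.324861764907837)
((545.11181640625, 331.8707580566406), (56.57243728637695, 54.843902587890625), 89.9473648071289)
((442.0346374511719, 319.07952880859375), (55.15568923950195, 55.89311218261719), 72.15721130371094)
((455.59527587890625, -325.90057373046875), (56.4616813659668, 89.14384460449219), 74.78819274902344)
```

View pics/t11.png

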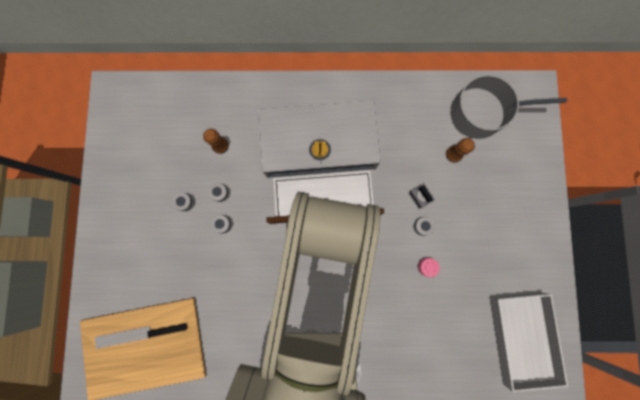

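View pics/w11.png

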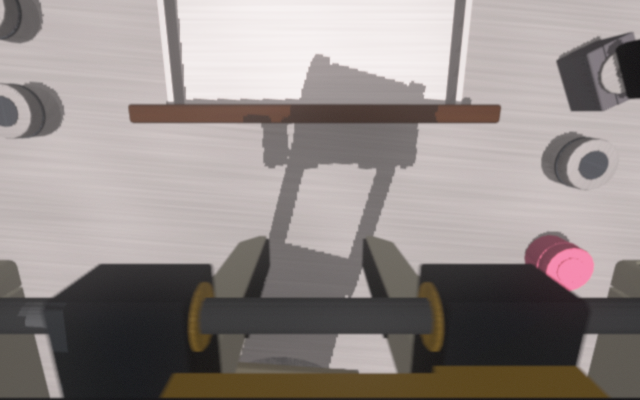

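Call:
drive_tool --targets '[[[0, 0, -10.5, 0, 0, 0, 0.7], [0, 0, -10.5, 0, 0, 0, 0.7], [0, 0, -10.5, 0, 0, 0, 0.7], [0, 0, -10.5, 0, 0, 0, 0.7], [0, 0, -10.5, 0, 0, 0, 0.7]]]'

```text
clock: 22.32
tool_pos: [0.397, -0.0188, 0.2152]
ee_rot: [-2.749, -1.515, 0.005]
contact_force: [-1.1, 0.6, -0.3]
finger_gap: 0.079
```

Call:
drive_tool --targets '[[[0, 0, -10.5, 0, 0, 2, 0.7], [0, 0, -10.5, 0, 0, 2, 0.7], [0, 0, -10.5, 0, 0, 2, 0.7], [0, 0, -6.0, 0, 0, 2, 0.7]]]'

```text
clock: 22.82
tool_pos: [0.3966, -0.0188, 0.1346]
ee_rot: [-2.118, -2.316, 0.003]
contact_force: [0.3, 1.0, 0.4]
finger_gap: 0.079
```

```bash
cat >> h.py <<'E'
YAW=np.radians(4.8)
def D(dx,dt):  # point in drawer_in frame when open -> world xy
    s=.534+dx; t=-.049+dt
    return np.array([s*np.cos(YAW)-t*np.sin(YAW), s*np.sin(YAW)+t*np.cos(YAW)])
def tins(c,zl=.035,zh=.06):
    W=cloud(c); z=W[...,2]
    m=((z>zl)&(z<zh)).astype(np.uint8)
    n,l,stt,cen=cv2.connectedComponentsWithStats(m,connectivity=8)
    for i in range(1,n):
        if stt[i,4]<60: continue
        q=W[l==i][:,:2]*1000; r=cv2.minAreaRect(q.astype(np.float32))
        print('px',cen[i].round(0),'xy',np.round(r[0],1),'wh',np.round(r[1],0),'n',stt[i,4])
E
python3 - <<'E'
from h import *
st(); go([.545,.332,.10],94.8)
tins(cam('top'))
E
```

```text
clock 22.825
joints [-0.1766 -0.4208  2.0768  0.      1.4895 -0.2661]
tool_pos [ 0.3966 -0.0188  0.1346]
ee_rot [-2.1176 -2.3161  0.0033]
contact_force [0.2614 0.9924 0.3561]
finger_gap 0.079
[[-0.089, 0.996, -0.004], [0.996, 0.089, 0.001], [0.001, -0.004, -1.0]]
turn [-0.22 -0.06  0.33] shift(after turn) [33.71 17.72  3.46] rows>= 6.1
px [497.  96.] xy [ 852.  -553.2] wh [172.  85.] n 277
px [467. 123.] xy [ 783.6 -473.9] wh [173.  68.] n 203
px [323. 183.] xy [541.4  -4.3] wh [121. 308.] n 423
px [217. 192.] xy [544.4 332.2] wh [57. 55.] n 265
px [420. 197.] xy [ 535.8 -317. ] wh [64. 49.] n 197
px [181. 202.] xy [512.7 445.7] wh [57. 54.] n 273
px [220. 224.] xy [442.2 318.9] wh [56. 55.] n 278
px [425. 226.] xy [ 439.8 -321.1] wh [56. 56.] n 282
px [430. 268.] xy [ 312.8 -331.2] wh [56. 54.] n 292
px [533. 346.] xy [ 101.1 -617.9] wh [262. 164.] n 1252
px [166. 331.] xy [117.9 470.6] wh [ 22. 119.] n 191
```

Call:
drive_tool --targets '[[[0, 0, 0, 5, 2.6, 0.5, 0.7], [0, 0, 0, 5, 2.6, 0.5, 0.7], [0, 0, 0, 5, 2.6, 0.5, 0.7], [0, 0, 0, 5, 2.6, 0.5, 0.7], [0, 0, 0, 5, 2.6, 0.5, 0.7]]]'

```text
clock: 23.5
tool_pos: [0.5061, 0.2424, 0.111]
ee_rot: [-2.127, -2.311, 0.004]
contact_force: [0.0, 0.1, 0.5]
finger_gap: 0.0789
```

Call:
drive_tool --targets '[[[0, 0, 0, 5, 2.6, 0.5, 0.7], [0, 0, 0, 3.6, 2.0, 0.5, 0.7], [0, 0, 0, 0, 0, 0, 0.7]]]'

```text
clock: 23.88
tool_pos: [0.5438, 0.3321, 0.0994]
ee_rot: [-2.123, -2.313, 0.007]
contact_force: [0.3, -0.6, -0.4]
finger_gap: 0.0792
```

```bash
python3 - <<'E'
from h import *
st(); 
c=cam('wrist'); save(c,'w12.png'); tins(c)
tins(cam('top')) 
go([.5445,.332,-.019],94.8)
E
```

```text
clock 23.875
joints [4.6760e-01 2.8550e-01 1.4675e+00 3.0000e-04 1.3932e+00 3.8180e-01]
tool_pos [0.5438 0.3321 0.0994]
ee_rot [-2.1229 -2.3131  0.0067]
contact_force [ 0.3174 -0.6189 -0.4006]
finger_gap 0.0792
[[-0.086, 0.996, -0.004], [0.996, 0.086, -0.002], [-0.001, -0.004, -1.0]]
px [286.  46.] xy [513.7 444.8] wh [57. 57.] n 5795
px [317. 205.] xy [545.1 332.1] wh [57. 56.] n 4105
px [188. 209.] xy [443.3 319.4] wh [57. 57.] n 4222
px [509. 207.] xy [696.7 344.2] wh [41. 20.] n 1079
px [211. 383.] xy [466.6 152.3] wh [21. 51.] n 870
px [400. 369.] xy [635.  183.5] wh [75.  5.] n 599
px [497.  96.] xy [ 851.  -552.8] wh [171.  84.] n 275
px [466. 123.] xy [ 778.9 -473.6] wh [169.  61.] n 193
px [323. 183.] xy [542.   -4.4] wh [122. 309.] n 426
px [218. 192.] xy [545.4 329. ] wh [56. 51.] n 243
px [420. 197.] xy [ 535.7 -317.2] wh [64. 49.] n 192
px [178. 201.] xy [510.8 455.4] wh [52. 37.] n 157
px [224. 223.] xy [447.1 305.9] wh [55. 29.] n 144
px [425. 226.] xy [ 438.9 -320.7] wh [56. 55.] n 282
px [430. 268.] xy [ 312.9 -331.2] wh [56. 56.] n 294
px [533. 346.] xy [ 100.7 -618. ] wh [262. 164.] n 1233
px [321. 353.] xy [52.5  1.2] wh [121.  36.] n 86
turn [-0.18  0.09  0.03] shift(after turn) [ 0.2   0.06 11.99] rows>= 1.9
```

View pics/w12.png

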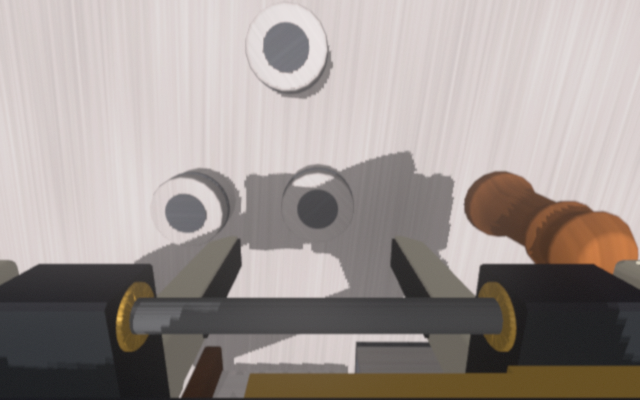

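Call:
drive_tool --targets '[[[0, 0, 0, 0, 0.1, 4, 0.7], [0, 0, 0, 0, 0, 4, 0.7], [0, 0, 0, 0, 0, 2.5, 0.7], [0, 0, 0, 0, 0, 1.4, 0.7]]]'

```text
clock: 24.48
tool_pos: [0.5451, 0.3288, -0.0179]
ee_rot: [-2.127, -2.311, 0.004]
contact_force: [-0.3, -0.4, -0.2]
finger_gap: 0.0787
```

Call:
drive_tool --targets '[[[0, 0, 0, 0, 0, 0, 0.1], [0, 0, 0, 0, 0, 0, 0.1], [0, 0, 0, 0, 0, 0, 0.1], [0, 0, 0, 0, 0, 0, 0.1]]]' --newtons 25

```text
clock: 24.98
tool_pos: [0.5476, 0.3312, -0.0146]
ee_rot: [2.125, 2.313, 0.003]
contact_force: [-1.9, -1.0, 7.5]
finger_gap: 0.0572
```

Call:
drive_tool --targets '[[[0, 0, 0, 0, 0, -1, 0.1], [0, 0, 0, 0, 0, 0, 0.1]]]'

```text
clock: 25.22
tool_pos: [0.5472, 0.3312, -0.0051]
ee_rot: [2.125, 2.313, 0.003]
contact_force: [-0.5, -0.2, -1.4]
finger_gap: 0.0574
```

```bash
python3 - <<'E'
from h import *
st(); 
c=cam('wrist'); save(c,'w13.png')
E
```

```text
clock 25.225
joints [4.6410e-01 3.9050e-01 1.5401e+00 1.0000e-04 1.2090e+00 3.7920e-01]
tool_pos [ 0.5472  0.3312 -0.0051]
ee_rot [2.1247 2.3132 0.003 ]
contact_force [-0.4514 -0.2259 -1.4167]
finger_gap 0.0574
[[-0.085, 0.996, 0.002], [0.996, 0.085, 0.001], [0.001, 0.002, -1.0]]
```

View pics/w13.png

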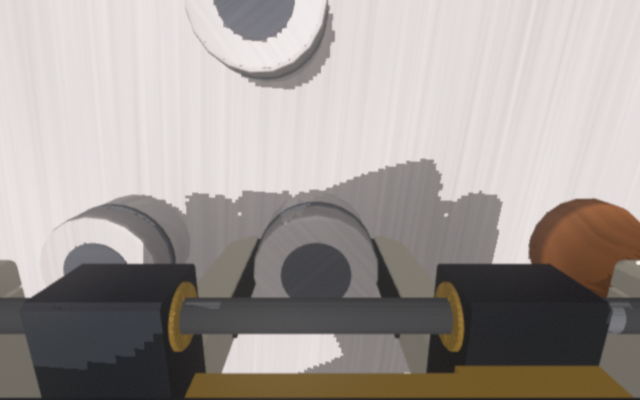

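```bash
python3 - <<'E'
from h import *
c=cam('wrist'); W=cloud(c)
print(W[275,315],W[230,315],W[240,240],W[245,395],W[260,230])
p=D(0,.036); print(p); go([*p,.115],94.8)
E
```

```text
[0.5468519  0.33131975 0.05500247] [0.54506472 0.35244397 0.05395379] [0.50866989 0.33749878 0.03574361] [0.58438344 0.34403844 0.04266795] [0.50912124 0.33703331 0.05824465]
[0.533215   0.03172956]
turn [ 0.02 -0.01  0.06] shift(after turn) [-29.69  -3.82 -12.12] rows>= 5.2
```

Call:
drive_tool --targets '[[[0, 0, 0, 0, 0, -5, 0.1], [0, 0, 0, -1, 0, -5, 0.1], [0, 0, 0, -5.5, -0.7, 0, 0.1], [0, 0, 0, -5.5, -0.7, 0, 0.1], [0, 0, 0, -5.5, -0.7, 0, 0.1]]]'

```text
clock: 25.95
tool_pos: [0.5398, 0.1531, 0.0934]
ee_rot: [-2.124, -2.314, 0.0]
contact_force: [0.3, -0.6, -0.7]
finger_gap: 0.0578
```

Call:
drive_tool --targets '[[[0, 0, 0, -5.5, -0.7, 0, 0.1], [0, 0, 0, -4.7, -0.7, 0, 0.1], [0, 0, 0, -2, -0.3, 0, 0.1], [0, 0, 0, 0, 0, 0, 0.1]]]'

```text
clock: 26.45
tool_pos: [0.5334, 0.0301, 0.0933]
ee_rot: [-2.128, -2.311, 0.001]
contact_force: [1.3, 0.1, -0.7]
finger_gap: 0.0575
```

```bash
python3 - <<'E'
from h import *
st(); 
c=cam('wrist'); save(c,'w14.png')
p=D(0,.036); go([*p,.006],94.8)
E
```

```text
clock 26.45
joints [-3.9500e-02  1.5400e-02  1.7773e+00 -1.0000e-04  1.3494e+00 -1.2160e-01]
tool_pos [0.5334 0.0301 0.0933]
ee_rot [-2.1282e+00 -2.3106e+00  5.0000e-04]
contact_force [ 1.2512  0.1418 -0.669 ]
finger_gap 0.0575
[[-0.082, 0.997, -0.0], [0.997, 0.082, -0.0], [-0.0, -0.0, -1.0]]
turn [-0.02 -0.02 -0.03] shift(after turn) [ 0.05 -0.02  8.74] rows>= 1.4
```

View pics/w14.png

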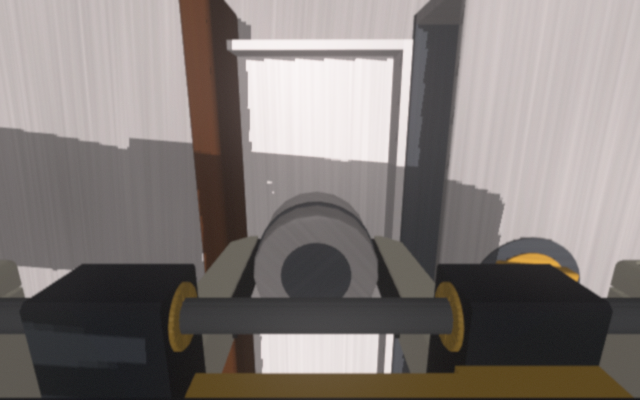

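Call:
drive_tool --targets '[[[0, 0, 0, 0, 0, 4, 0.1], [0, 0, 0, 0, 0, 2.5, 0.1], [0, 0, 0, 0, 0, 1.5, 0.1], [0, 0, 0, 0, 0, 0.5, 0.1], [0, 0, 0, 0, 0, 0, 0.1]]]'

```text
clock: 27.12
tool_pos: [0.5341, 0.0319, 0.0091]
ee_rot: [2.125, 2.314, 0.001]
contact_force: [-0.6, 1.4, -0.9]
finger_gap: 0.0578
```

Call:
drive_tool --targets '[[[0, 0, 0, 0, 0, 0.3, 0.1], [0, 0, 0, 0, 0, 0.2, 0.1], [0, 0, 0, 0, 0, 0, 0.1]]]'

```text
clock: 27.5
tool_pos: [0.5338, 0.0315, 0.0038]
ee_rot: [2.125, 2.313, 0.0]
contact_force: [-1.2, 0.2, -1.2]
finger_gap: 0.0571
```

Call:
drive_tool --targets '[[[0, 0, 0, 0, 0, 0.1, 0.1], [0, 0, 0, 0, 0, 0, 0.5], [0, 0, 0, 0, 0, 0, 0.5], [0, 0, 0, 0, 0, 0, 0.5]]]'

```text
clock: 28.0
tool_pos: [0.5337, 0.0315, 0.0026]
ee_rot: [2.125, 2.314, 0.0]
contact_force: [-0.3, -1.1, 0.2]
finger_gap: 0.0698
```

Call:
drive_tool --targets '[[[0, 0, 0, 0, 0, -3, 0.5], [0, 0, 0, 0, 0, -5, 0.5], [0, 0, 0, 0, 0, -3, 0.5]]]'

```text
clock: 28.38
tool_pos: [0.5347, 0.0315, 0.1153]
ee_rot: [2.124, 2.312, 0.003]
contact_force: [-0.3, -0.7, 0.1]
finger_gap: 0.0698
```

```bash
python3 - <<'E'
from h import *
st(); 
c=cam('wrist'); save(c,'w15.png')
W=cloud(c); z=W[...,2]; m=(z>.058)&(z<.07); m[:, :250]=0;m[:,390:]=0
q=W[m]; print('lid',np.median(q[:,2]),cv2.minAreaRect((q[:,:2]*1000).astype(np.float32)), D(0,.036))
s=W[...,:2]@np.array([np.cos(YAW),np.sin(YAW)]); w=(z>.04)&(z<.056)&(s>.58)&(s<.605); print('back wall s',np.percentile(s[w],[2,50,98]))
tins(cam('top')); go([.5127,.4452,.10],94.8)
E
```

```text
clock 28.375
joints [-3.6900e-02 -3.4000e-03  1.7548e+00  1.0000e-04  1.3876e+00 -1.2170e-01]
tool_pos [0.5347 0.0315 0.1153]
ee_rot [2.1239 2.3121 0.0028]
contact_force [-0.2532 -0.7146  0.0862]
finger_gap 0.0698
[[-0.085, 0.996, 0.003], [0.996, 0.085, -0.0], [-0.0, 0.003, -1.0]]
lid 0.06392416390064881 ((534.1448364257812, 32.47624206542969), (56.97234344482422, 56.47000503540039), 34.08904266357422) [0.533215   0.03172956]
back wall s [0.5837798  0.59474686 0.59879286]
px [497.  96.] xy [ 850.9 -553.1] wh [171.  83.] n 262
px [467. 124.] xy [ 778.5 -474. ] wh [170.  62.] n 193
px [363. 182.] xy [ 574.1 -134.1] wh [151.  76.] n 169
px [420. 197.] xy [ 535.6 -317. ] wh [64. 49.] n 195
px [181. 201.] xy [512.8 445.3] wh [56. 56.] n 274
px [220. 224.] xy [442.4 319.2] wh [55. 57.] n 278
px [425. 226.] xy [ 439.5 -320.9] wh [56. 55.] n 279
px [430. 267.] xy [ 313.1 -331.4] wh [56. 56.] n 292
px [533. 346.] xy [ 100.6 -618.7] wh [263. 165.] n 1219
px [166. 331.] xy [117.8 471.2] wh [ 21. 117.] n 199
turn [0.43 0.05 0.06] shift(after turn) [41.43  1.06  1.73] rows>= 6.6
```

View pics/w15.png

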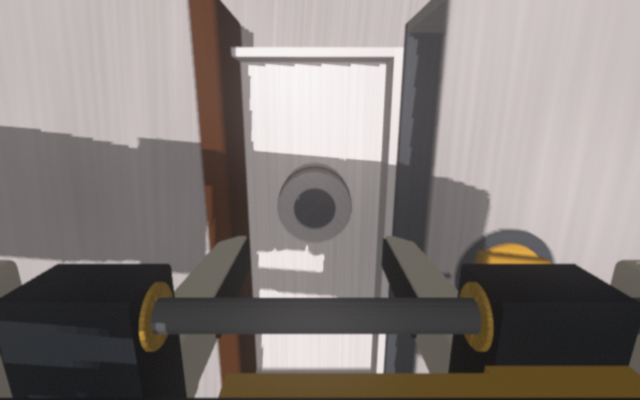

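Call:
drive_tool --targets '[[[0, 0, 0, 6, 0.15, 0.3, 0.7], [0, 0, 0, 6, 0.15, 0.3, 0.7], [0, 0, 0, 6, 0.15, 0.3, 0.7], [0, 0, 0, 6, 0.15, 0.3, 0.7], [0, 0, 0, 6, 0.15, 0.3, 0.7]]]'

```text
clock: 29.1
tool_pos: [0.5147, 0.3327, 0.0961]
ee_rot: [-2.125, -2.313, 0.002]
contact_force: [0.9, -0.6, -0.1]
finger_gap: 0.079
```

Call:
drive_tool --targets '[[[0, 0, 0, 6, 0.15, 0, 0.7], [0, 0, 0, 5.4, 0.15, 0, 0.7], [0, 0, 0, 0, 0, 0, 0.7]]]'

```text
clock: 29.48
tool_pos: [0.5069, 0.4482, 0.0952]
ee_rot: [-2.12, -2.317, 0.003]
contact_force: [0.2, -1.0, -0.6]
finger_gap: 0.0791
```

```bash
python3 - <<'E'
from h import *
st(); 
c=cam('wrist'); save(c,'w16.png'); tins(c)
go([.5132,.445,-.015],94.8)
E
```

```text
clock 29.475
joints [6.4770e-01 3.8910e-01 1.3483e+00 9.0000e-04 1.4064e+00 5.5850e-01]
tool_pos [0.5069 0.4482 0.0952]
ee_rot [-2.1195 -2.3172  0.0031]
contact_force [ 0.1504 -1.0406 -0.5605]
finger_gap 0.0791
[[-0.089, 0.996, -0.002], [0.996, 0.089, -0.001], [-0.0, -0.002, -1.0]]
px [323. 210.] xy [513.6 445.6] wh [57. 57.] n 4221
px [231. 351.] xy [444.5 311.5] wh [56. 40.] n 2011
turn [-0.13  0.09  0.23] shift(after turn) [-0.15  0.55 11.03] rows>= 1.8
```

Call:
drive_tool --targets '[[[0, 0, 0, -0.1, 0.5, 4, 0.7], [0, 0, 0, 0, 0, 4, 0.7], [0, 0, 0, 0, 0, 2.5, 0.7], [0, 0, 0, 0, 0, 0, 0.7]]]'

```text
clock: 30.02
tool_pos: [0.5121, 0.441, -0.0111]
ee_rot: [-2.126, -2.311, 0.01]
contact_force: [0.2, -0.3, 0.4]
finger_gap: 0.079
```

```bash
python3 - <<'E'
from h import *
go([.5136,.4455,-.016],94.8)
E
```

```text
turn [-0.32  0.22 -0.02] shift(after turn) [0.43 0.19 0.49] rows>= 0.1
```

Call:
drive_tool --targets '[[[0, 0, 0, 0.3, 0.1, 0.4, 0.7], [0, 0, 0, 0, 0, 0, 0.1], [0, 0, 0, 0, 0, 0, 0.1], [0, 0, 0, 0, 0, 0, 0.1], [0, 0, 0, 0, 0, 0, 0.1]]]'

```text
clock: 30.65
tool_pos: [0.5153, 0.4479, -0.0104]
ee_rot: [2.125, 2.314, 0.002]
contact_force: [-1.6, -0.6, 6.8]
finger_gap: 0.0575
```

Call:
drive_tool --targets '[[[0, 0, 0, 0, 0, -1, 0.1], [0, 0, 0, 0, 0, 0, 0.1]]]'

```text
clock: 30.9
tool_pos: [0.5154, 0.4478, -0.0004]
ee_rot: [2.125, 2.313, 0.002]
contact_force: [0.8, -0.7, -1.8]
finger_gap: 0.0575
```

```bash
python3 - <<'E'
from h import *
s=st()
c=cam('wrist'); W=cloud(c)
print('lid z-under', W[270:285,310:320,2].mean()-.046)
q=W[(W[...,2]>s['tool_pos'][2]+.05)&(W[...,2]<s['tool_pos'][2]+.07)&(np.abs(W[...,0]-s['tool_pos'][0])<.026)&(np.abs(W[...,1]-s['tool_pos'][1])<.04)]
print(cv2.minAreaRect((q[:,:2]*1000).astype(np.float32)),np.median(q[:,2]))
p=D(0,.108); print(p); go([*p,.10],94.8)
E
```

```text
clock 30.9
joints [ 6.4030e-01  4.9130e-01  1.3984e+00 -1.0000e-04  1.2504e+00  5.5550e-01]
tool_pos [ 5.154e-01  4.478e-01 -4.000e-04]
ee_rot [2.1250e+00 2.3134e+00 2.1000e-03]
contact_force [ 0.7676 -0.652  -1.7791]
finger_gap 0.0575
[[-0.085, 0.996, 0.001], [0.996, 0.085, 0.001], [0.001, 0.001, -1.0]]
lid z-under 0.010301161399902004
((514.9447021484375, 453.9645690917969), (53.257781982421875, 40.288387298583984), 4.6745429039001465) 0.05588969148532874
[0.52719019 0.10347705]
turn [ 0.04 -0.02  0.06] shift(after turn) [-34.4   -1.68 -10.1 ] rows>= 5.7
```

Call:
drive_tool --targets '[[[0, 0, 0, 0, 0, -5, 0.1], [0, 0, 0, -2, 0, -5, 0.1], [0, 0, 0, -6, -0.3, 0, 0.1], [0, 0, 0, -6, -0.3, 0, 0.1], [0, 0, 0, -6, -0.3, 0, 0.1]]]'

```text
clock: 31.58
tool_pos: [0.5225, 0.2456, 0.0984]
ee_rot: [2.125, 2.314, -0.0]
contact_force: [0.9, -0.7, -2.0]
finger_gap: 0.0576
```

Call:
drive_tool --targets '[[[0, 0, 0, -6, -0.3, 0, 0.1], [0, 0, 0, -5, -0.3, 0, 0.1], [0, 0, 0, -3.4, -0.2, 0, 0.1], [0, 0, 0, 0, 0, 0, 0.1]]]'

```text
clock: 32.08
tool_pos: [0.527, 0.1009, 0.0984]
ee_rot: [2.129, 2.31, -0.001]
contact_force: [-0.0, 0.5, -1.9]
finger_gap: 0.0572
```

```bash
python3 - <<'E'
from h import *
st(); p=D(0,.109); go([*p,.009],94.8)
E
```

```text
clock 32.075
joints [ 9.4000e-02  1.7000e-02  1.7661e+00 -5.0000e-04  1.3588e+00  1.2700e-02]
tool_pos [0.527  0.1009 0.0984]
ee_rot [ 2.1291e+00  2.3098e+00 -1.0000e-03]
contact_force [-0.0338  0.4646 -1.9183]
finger_gap 0.0572
[[-0.081, 0.997, -0.0], [0.997, 0.081, -0.001], [-0.001, -0.0, -1.0]]
turn [-0.02  0.03 -0.14] shift(after turn) [0.36 0.04 8.94] rows>= 1.4
```

Call:
drive_tool --targets '[[[0, 0, 0, 0.1, 0, 4, 0.1], [0, 0, 0, 0, 0, 3, 0.1], [0, 0, 0, 0, 0, 1.3, 0.1], [0, 0, 0, 0, 0, 0.4, 0.1], [0, 0, 0, 0, 0, 0, 0.1]]]'

```text
clock: 32.7
tool_pos: [0.5277, 0.1046, 0.0125]
ee_rot: [2.124, 2.313, 0.001]
contact_force: [-0.3, -0.4, -2.6]
finger_gap: 0.0575
```

Call:
drive_tool --targets '[[[0, 0, 0, 0, 0, 0.3, 0.1], [0, 0, 0, 0, 0, 0.1, 0.1], [0, 0, 0, 0, 0, 0, 0.5], [0, 0, 0, 0, 0, 0, 0.5], [0, 0, 0, 0, 0, 0, 0.5]]]'

```text
clock: 33.33
tool_pos: [0.5272, 0.1043, 0.0079]
ee_rot: [2.125, 2.313, 0.001]
contact_force: [0.0, 0.1, -0.0]
finger_gap: 0.0698
```

Call:
drive_tool --targets '[[[0, 0, 0, 0, 0, -3, 0.5], [0, 0, 0, 0, 0, -5, 0.5], [0, 0, 0, 0, 0, -2, 0.5]]]'

```text
clock: 33.7
tool_pos: [0.5289, 0.1045, 0.1113]
ee_rot: [2.123, 2.311, 0.006]
contact_force: [-0.1, -0.0, 0.1]
finger_gap: 0.07
```

```bash
cat >> h.py <<'E'
def indrawer(c,open_s=.534):
    W=cloud(c); z=W[...,2]
    m=((z>.058)&(z<.07)).astype(np.uint8); n,l,stt,cen=cv2.connectedComponentsWithStats(m)
    for i in range(1,n):
        if stt[i,4]<60: continue
        q=W[l==i]; r=cv2.minAreaRect((q[:,:2]*1000).astype(np.float32)); x,y=np.array(r[0])/1000
        s=x*np.cos(YAW)+y*np.sin(YAW); t=-x*np.sin(YAW)+y*np.cos(YAW)
        print('px',cen[i].round(0),'drawer dx,dt mm',round((s-open_s)*1000,1),round((t+.049)*1000,1),'wh',np.round(r[1]),'lid z',np.median(q[:,2]).round(4))
E
python3 - <<'E'
from h import *
st(); c=cam('wrist'); save(c,'w17.png'); indrawer(c)
tins(cam('top')); go([.4425,.319,.10],94.8)
E
```

```text
clock 33.7
joints [0.0999 0.0071 1.7518 0.     1.378  0.0151]
tool_pos [0.5289 0.1045 0.1113]
ee_rot [2.1232 2.3113 0.0056]
contact_force [-0.116  -0.0346  0.0548]
finger_gap 0.07
[[-0.085, 0.996, 0.005], [0.996, 0.085, 0.001], [0.0, 0.005, -1.0]]
px [232. 174.] drawer dx,dt mm -59.2 131.9 wh [ 2. 92.] lid z 0.0641
px [420. 120.] drawer dx,dt mm 76.9 174.4 wh [1. 8.] lid z 0.0648
px [313. 210.] drawer dx,dt mm 0.6 106.7 wh [57. 57.] lid z 0.0639
px [314. 280.] drawer dx,dt mm 0.9 49.7 wh [57. 32.] lid z 0.0637
px [244. 353.] drawer dx,dt mm -59.1 -20.2 wh [ 1. 46.] lid z 0.064
px [497.  95.] xy [ 850.5 -555. ] wh [170.  80.] n 268
px [466. 123.] xy [ 779.6 -474.3] wh [170.  65.] n 197
px [348. 180.] xy [590.5 -70.1] wh [242. 104.] n 271
px [420. 197.] xy [ 535.7 -316.9] wh [64. 50.] n 194
px [219. 224.] xy [442.1 322.5] wh [57. 49.] n 250
px [425. 226.] xy [ 439.3 -320.8] wh [56. 56.] n 282
px [430. 268.] xy [ 313.5 -331.6] wh [56. 56.] n 293
px [533. 346.] xy [ 100.9 -617.8] wh [262. 165.] n 1240
px [166. 331.] xy [118.2 471. ] wh [ 21. 119.] n 206
px [328. 353.] xy [ 58.  -21.8] wh [86. 15.] n 60
turn [ 0.35 -0.01  0.06] shift(after turn) [22.1  -6.87  1.11] rows>= 3.7
```

View pics/w17.png

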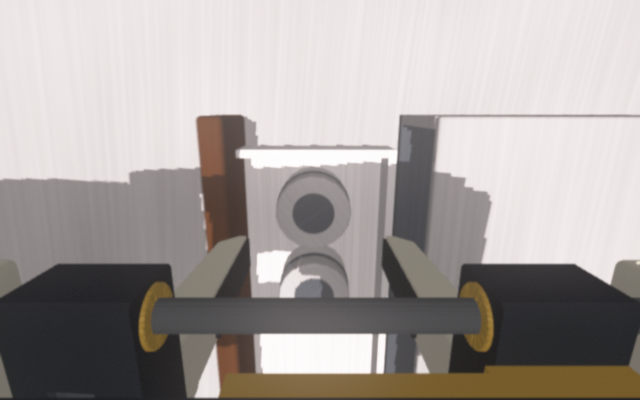

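Two tins are standing in the drawer, at dt ≈ 107 and 36. Next is tin C.

Call:
drive_tool --targets '[[[0, 0, 0, 5, -1.5, 0, 0.7], [0, 0, 0, 5.5, -1.8, 0, 0.7], [0, 0, 0, 5.5, -1.8, 0.4, 0.7], [0, 0, 0, 5.0, -1.7, 0.4, 0.7], [0, 0, 0, 1, 0, 0.2, 0.7]]]'

```text
clock: 34.42
tool_pos: [0.438, 0.3198, 0.0957]
ee_rot: [-2.12, -2.317, 0.003]
contact_force: [-0.5, -0.3, -0.5]
finger_gap: 0.0789
```

Call:
drive_tool --targets '[[[0, 0, 0, 0, 0, 0, 0.7], [0, 0, 0, 0, 0, 0, 0.7]]]'

```text
clock: 34.67
tool_pos: [0.441, 0.3164, 0.0971]
ee_rot: [2.127, 2.312, -0.001]
contact_force: [-0.3, 0.2, -0.5]
finger_gap: 0.0788
```

```bash
python3 - <<'E'
from h import *
st(); c=cam('wrist'); tins(c)
go([.4428,.3193,-.019],94.8)
E
```

```text
clock 34.675
joints [ 5.2820e-01  3.5500e-02  1.7496e+00 -4.0000e-04  1.3573e+00  4.4470e-01]
tool_pos [0.441  0.3164 0.0971]
ee_rot [ 2.1265e+00  2.3122e+00 -1.5000e-03]
contact_force [-0.2534  0.1607 -0.5418]
finger_gap 0.0788
[[-0.084, 0.997, -0.001], [0.997, 0.084, -0.001], [-0.001, -0.001, -1.0]]
px [317. 202.] xy [442.6 319.3] wh [57. 57.] n 4208
px [632. 207.] xy [691.7 335.6] wh [12. 36.] n 594
px [315. 367.] xy [453.5 166.9] wh [18.  5.] n 228
turn [-0.01  0.03 -0.03] shift(after turn) [ 0.28  0.18 11.64] rows>= 1.9
```

Call:
drive_tool --targets '[[[0, 0, 0, 0.2, 0.1, 4, 0.7], [0, 0, 0, 0, 0, 4, 0.7], [0, 0, 0, 0, 0, 2.4, 0.7], [0, 0, 0, 0, 0, 0.8, 0.7], [0, 0, 0, 0, 0, 0, 0.1]]]'

```text
clock: 35.35
tool_pos: [0.4419, 0.3192, -0.0142]
ee_rot: [-2.127, -2.312, 0.0]
contact_force: [0.5, -0.6, -0.2]
finger_gap: 0.0732
```

Call:
drive_tool --targets '[[[0, 0, 0, 0, 0, 0, 0.1], [0, 0, 0, 0, 0, 0, 0.1], [0, 0, 0, 0, 0, 0, 0.1]]]'

```text
clock: 35.72
tool_pos: [0.4427, 0.3203, -0.0128]
ee_rot: [2.124, 2.313, 0.004]
contact_force: [0.5, -0.9, 6.5]
finger_gap: 0.0574
```

Call:
drive_tool --targets '[[[0, 0, 0, 0, 0, -1, 0.1], [0, 0, 0, 0, 0, 0, 0.1]]]'

```text
clock: 35.98
tool_pos: [0.442, 0.3202, -0.0034]
ee_rot: [2.125, 2.313, 0.002]
contact_force: [-0.1, -0.6, -1.6]
finger_gap: 0.0577
```

```bash
cat >> h.py <<'E'
def held():
    s=st(); W=cloud(cam('wrist'))
    print('underside - TCP z', W[270:285,310:320,2].mean()-.046-s['tool_pos'][2])
E
python3 - <<'E'
from h import *
held(); p=D(0,-.036); print(p); go([*p,.10],94.8)
E
```

```text
clock 35.975
joints [5.3300e-01 1.5790e-01 1.8166e+00 1.0000e-04 1.1657e+00 4.4800e-01]
tool_pos [ 0.442   0.3202 -0.0034]
ee_rot [2.1249e+00 2.3134e+00 2.2000e-03]
contact_force [-0.0769 -0.6353 -1.5947]
finger_gap 0.0577
[[-0.085, 0.996, 0.001], [0.996, 0.085, 0.001], [0.001, 0.001, -1.0]]
underside - TCP z nan
[ 0.5392398  -0.04001792]
turn [ 0.04 -0.02  0.07] shift(after turn) [-36.69   6.71 -10.39] rows>= 6.2
```

Call:
drive_tool --targets '[[[0, 0, 0, 0, 0, -5, 0.1], [0, 0, 0, -1, 0.2, -5.4, 0.1], [0, 0, 0, -6, 1.1, 0, 0.1], [0, 0, 0, -6, 1.1, 0, 0.1], [0, 0, 0, -6, 1.1, 0, 0.1]]]'

```text
clock: 36.65
tool_pos: [0.4924, 0.1319, 0.0995]
ee_rot: [2.124, 2.314, 0.0]
contact_force: [1.5, 0.1, -1.1]
finger_gap: 0.0578
```

Call:
drive_tool --targets '[[[0, 0, 0, -6, 1.1, 0, 0.1], [0, 0, 0, -6, 1.1, 0, 0.1], [0, 0, 0, -4, 0.7, 0, 0.1], [0, 0, 0, -1.7, 0.3, 0, 0.1], [0, 0, 0, 0, 0, 0, 0.1]]]'

```text
clock: 37.28
tool_pos: [0.5391, -0.0406, 0.0992]
ee_rot: [-2.127, -2.311, 0.0]
contact_force: [-0.8, 0.9, -1.7]
finger_gap: 0.0576
```

```bash
python3 - <<'E'
from h import *
held(); p=D(0,-.036); print(p); go([*p,.006],94.8)
E
```

```text
clock 37.275
joints [-1.7020e-01  2.7600e-02  1.7538e+00  3.0000e-04  1.3611e+00 -2.5340e-01]
tool_pos [ 0.5391 -0.0406  0.0992]
ee_rot [-2.1266e+00 -2.3112e+00  3.0000e-04]
contact_force [-0.7605  0.8676 -1.7341]
finger_gap 0.0576
[[-0.083, 0.997, -0.001], [0.997, 0.083, 0.0], [0.001, -0.001, -1.0]]
underside - TCP z nan
[ 0.5392398  -0.04001792]
turn [-0.05 -0.05  0.03] shift(after turn) [-0.05  0.03  9.32] rows>= 1.5
```

Call:
drive_tool --targets '[[[0, 0, 0, 0, 0, 4, 0.1], [0, 0, 0, 0, 0, 3, 0.1], [0, 0, 0, 0, 0, 1.5, 0.1], [0, 0, 0, 0, 0, 0.5, 0.1], [0, 0, 0, 0, 0, 0, 0.1]]]'

```text
clock: 37.95
tool_pos: [0.5398, -0.0398, 0.0104]
ee_rot: [2.124, 2.314, 0.001]
contact_force: [0.1, -0.6, -1.8]
finger_gap: 0.0577
```

Call:
drive_tool --targets '[[[0, 0, 0, 0, 0, 0.3, 0.1], [0, 0, 0, 0, 0, 0.2, 0.1], [0, 0, 0, 0, 0, 0, 0.5], [0, 0, 0, 0, 0, 0, 0.5], [0, 0, 0, 0, 0, 0, 0.5]]]'

```text
clock: 38.58
tool_pos: [0.5395, -0.0403, 0.0049]
ee_rot: [2.125, 2.313, 0.0]
contact_force: [-0.3, -0.3, 0.0]
finger_gap: 0.0698
```

Call:
drive_tool --targets '[[[0, 0, 0, 0, 0, -3, 0.5], [0, 0, 0, 0, 0, -5, 0.5], [0, 0, 0, 0, 0, -2, 0.5]]]'

```text
clock: 38.95
tool_pos: [0.5412, -0.0406, 0.1083]
ee_rot: [2.123, 2.311, 0.004]
contact_force: [-0.0, -0.4, 0.6]
finger_gap: 0.07
```

```bash
python3 - <<'E'
from h import *
st(); c=cam('wrist'); save(c,'w18.png'); indrawer(c)
tins(cam('top')); go([.4403,-.321,.10],94.8)
E
```

```text
clock 38.95
joints [-0.1693  0.0193  1.7451  0.      1.3724 -0.2541]
tool_pos [ 0.5412 -0.0406  0.1083]
ee_rot [2.1226 2.3106 0.0041]
contact_force [-0.0081 -0.3907  0.5737]
finger_gap 0.07
[[-0.085, 0.996, 0.005], [0.996, 0.085, -0.001], [-0.001, 0.005, -1.0]]
px [227. 115.] drawer dx,dt mm -59.1 23.7 wh [  1. 164.] lid z 0.0641
px [313.  19.] drawer dx,dt mm 0.7 91.2 wh [58. 28.] lid z 0.064
px [314. 108.] drawer dx,dt mm 1.0 36.2 wh [57. 57.] lid z 0.064
px [313. 209.] drawer dx,dt mm 0.9 -37.2 wh [57. 56.] lid z 0.0639
px [243. 351.] drawer dx,dt mm -59.0 -160.0 wh [ 1. 38.] lid z 0.065
px [407. 364.] drawer dx,dt mm 81.2 -174.4 wh [13.  7.] lid z 0.0638
px [498.  96.] xy [ 851. -553.] wh [171.  85.] n 267
px [466. 123.] xy [ 779.  -473.4] wh [169.  62.] n 200
px [281. 189.] xy [548.9 132.2] wh [ 71. 150.] n 159
px [420. 197.] xy [ 535.4 -316.7] wh [64. 49.] n 193
px [425. 226.] xy [ 439.1 -321. ] wh [56. 54.] n 283
px [430. 268.] xy [ 313.  -331.2] wh [56. 55.] n 291
px [533. 346.] xy [ 100.9 -618. ] wh [261. 165.] n 1231
px [167. 331.] xy [118.1 470.4] wh [ 21. 120.] n 198
turn [0.33 0.09 0.06] shift(after turn) [-27.09 -12.45   0.81] rows>= 4.8
```

View pics/w18.png

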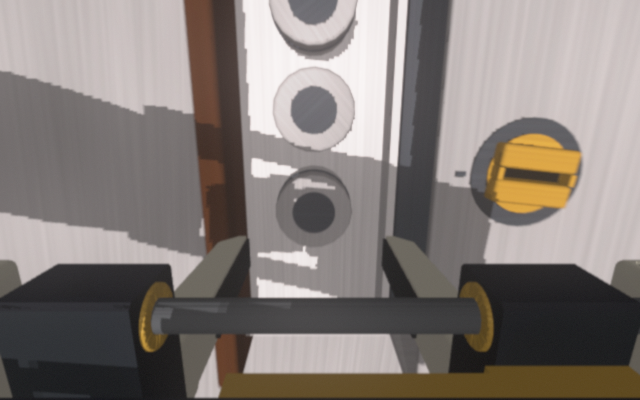

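Call:
drive_tool --targets '[[[0, 0, 0, -5.4, -2.5, 0, 0.7], [0, 0, 0, -5.4, -2.5, 0, 0.7], [0, 0, 0, -5.4, -2.5, 0, 0.7], [0, 0, 0, -5.4, -2.5, 0, 0.7], [0, 0, 0, -5.4, -2.5, 0, 0.7]]]'

```text
clock: 39.67
tool_pos: [0.436, -0.321, 0.103]
ee_rot: [-2.124, -2.312, -0.0]
contact_force: [0.8, -0.5, -0.6]
finger_gap: 0.0792
```

Call:
drive_tool --targets '[[[0, 0, 10, 0, 0, 0, 0.7], [0, 0, 10, 0, 0, 0, 0.7], [0, 0, 10, 0, 0, 0, 0.7], [0, 0, 10, 0, 0, 0, 0.7], [0, 0, 5, 0, 0, 0, 0.7]]]'

```text
clock: 40.3
tool_pos: [0.4368, -0.3192, 0.1027]
ee_rot: [-2.85, -1.317, 0.002]
contact_force: [0.4, 0.8, 0.3]
finger_gap: 0.0788
```

```bash
python3 - <<'E'
from h import *
st(); c=cam('wrist'); save(c,'w19.png'); tins(c)
go([.4403,-.321,-.018],49.8)
E
```

```text
clock 40.3
joints [-0.7259  0.0274  1.7473  0.      1.3693 -0.021 ]
tool_pos [ 0.4368 -0.3192  0.1027]
ee_rot [-2.8497e+00 -1.3171e+00  1.5000e-03]
contact_force [0.3696 0.8311 0.3259]
finger_gap 0.0788
[[0.648, 0.762, -0.002], [0.762, -0.648, 0.002], [0.0, -0.002, -1.0]]
px [246.  26.] xy [ 483.8 -189.7] wh [18.  4.] n 294
px [401. 115.] xy [ 535.8 -318.5] wh [64. 48.] n 2955
px [635. 123.] xy [ 663.4 -428.9] wh [31.  8.] n 302
px [322. 205.] xy [ 440.2 -322.8] wh [57. 57.] n 4007
px [239. 289.] xy [ 338.1 -336.8] wh [14. 19.] n 294
turn [-0.14 -0.   -0.37] shift(after turn) [ 0.09  0.38 12.08] rows>= 1.9
```

View pics/w19.png

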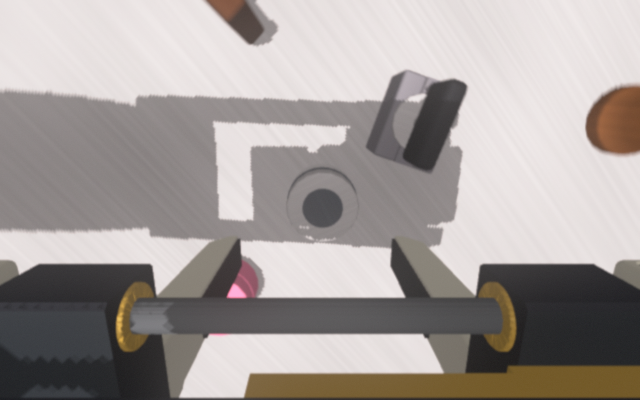

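Call:
drive_tool --targets '[[[0, 0, 0, 0, 0.45, 4, 0.7], [0, 0, 0, 0, 0, 4, 0.7], [0, 0, 0, 0, 0, 2.5, 0.7], [0, 0, 0, 0, 0, 1.1, 0.7], [0, 0, 0, 0, 0, 0, 0.7]]]'

```text
clock: 40.98
tool_pos: [0.4403, -0.3221, -0.0124]
ee_rot: [-2.847, -1.324, 0.001]
contact_force: [0.3, -1.2, 0.3]
finger_gap: 0.0794
```

Call:
drive_tool --targets '[[[0, 0, 0, 0, 0, 0, 0.1], [0, 0, 0, 0, 0, 0, 0.1], [0, 0, 0, 0, 0, 0, 0.1], [0, 0, 0, 0, 0, 0, 0.1]]]'

```text
clock: 41.48
tool_pos: [0.4417, -0.3233, -0.0103]
ee_rot: [2.847, 1.324, 0.001]
contact_force: [-1.4, 1.0, 5.8]
finger_gap: 0.0577
```

Call:
drive_tool --targets '[[[0, 0, 0, 0, 0, -1, 0.1], [0, 0, 0, 0, 0, 0, 0.1]]]'

```text
clock: 41.72
tool_pos: [0.4416, -0.3232, -0.0004]
ee_rot: [2.848, 1.324, 0.001]
contact_force: [0.2, 0.7, -1.4]
finger_gap: 0.0576
```

```bash
python3 - <<'E'
from h import *
held(); p=D(0,-.108); print(p); go([*p,.10])
E
```

```text
clock 41.725
joints [-0.7256  0.1574  1.8111  0.      1.1717 -0.025 ]
tool_pos [ 4.416e-01 -3.232e-01 -4.000e-04]
ee_rot [2.8477e+00 1.3235e+00 1.0000e-03]
contact_force [ 0.1917  0.6742 -1.4239]
finger_gap 0.0576
[[0.645, 0.764, 0.001], [0.764, -0.645, -0.001], [-0.0, 0.001, -1.0]]
underside - TCP z nan
[ 0.54526461 -0.11176541]
turn [0. 0. 0.] shift(after turn) [ 22.85  -5.66 -10.1 ] rows>= 4.1
```

Call:
drive_tool --targets '[[[0, 0, 0, 0, 0, -5, 0.1], [0, 0, 0, 0, 0, -5.2, 0.1], [0, 0, 0, 5.5, -1.35, 0, 0.1], [0, 0, 0, 5.8, -1.45, 0, 0.1], [0, 0, 0, 5.8, -1.45, 0, 0.1]]]'

```text
clock: 42.4
tool_pos: [0.5191, -0.1632, 0.1005]
ee_rot: [2.849, 1.323, 0.0]
contact_force: [2.1, -1.3, -1.8]
finger_gap: 0.0577
```

Call:
drive_tool --targets '[[[0, 0, 0, 5.7, -1.4, 0, 0.1], [0, 0, -10, 0, 0, 0, 0.1], [0, 0, -10, 0, 0, 0, 0.1], [0, 0, -10, 0, 0, 0, 0.1], [0, 0, -10, 0, 0, 0, 0.1]]]'

```text
clock: 43.02
tool_pos: [0.5445, -0.1118, 0.1]
ee_rot: [-2.217, -2.225, 0.001]
contact_force: [0.8, 0.1, -1.7]
finger_gap: 0.0577
```

Call:
drive_tool --targets '[[[0, 0, -5, 0, 0, 0, 0.1], [0, 0, 0, 0, 0, 0, 0.1]]]'

```text
clock: 43.28
tool_pos: [0.5445, -0.1119, 0.1001]
ee_rot: [-2.125, -2.312, 0.001]
contact_force: [-0.5, -0.0, -2.1]
finger_gap: 0.0578
```

```bash
python3 - <<'E'
from h import *
held(); p=D(0,-.1085); print(p); go([*p,.009],94.8); c=cam('wrist'); save(c,'w20.png')
E
```

```text
clock 43.275
joints [-0.295   0.0678  1.7105 -0.      1.3642 -0.3792]
tool_pos [ 0.5445 -0.1119  0.1001]
ee_rot [-2.1254e+00 -2.3124e+00  6.0000e-04]
contact_force [-0.4833 -0.0422 -2.099 ]
finger_gap 0.0578
[[-0.084, 0.996, -0.001], [0.996, 0.084, 0.0], [0.0, -0.001, -1.0]]
underside - TCP z 0.010763029976182684
[ 0.54530645 -0.11226366]
turn [-0.03 -0.01 -0.06] shift(after turn) [-0.04  0.07  9.12] rows>= 1.5
```

View pics/w20.png

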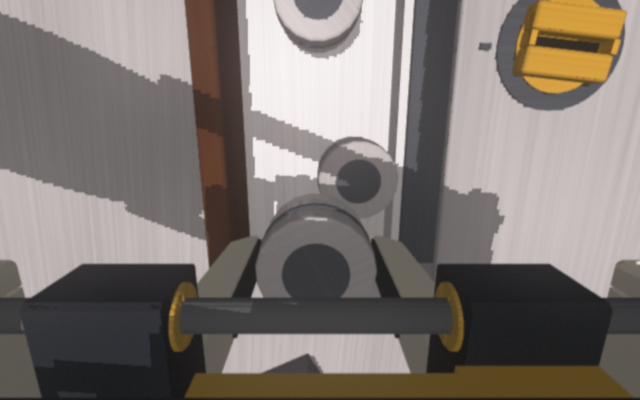

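The picture shows that the third tin has been knocked to (358,180), towards the slot I was about to use. I'll measure where it is.

```bash
python3 - <<'E'
from h import *
indrawer(cam('wrist')); print(D(0,-.108))
E
```

```text
px [229. 117.] drawer dx,dt mm -59.1 -48.2 wh [  1. 161.] lid z 0.0642
px [317.  18.] drawer dx,dt mm 1.1 19.3 wh [56. 24.] lid z 0.0639
px [359. 176.] drawer dx,dt mm 31.5 -81.1 wh [51. 57.] lid z 0.064
[ 0.54526461 -0.11176541]
```

```bash
python3 - <<'E'
from h import *
p=D(-.002,-.026); print(p); go([*p,.03],94.8)
E
```

```text
[ 0.53641004 -0.03022035]
turn [-0.02 -0.01 -0.05] shift(after turn) [ 8.22 -0.14  7.04] rows>= 1.7
```

Call:
drive_tool --targets '[[[0, 0, 0, 4.2, 0, 0, 0.1], [0, 0, 0, 4.0, -0.1, 0, 0.1], [0, 0, 0, 0, 0, 0, 0.1], [0, 0, 0, 0, 0, 0, 0.1]]]'

```text
clock: 43.92
tool_pos: [0.537, -0.0307, 0.1007]
ee_rot: [2.125, 2.313, -0.0]
contact_force: [-0.4, 0.2, -2.1]
finger_gap: 0.0575
```

```bash
python3 - <<'E'
from h import *
s=st(); p=D(-.002,-.026); go([*p,.009],94.8); c=cam('wrist'); save(c,'w21.png'); indrawer(c); c=cam('top'); indrawer(c)
E
```

```text
clock 43.925
joints [-1.5210e-01  1.7800e-02  1.7609e+00 -5.0000e-04  1.3626e+00 -2.3670e-01]
tool_pos [ 0.537  -0.0307  0.1007]
ee_rot [ 2.1251e+00  2.3130e+00 -3.0000e-04]
contact_force [-0.3728  0.1631 -2.1295]
finger_gap 0.0575
[[-0.085, 0.996, 0.0], [0.996, 0.085, -0.001], [-0.001, 0.0, -1.0]]
turn [0.01 0.03 0.05] shift(after turn) [ 0.06 -0.06  9.17] rows>= 1.5
px [230. 116.] drawer dx,dt mm -59.0 33.2 wh [  1. 161.] lid z 0.064
px [318.  26.] drawer dx,dt mm 0.7 95.1 wh [57. 35.] lid z 0.064
px [319. 124.] drawer dx,dt mm 1.0 36.1 wh [57. 57.] lid z 0.064
px [375. 291.] drawer dx,dt mm 43.3 -89.1 wh [ 8. 14.] lid z 0.0641
px [245. 353.] drawer dx,dt mm -59.0 -148.3 wh [ 1. 43.] lid z 0.0644
px [500.  95.] drawer dx,dt mm 269.9 -580.4 wh [167.  68.] lid z 0.0642
px [468. 122.] drawer dx,dt mm 197.6 -482.4 wh [154.  45.] lid z 0.0637
px [313. 195.] drawer dx,dt mm -1.2 28.1 wh [37. 55.] lid z 0.064
px [287. 196.] drawer dx,dt mm 1.4 112.8 wh [43. 54.] lid z 0.0644
```

View pics/w21.png

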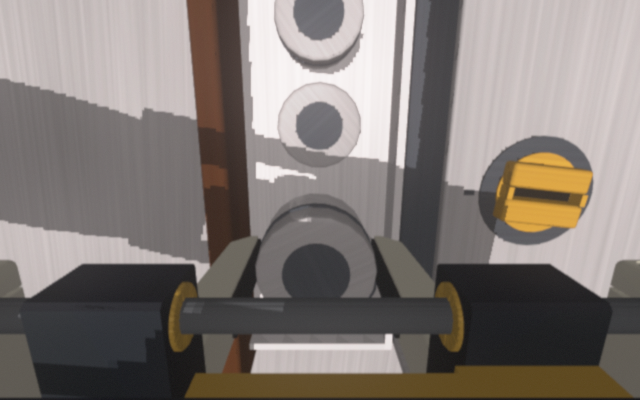

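Call:
drive_tool --targets '[[[0, 0, 0, 0, 0, 4, 0.1], [0, 0, 0, 0, 0, 3, 0.1], [0, 0, 0, 0, 0, 1.2, 0.1], [0, 0, 0, 0, 0, 0.5, 0.1], [0, 0, 0, 0, 0, 0, 0.1]]]'

```text
clock: 44.65
tool_pos: [0.5376, -0.0308, 0.0144]
ee_rot: [2.125, 2.312, 0.001]
contact_force: [1.4, 0.6, -2.1]
finger_gap: 0.0577
```

Call:
drive_tool --targets '[[[0, 0, 0, 0, 0, 0.4, 0.1], [0, 0, 0, 0, 0, 0.2, 0.1], [0, 0, 0, 0, 0, 0, 0.5], [0, 0, 0, 0, 0, 0, 0.5], [0, 0, 0, 0, 0, 0, 0.5]]]'

```text
clock: 45.28
tool_pos: [0.5372, -0.0304, 0.008]
ee_rot: [2.125, 2.313, 0.0]
contact_force: [0.0, -0.8, 0.3]
finger_gap: 0.0695
```

Call:
drive_tool --targets '[[[0, 0, 0, 0, 0, -3, 0.5], [0, 0, 0, 0, 0, -5, 0.5], [0, 0, 0, -4, 0, -3, 0.5], [0, 0, 0, -2, 0, 0, 0.5], [0, 0, 0, 0, 0, 0, 0.5]]]'

```text
clock: 45.9
tool_pos: [0.5415, -0.0913, 0.1166]
ee_rot: [-2.127, -2.31, 0.001]
contact_force: [-0.4, -0.1, 0.1]
finger_gap: 0.0694
```

```bash
python3 - <<'E'
from h import *
st(); c=cam('wrist'); save(c,'w22.png'); indrawer(c); tins(cam('top'))
E
```

```text
clock 45.9
joints [-0.2603  0.0362  1.7122 -0.      1.3942 -0.3428]
tool_pos [ 0.5415 -0.0913  0.1166]
ee_rot [-2.1273e+00 -2.3105e+00  8.0000e-04]
contact_force [-0.366  -0.1437  0.1379]
finger_gap 0.0694
[[-0.082, 0.997, -0.001], [0.997, 0.082, 0.0], [0.0, -0.001, -1.0]]
px [236. 113.] drawer dx,dt mm -59.1 -26.8 wh [  1. 169.] lid z 0.0642
px [319.  36.] drawer dx,dt mm 0.8 32.0 wh [57. 49.] lid z 0.064
px [317. 127.] drawer dx,dt mm -1.0 -27.9 wh [57. 57.] lid z 0.064
px [356. 201.] drawer dx,dt mm 29.5 -83.5 wh [57. 57.] lid z 0.0639
px [247. 286.] drawer dx,dt mm -58.9 -155.6 wh [ 1. 21.] lid z 0.0632
px [497.  96.] xy [ 851.  -552.6] wh [171.  85.] n 265
px [465. 122.] xy [ 783.5 -473.6] wh [173.  69.] n 183
px [291. 185.] xy [571.  93.] wh [ 98. 208.] n 223
px [420. 197.] xy [ 535.6 -317.3] wh [64. 50.] n 194
px [430. 268.] xy [ 313.1 -332. ] wh [55. 56.] n 291
px [533. 346.] xy [ 100.3 -618.5] wh [264. 165.] n 1253
px [166. 331.] xy [118.  470.3] wh [ 21. 117.] n 198
```

View pics/w22.png

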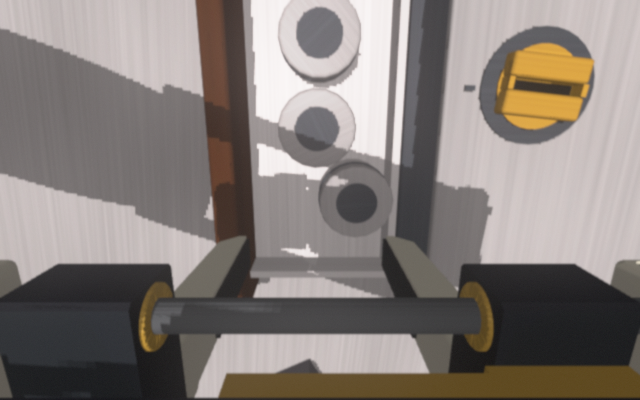

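Call:
drive_tool --targets '[[[0, 0, 0, 1.5, -5.5, 0, 0], [0, 0, 0, 1.5, -5.5, 0, -0.5], [0, 0, 10.5, 0, 0, 0, -1], [0, 0, 10.5, 0, 0, 0, -1], [0, 0, 10.5, 0, 0, 0, -1]]]' --newtons 40

```text
clock: 46.62
tool_pos: [0.4288, -0.0684, 0.1163]
ee_rot: [-2.676, -1.642, 0.002]
contact_force: [0.7, 0.1, 0.1]
finger_gap: 0.0244
```

Call:
drive_tool --targets '[[[0, 0, 10.5, 0, 0, 0, -1], [0, 0, 10.5, 0, 0, 0, -1], [0, 0, 10.5, 0, 0, 0, -1], [0, 0, 10.5, 0, 0, 0, -1], [0, 0, 10.5, 0, 0, 0, -1]]]'

```text
clock: 47.25
tool_pos: [0.4288, -0.0684, 0.116]
ee_rot: [-3.127, -0.289, 0.004]
contact_force: [0.1, -0.8, -0.1]
finger_gap: 0.0007
```

Call:
drive_tool --targets '[[[0, 0, 6, 0, 0, 0, -1], [0, 0, 0, 0, 0, 0, -1]]]'

```text
clock: 47.5
tool_pos: [0.429, -0.0686, 0.1163]
ee_rot: [-3.138, -0.136, 0.003]
contact_force: [0.5, 0.4, -0.7]
finger_gap: 0.0006
```

```bash
python3 - <<'E'
from h import *
st(); go([.4276,-.0132,.027],4.8)
E
```

```text
clock 47.5
joints [-2.7700e-01 -2.9040e-01  2.0109e+00  4.0000e-04  1.4234e+00  1.2073e+00]
tool_pos [ 0.429  -0.0686  0.1163]
ee_rot [-3.1376 -0.1357  0.0033]
contact_force [ 0.52    0.3753 -0.6689]
finger_gap 0.0006
[[0.996, 0.086, -0.002], [0.086, -0.996, 0.001], [-0.002, -0.001, -1.0]]
turn [-0.07  0.12  0.15] shift(after turn) [ 0.33 -5.53  8.93] rows>= 1.7
```

Call:
drive_tool --targets '[[[0, 0, 0, 0, -2.8, 4.5, -1], [0, 0, 0, 0, -2.7, 4.4, -1], [0, 0, 0, 0, 0, 0, -1], [0, 0, 0, 0.8, 0, 0, -1], [0, 0, 0, 0.8, 0, 0, -1]]]'

```text
clock: 48.12
tool_pos: [0.4437, -0.0143, 0.0308]
ee_rot: [3.138, 0.133, 0.006]
contact_force: [0.1, 0.3, -0.6]
finger_gap: 0.0006
```

Call:
drive_tool --targets '[[[0, 0, 0, 0.8, 0, 0, -1], [0, 0, 0, 0.8, 0, 0, -1], [0, 0, 0, 1, 0, 0, -1], [0, 0, 0, 1, 0, 0, -1], [0, 0, 0, 1, 0, 0, -1]]]'

```text
clock: 48.75
tool_pos: [0.4868, -0.0101, 0.0289]
ee_rot: [3.138, 0.133, -0.003]
contact_force: [-6.7, -1.6, 4.0]
finger_gap: 0.0008
```

Call:
drive_tool --targets '[[[0, 0, 0, 1, 0, 0, -1], [0, 0, 0, 1, 0, 0, -1], [0, 0, 0, 1, 0, 0, -1], [0, 0, 0, 1, 0, 0, -1], [0, 0, 0, 1, 0, 0, -1]]]'

```text
clock: 49.38
tool_pos: [0.5364, -0.0059, 0.0288]
ee_rot: [3.138, 0.133, -0.004]
contact_force: [-9.1, -1.1, 5.5]
finger_gap: 0.0003
```

Call:
drive_tool --targets '[[[0, 0, 0, 1, 0, 0, -1], [0, 0, 0, 0.8, 0, 0, -1], [0, 0, 0, 0.6, 0, 0, -1], [0, 0, 0, 0.4, 0, 0, -1], [0, 0, 0, 0.4, 0, 0, -1]]]'

```text
clock: 50.0
tool_pos: [0.5655, -0.0033, 0.0279]
ee_rot: [3.139, 0.133, -0.012]
contact_force: [-9.2, -2.0, -0.3]
finger_gap: 0.0006
```

```bash
python3 - <<'E'
from h import *
st(); go([.581,-.0035,.027]); c=cam('wrist');save(c,'w23.png'); prof(c); indrawer(c)
E
```

```text
clock 50.0
joints [-9.5700e-02  1.7590e-01  1.7329e+00 -1.2000e-03  1.2401e+00  1.3910e+00]
tool_pos [ 0.5655 -0.0033  0.0279]
ee_rot [ 3.1386  0.1326 -0.0117]
contact_force [-9.1628 -1.9534 -0.2998]
finger_gap 0.0006
[[0.996, 0.084, -0.007], [0.084, -0.996, -0.0], [-0.007, -0.0, -1.0]]
turn [0. 0. 0.] shift(after turn) [1.55 0.15 0.08] rows>= 0.2
-0.1 panel (np.float64(574.6), np.float64(591.3), np.int64(1237)) cab front (np.float64(611.9), np.float64(639.9), np.int64(3301))
-0.05 panel (np.float64(562.3), np.float64(591.3), np.int64(1454)) cab front (np.float64(611.8), np.float64(639.8), np.int64(3300))
0.03 panel (np.float64(574.5), np.float64(591.3), np.int64(1251)) cab front (np.float64(611.8), np.float64(639.8), np.int64(3297))
0.08 panel (np.float64(574.5), np.float64(591.4), np.int64(1253)) cab front None
px [321. 203.] drawer dx,dt mm 57.3 -3.7 wh [  1. 329.] lid z 0.0642
```

Call:
drive_tool --targets '[[[0, 0, 0, 0.4, 0, 0, -1], [0, 0, 0, 0.4, 0, 0, -1], [0, 0, 0, 0.3, 0, 0, -1], [0, 0, 0, 0.3, 0, 0, -1], [0, 0, 0, 0, 0, 0, -1]]]'

```text
clock: 50.68
tool_pos: [0.581, -0.002, 0.0277]
ee_rot: [3.139, 0.133, -0.007]
contact_force: [-6.0, -1.1, 0.3]
finger_gap: 0.0004
```

```bash
python3 - <<'E'
from h import *
st(); c=cam('wrist'); prof(c)
E
```

```text
clock 50.675
joints [-9.1200e-02  2.1240e-01  1.6918e+00 -7.0000e-04  1.2418e+00  1.3953e+00]
tool_pos [ 0.581  -0.002   0.0277]
ee_rot [ 3.1387  0.1327 -0.007 ]
contact_force [-6.032  -1.0926  0.3457]
finger_gap 0.0004
[[0.996, 0.084, -0.004], [0.084, -0.996, -0.0], [-0.004, -0.0, -1.0]]
-0.1 panel (np.float64(589.5), np.float64(605.9), np.int64(1185)) cab front (np.float64(612.0), np.float64(639.9), np.int64(2993))
-0.05 panel (np.float64(574.1), np.float64(605.8), np.int64(1385)) cab front (np.float64(611.9), np.float64(639.9), np.int64(2983))
0.03 panel (np.float64(590.0), np.float64(605.9), np.int64(1157)) cab front (np.float64(611.9), np.float64(639.8), np.int64(2991))
0.08 panel (np.float64(590.0), np.float64(605.9), np.int64(1165)) cab front (np.float64(611.6), np.float64(622.5), np.int64(89))
```

Now I'll push a little more to make sure of the changeover, then let go slowly as I did before.

Call:
drive_tool --targets '[[[0, 0, 0, 0.3, 0, 0, -1], [0, 0, 0, 0, 0, 0, -1]]]'

```text
clock: 50.98
tool_pos: [0.5809, -0.002, 0.0276]
ee_rot: [3.139, 0.133, -0.017]
contact_force: [-23.1, -3.4, 13.5]
finger_gap: 0.0004
```

Call:
drive_tool --targets '[[[0, 0, 0, -0.3, 0, 0, -1], [0, 0, 0, -0.3, 0, 0, -1], [0, 0, 0, -0.2, 0, 0, -1], [0, 0, 0, -0.2, 0, 0, -1], [0, 0, 0, -0.2, 0, 0, -1]]]'

```text
clock: 51.6
tool_pos: [0.5726, -0.0027, 0.0278]
ee_rot: [3.139, 0.133, -0.004]
contact_force: [-1.6, -0.6, -1.5]
finger_gap: 0.0005
```

Call:
drive_tool --targets '[[[0, 0, 0, -0.2, 0, 0, -1], [0, 0, 0, -0.2, 0, 0, -1], [0, 0, 0, -0.2, 0, 0, -1], [0, 0, 0, -0.2, 0, 0, -1], [0, 0, 0, 0, 0, 0, -1]]]'

```text
clock: 52.22
tool_pos: [0.5656, -0.0029, 0.0287]
ee_rot: [-3.139, -0.133, -0.0]
contact_force: [0.5, -0.2, -0.5]
finger_gap: 0.0006
```

```bash
python3 - <<'E'
from h import *
st(); c=cam('wrist'); prof(c)
E
```

```text
clock 52.225
joints [-0.0957  0.1673  1.7411  0.      1.2331  1.3903]
tool_pos [ 0.5656 -0.0029  0.0287]
ee_rot [-3.1388e+00 -1.3320e-01 -2.0000e-04]
contact_force [ 0.5387 -0.2159 -0.5018]
finger_gap 0.0006
[[0.996, 0.085, 0.0], [0.085, -0.996, 0.0], [0.0, 0.0, -1.0]]
-0.1 panel (np.float64(580.9), np.float64(598.0), np.int64(1273)) cab front (np.float64(611.7), np.float64(639.9), np.int64(3273))
-0.05 panel (np.float64(562.7), np.float64(598.0), np.int64(1507)) cab front (np.float64(611.6), np.float64(639.8), np.int64(3282))
0.03 panel (np.float64(580.7), np.float64(598.1), np.int64(1304)) cab front (np.float64(611.5), np.float64(639.8), np.int64(3267))
0.08 panel (np.float64(580.7), np.float64(598.0), np.int64(1303)) cab front (np.float64(611.2), np.float64(614.6), np.int64(9))
```

Call:
drive_tool --targets '[[[0, 0, 0, -1, 0, 0, -1], [0, 0, 0, -3, 0, 0, -1], [0, 0, 0, 0, 0, 0, -1], [0, 0, 0, 0, 0, 0, -1], [0, 0, 0, 0, 0, 0, -1]]]'

```text
clock: 52.9
tool_pos: [0.5267, -0.0063, 0.029]
ee_rot: [3.139, 0.133, 0.002]
contact_force: [-0.6, 0.6, -0.2]
finger_gap: 0.0005
```

```bash
python3 - <<'E'
from h import *
st(); c=cam('wrist'); prof(c); save(c,'w24.png')
E
```

```text
clock 52.9
joints [-1.0940e-01  6.5000e-02  1.8514e+00  1.0000e-04  1.2241e+00  1.3766e+00]
tool_pos [ 0.5267 -0.0063  0.029 ]
ee_rot [3.1387e+00 1.3320e-01 1.6000e-03]
contact_force [-0.6049  0.556  -0.2258]
finger_gap 0.0005
[[0.996, 0.085, 0.001], [0.085, -0.996, -0.0], [0.001, 0.0, -1.0]]
-0.1 panel (np.float64(580.5), np.float64(597.8), np.int64(1554)) cab front (np.float64(611.3), np.float64(633.1), np.int64(3172))
-0.05 panel (np.float64(580.4), np.float64(597.7), np.int64(1570)) cab front (np.float64(611.2), np.float64(632.9), np.int64(3176))
0.03 panel (np.float64(580.3), np.float64(597.7), np.int64(1559)) cab front (np.float64(611.1), np.float64(633.1), np.int64(3179))
0.08 panel (np.float64(580.2), np.float64(597.6), np.int64(1233)) cab front None
```

View pics/w24.png

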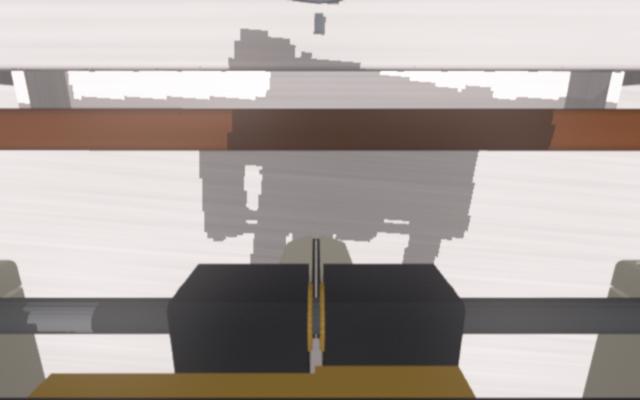

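Call:
drive_tool --targets '[[[0, 0, 0, 0, 0, 0, -1], [0, 0, 0, 0, 0, 0, -1], [0, 0, 0, 0, 0, 0, -1], [0, 0, 0, 0, 0, 0, -1], [0, 0, 0, 0, 0, 0, -1]]]'

```text
clock: 53.58
tool_pos: [0.5258, -0.0063, 0.0286]
ee_rot: [-3.139, -0.133, -0.0]
contact_force: [0.2, -0.3, 0.4]
finger_gap: 0.0002
```

```bash
python3 - <<'E'
from h import *
c=cam('wrist'); prof(c); c=cam('scene'); save(c,'s24.png',(250,130,450,320),3); c=cam('top'); save(c,'t24.png',(240,90,400,200),5)
E
```

```text
-0.1 panel (np.float64(580.1), np.float64(597.8), np.int64(1584)) cab front (np.float64(611.3), np.float64(632.2), np.int64(3092))
-0.05 panel (np.float64(580.1), np.float64(597.7), np.int64(1582)) cab front (np.float64(611.3), np.float64(632.2), np.int64(3077))
0.03 panel (np.float64(580.4), np.float64(597.7), np.int64(1569)) cab front (np.float64(611.3), np.float64(632.0), np.int64(3076))
0.08 panel (np.float64(580.4), np.float64(597.6), np.int64(1201)) cab front None
```

View pics/s24.png

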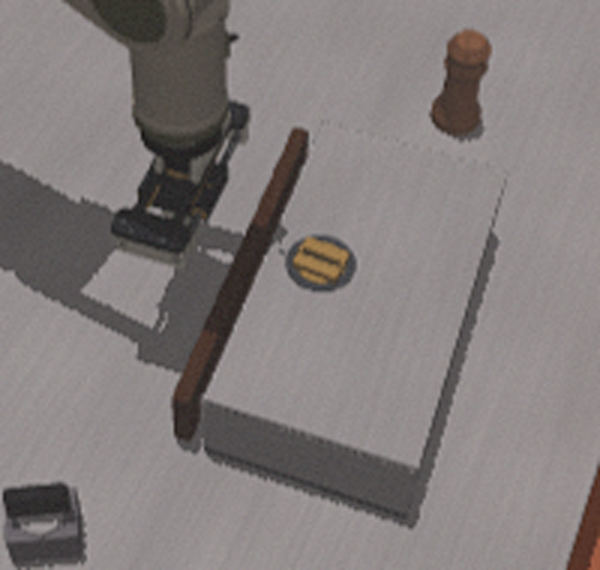

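View pics/t24.png

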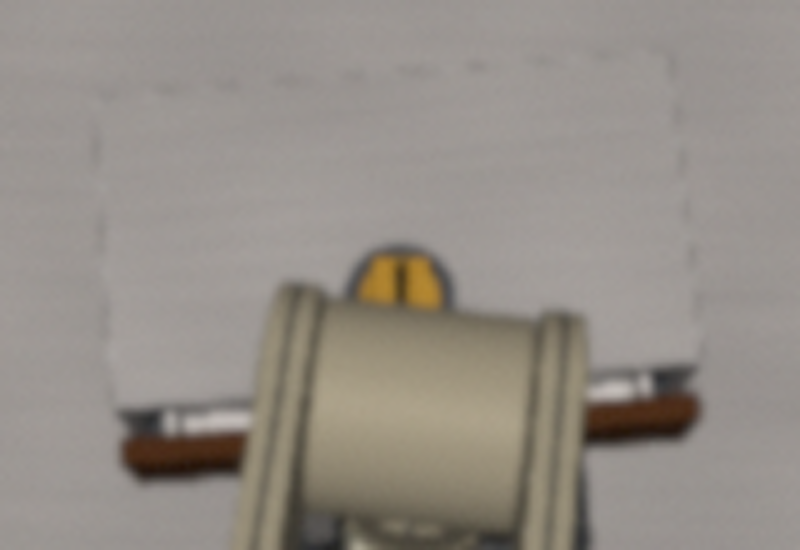

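Call:
drive_tool --targets '[[[0, 0, 0, 2, 0, 0, -1], [0, 0, 0, 2, 0, 0, -1], [0, 0, 0, 0.6, 0, 0, -1], [0, 0, 0, 0.4, 0, 0, -1], [0, 0, 0, 0, 0, 0, -1]]]'

```text
clock: 54.35
tool_pos: [0.574, -0.0021, 0.0282]
ee_rot: [-3.139, -0.133, 0.005]
contact_force: [-5.6, -1.1, 3.2]
finger_gap: 0.0007
```

```bash
python3 - <<'E'
from h import *
c=cam('wrist'); prof(c)
E
```

```text
-0.1 panel (np.float64(582.9), np.float64(599.7), np.int64(1248)) cab front (np.float64(611.6), np.float64(639.7), np.int64(3115))
-0.05 panel (np.float64(567.8), np.float64(599.8), np.int64(1478)) cab front (np.float64(611.5), np.float64(639.7), np.int64(3098))
0.03 panel (np.float64(582.7), np.float64(599.9), np.int64(1258)) cab front (np.float64(611.4), np.float64(639.9), np.int64(3111))
0.08 panel (np.float64(582.6), np.float64(599.8), np.int64(1268)) cab front (np.float64(611.1), np.float64(621.3), np.int64(50))
```

Call:
drive_tool --targets '[[[0, 0, 0, -6, 0, 0, -1], [0, 0, 0, 0, 0, 0, -1], [0, 0, 0, 0, 0, 0, -1], [0, 0, 0, 0, 0, 0, -1]]]'

```text
clock: 54.9
tool_pos: [0.518, -0.0073, 0.0301]
ee_rot: [3.138, 0.133, 0.005]
contact_force: [0.2, 0.5, 1.1]
finger_gap: 0.0002
```

```bash
python3 - <<'E'
from h import *
c=cam('wrist'); prof(c); print(monitor.get_state()['tool_pos'])
E
```

```text
-0.1 panel (np.float64(576.2), np.float64(593.4), np.int64(1565)) cab front (np.float64(611.2), np.float64(624.6), np.int64(2013))
-0.05 panel (np.float64(576.2), np.float64(593.4), np.int64(1551)) cab front (np.float64(611.1), np.float64(624.6), np.int64(2000))
0.03 panel (np.float64(576.1), np.float64(593.7), np.int64(1588)) cab front (np.float64(611.1), np.float64(624.5), np.int64(2009))
0.08 panel (np.float64(576.0), np.float64(593.7), np.int64(1223)) cab front None
[ 0.51784013 -0.007259    0.02990259]
```

Call:
drive_tool --targets '[[[0, 0, 0, 0, 0, -5, 0.1], [0, 0, 0, 0, 0, -5, 0.1], [0, 0, -9, 0, 0, 0, 0.1], [0, 0, -9, 0, 0, 0, 0.1], [0, 0, -9, 0, 0, 0, 0.1]]]'

```text
clock: 55.58
tool_pos: [0.5172, -0.0071, 0.1296]
ee_rot: [3.018, 0.87, 0.003]
contact_force: [0.0, -0.7, 0.2]
finger_gap: 0.0457
```

```bash
python3 - <<'E'
from h import *
st(); go([.5355,-.318,.13],32)
E
```

```text
clock 55.575
joints [-0.113  -0.0642  1.7874  0.      1.4166  0.8964]
tool_pos [ 0.5172 -0.0071  0.1296]
ee_rot [3.018e+00 8.701e-01 2.500e-03]
contact_force [ 0.0441 -0.6887  0.2439]
finger_gap 0.0457
[[0.847, 0.532, 0.002], [0.532, -0.847, -0.0], [0.001, 0.001, -1.0]]
turn [ 0.06 -0.08  0.16] shift(after turn) [-14.92  27.33  -0.04] rows>= 5.0
```

Call:
drive_tool --targets '[[[0, 0, 0, -2.7, 5, 0, 0.1], [0, 0, 0, -2.7, 5, 0, 0.1], [0, 0, 0, -2.7, 5, 0, 0.1], [0, 0, 0, -2.7, 5, 0, 0.1], [0, 0, 0, -2.7, 5, 0, 0.1]]]'

```text
clock: 56.2
tool_pos: [0.5342, -0.2932, 0.1293]
ee_rot: [3.02, 0.862, 0.002]
contact_force: [0.9, -0.1, 0.3]
finger_gap: 0.0513
```

Call:
drive_tool --targets '[[[0, 0, 0, -1.4, 2.3, 0, 0.1], [0, 0, 0, 0, 0, 0, 0.1], [0, 0, 0, 0, 0, 0, 0.1]]]'

```text
clock: 56.58
tool_pos: [0.5339, -0.3171, 0.1286]
ee_rot: [-3.021, -0.862, -0.0]
contact_force: [0.7, 0.1, 0.2]
finger_gap: 0.0515
```

```bash
cat >> h.py <<'E'
def rectz(c,xy,zl,zh,r=.06):
    W=cloud(c); m=(W[...,2]>zl)&(W[...,2]<zh)&(np.hypot(W[...,0]-xy[0],W[...,1]-xy[1])<r)
    q=W[m]; rc=cv2.minAreaRect((q[:,:2]*1000).astype(np.float32)); print('rect',np.round(rc[0],1),np.round(rc[1],1),round(rc[2],1),'z',np.median(q[:,2]).round(4),'n',m.sum()); return rc
E
python3 - <<'E'
from h import *
st(); c=cam('wrist'); save(c,'w25.png')
rectz(c,(.5355,-.318),.088,.1); rectz(c,(.5355,-.318),.043,.05)
E
```

```text
clock 56.575
joints [-6.1890e-01  2.1680e-01  1.4935e+00  4.0000e-04  1.4313e+00  3.9570e-01]
tool_pos [ 0.5339 -0.3171  0.1286]
ee_rot [-3.0206e+00 -8.6240e-01 -4.0000e-04]
contact_force [0.7101 0.0583 0.1636]
finger_gap 0.0515
[[0.849, 0.528, 0.0], [0.528, -0.849, 0.0], [0.0, -0.0, -1.0]]
rect [ 536.7 -318.6] [54.6 13.9] 31.6 z 0.0932 n 1379
rect [ 536.5 -318.5] [63.4 47.9] 31.5 z 0.0477 n 1860
```

View pics/w25.png

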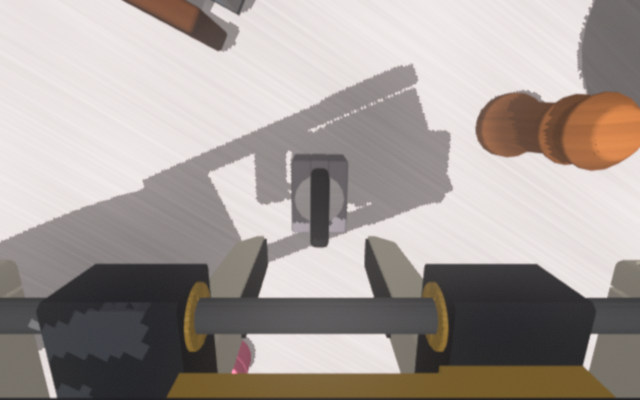

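```bash
python3 - <<'E'
from h import *
go([.5367,-.3186,.024],31.6)
E
```

```text
turn [-0.01 -0.02  0.31] shift(after turn) [ 0.14  0.31 10.47] rows>= 1.7
```

Call:
drive_tool --targets '[[[0, 0, 0.3, 0.1, 0.3, 3, 0.1], [0, 0, 0, 0, 0, 3, 0.1], [0, 0, 0, 0, 0, 2.5, 0.1], [0, 0, 0, 0, 0, 1.4, 0.1], [0, 0, 0, 0, 0, 0, 0.1]]]'

```text
clock: 57.25
tool_pos: [0.5354, -0.3184, 0.0288]
ee_rot: [-3.021, -0.855, 0.002]
contact_force: [-0.5, 0.1, -0.1]
finger_gap: 0.0513
```

```bash
python3 - <<'E'
from h import *
s=st();go([.5367,-.3186,.024],31.6); c=cam('wrist'); save(c,'w26.png')
E
```

```text
clock 57.25
joints [-6.1880e-01  3.1350e-01  1.5692e+00  1.0000e-04  1.2607e+00  4.0010e-01]
tool_pos [ 0.5354 -0.3184  0.0288]
ee_rot [-3.0213e+00 -8.5550e-01  1.7000e-03]
contact_force [-0.4859  0.1276 -0.0548]
finger_gap 0.0513
[[0.852, 0.524, -0.001], [0.524, -0.852, 0.001], [-0.001, -0.002, -1.0]]
turn [-0.1   0.04  0.02] shift(after turn) [0.1  0.08 0.48] rows>= 0.1
```

View pics/w26.png

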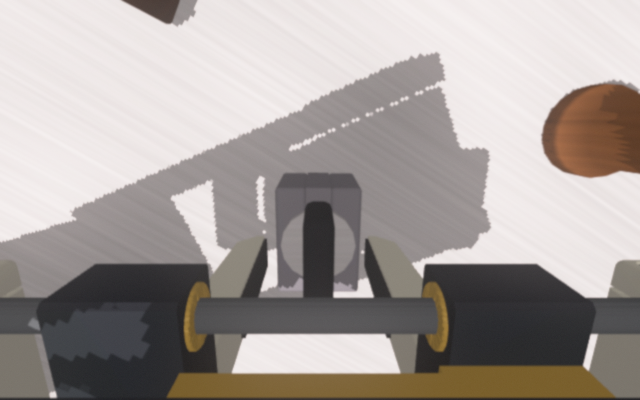

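Call:
drive_tool --targets '[[[0, 0, 0, 0.1, 0.1, 0.4, 0.1], [0, 0, 0, 0, 0, 0, -0.6], [0, 0, 0, 0, 0, 0, -1], [0, 0, 0, 0, 0, 0, -1], [0, 0, 0, 0, 0, 0, -1]]]' --newtons 30

```text
clock: 57.92
tool_pos: [0.5372, -0.32, 0.0257]
ee_rot: [3.023, 0.854, 0.0]
contact_force: [-0.2, -0.0, 0.7]
finger_gap: 0.0155
```

Call:
drive_tool --targets '[[[0, 0, 0, 0, 0, 0, -1], [0, 0, 0, 0, 0, 0, -1]]]' --newtons 45

```text
clock: 58.18
tool_pos: [0.5372, -0.32, 0.0257]
ee_rot: [3.023, 0.854, -0.0]
contact_force: [0.1, 0.1, 1.2]
finger_gap: 0.0132
```

```bash
python3 - <<'E'
from h import *
s=st(); c=cam('wrist'); save(c,'w27.png',(180,150,460,320),2.5)
rectz(c,(.5367,-.3186),.085,.1,.04)
E
```

```text
clock 58.175
joints [-0.6192  0.3208  1.5663 -0.      1.2545  0.4008]
tool_pos [ 0.5372 -0.32    0.0257]
ee_rot [ 3.0232  0.8542 -0.    ]
contact_force [0.0529 0.1082 1.1569]
finger_gap 0.0132
[[0.852, 0.523, 0.0], [0.523, -0.852, -0.0], [-0.0, 0.0, -1.0]]
rect [ 537.1 -319.9] [44.9 45.9] 77.4 z 0.0932 n 3396
```

View pics/w27.png

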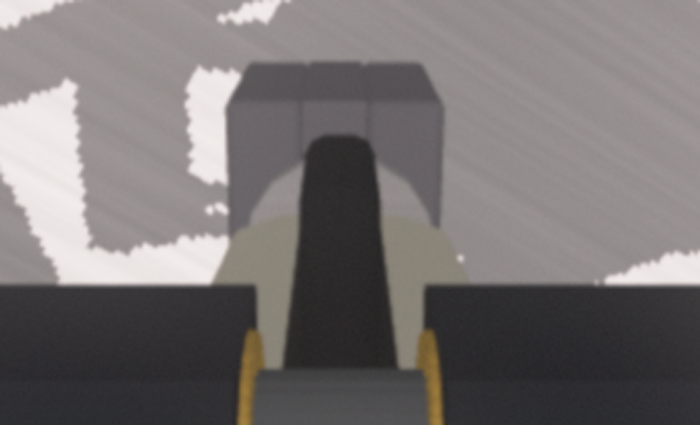

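Call:
drive_tool --targets '[[[0, 0, 0, 0, 0, -2, -1], [0, 0, 0, 0, 0, -4, -1], [0, 0, 0, 0, 0, -5, -1], [0, 0, 0, 0, 0, -4, -1], [0, 0, 0, 0, 0, 0, -1]]]'

```text
clock: 58.85
tool_pos: [0.5398, -0.3218, 0.1822]
ee_rot: [3.016, 0.852, 0.01]
contact_force: [1.4, -0.3, -0.9]
finger_gap: 0.014
```

```bash
python3 - <<'E'
from h import *
s=st(); c=cam('top'); save(c,'t28.png')
W=cloud(c); m=(W[...,2]>.106)&(W[...,2]<.12)&(W[...,0]>.63)&(W[...,0]<.71)&(np.abs(W[...,1])<.05)
print('lock',cv2.minAreaRect((W[m][:,:2]*1000).astype(np.float32)),m.sum())
c=cam('scene'); save(c,'s28.png',(230,180,330,340),4)
W=cloud(c); m=(W[...,2]>.106)&(W[...,2]<.12)&(W[...,0]>.63)&(W[...,0]<.71)&(np.abs(W[...,1])<.05)
print('lock',cv2.minAreaRect((W[m][:,:2]*1000).astype(np.float32)),m.sum())
go([.55,-.10,.17])
E
```

```text
clock 58.85
joints [-0.6192  0.1969  1.418   0.      1.517   0.4008]
tool_pos [ 0.5398 -0.3218  0.1822]
ee_rot [3.0159 0.8523 0.0095]
contact_force [ 1.3956 -0.2962 -0.9398]
finger_gap 0.014
[[0.852, 0.523, 0.008], [0.523, -0.852, -0.006], [0.004, 0.009, -1.0]]
lock ((668.756591796875, -0.8169212341308594), (58.520179748535156, 92.60992431640625), 2.1054368019104004) 166
lock ((666.857666015625, 2.3803653717041016), (37.91433334350586, 49.49483108520508), 85.90656280517578) 159
turn [0. 0. 0.] shift(after turn) [ 12.59 -18.1    0.63] rows>= 3.5
```

View pics/s28.png

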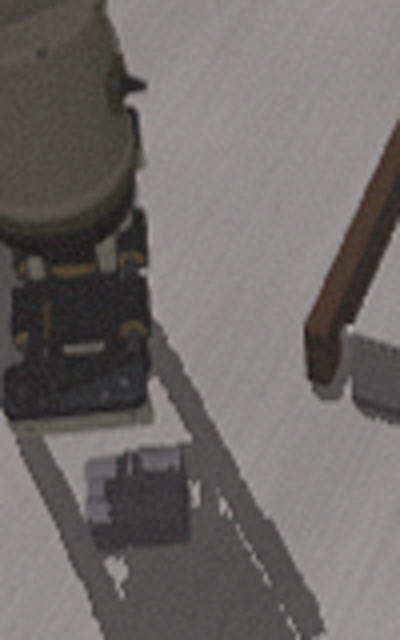

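Call:
drive_tool --targets '[[[0, 0, 0, 3.5, -5, 0, -1], [0, 0, 0, 3.5, -5, 0, -1], [0, 0, 0, 3.5, -5, 0, -1], [0, 0, 0, 3.5, -5, 0, -1], [0, 0, 0, 3.5, -5, 0, -1]]]'

```text
clock: 59.58
tool_pos: [0.5539, -0.0133, 0.1734]
ee_rot: [-3.022, -0.854, 0.005]
contact_force: [1.2, -0.5, -1.4]
finger_gap: 0.0136
```

Call:
drive_tool --targets '[[[0, 0, -10, 0, 0, 0, -1], [0, 0, -10, 0, 0, 0, -1], [0, 0, -10, 0, 0, 0, -1], [0, 0, -10, 0, 0, 0, -1], [0, 0, -10, 0, 0, 0, -1]]]'

```text
clock: 60.2
tool_pos: [0.554, -0.0151, 0.1733]
ee_rot: [-2.371, -2.057, 0.004]
contact_force: [-0.7, 0.0, -0.7]
finger_gap: 0.0135
```

Call:
drive_tool --targets '[[[0, 0, -10, 0, 0, 0, -1], [0, 0, -10, 0, 0, 0, -1], [0, 0, -10, 0, 0, 0, -1], [0, 0, -10, 0, 0, 0, -1], [0, 0, -10, 0, 0, 0, -1]]]'

```text
clock: 60.82
tool_pos: [0.554, -0.0152, 0.1733]
ee_rot: [-1.279, -2.865, 0.002]
contact_force: [0.8, -1.0, -2.3]
finger_gap: 0.0134
```

```bash
python3 - <<'E'
from h import *
s=st(); c=cam('wrist'); save(c,'w29.png'); go([.625,.007,.18])
W=cloud(c); m=(W[...,2]>.107)&(W[...,2]<.117)&(np.hypot(W[...,0]-.668,W[...,1]-.007)<.04)
print('lock',cv2.minAreaRect((W[m][:,:2]*1000).astype(np.float32)),m.sum())
E
```

```text
clock 60.825
joints [-0.1199  0.0164  1.6277  0.      1.5015 -0.851 ]
tool_pos [ 0.554  -0.0152  0.1733]
ee_rot [-1.2790e+00 -2.8652e+00  1.8000e-03]
contact_force [ 0.7801 -1.0154 -2.3471]
finger_gap 0.0134
[[-0.668, 0.744, -0.004], [0.744, 0.668, 0.0], [0.003, -0.003, -1.0]]
turn [0. 0. 0.] shift(after turn) [-3.15  6.74 -0.7 ] rows>= 1.2
lock ((652.3572998046875, 16.275781631469727), (39.375553131103516, 19.594484329223633), 43.10105895996094) 512
```

View pics/w29.png

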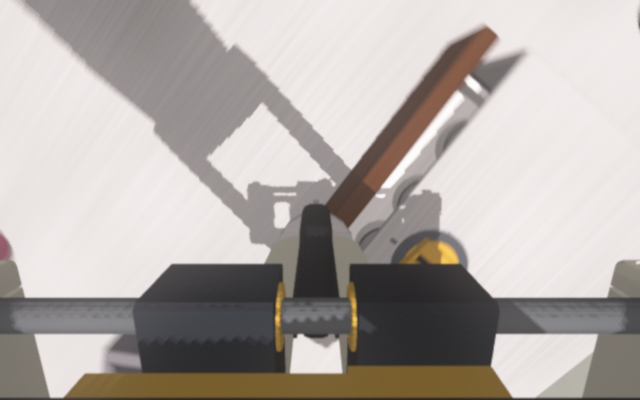

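Call:
drive_tool --targets '[[[0, 0, 0, -4.7, 3.3, 0, -1], [0, 0, 0, -4.7, 3.3, 0, -1], [0, 0, 0, -4.6, 3.3, 0, -1], [0, 0, 0, 0, 0, 0, -1], [0, 0, 0, 0, 0, 0, -1]]]'

```text
clock: 61.5
tool_pos: [0.7211, -0.0542, 0.1732]
ee_rot: [-1.29, -2.86, 0.002]
contact_force: [0.4, -0.3, -1.3]
finger_gap: 0.0139
```

```bash
python3 - <<'E'
from h import *
s=st(); c=cam('wrist'); save(c,'w30.png')
np.savez('lk.npz',**c)
W=cloud(c); m=(W[...,2]>.107)&(W[...,2]<.117)&(np.hypot(W[...,0]-.668,W[...,1]-.007)<.04)
print('lock',cv2.minAreaRect((W[m][:,:2]*1000).astype(np.float32)),m.sum())
E
```

```text
clock 61.5
joints [-1.4590e-01  4.7720e-01  1.0922e+00  1.0000e-04  1.5762e+00 -8.6950e-01]
tool_pos [ 0.7211 -0.0542  0.1732]
ee_rot [-1.2897e+00 -2.8604e+00  1.6000e-03]
contact_force [ 0.404  -0.2873 -1.3456]
finger_gap 0.0139
[[-0.662, 0.749, -0.004], [0.749, 0.662, 0.001], [0.003, -0.003, -1.0]]
lock ((667.6992797851562, 5.260698318481445), (35.05858612060547, 45.984527587890625), 88.70770263671875) 2480
```

View pics/w30.png

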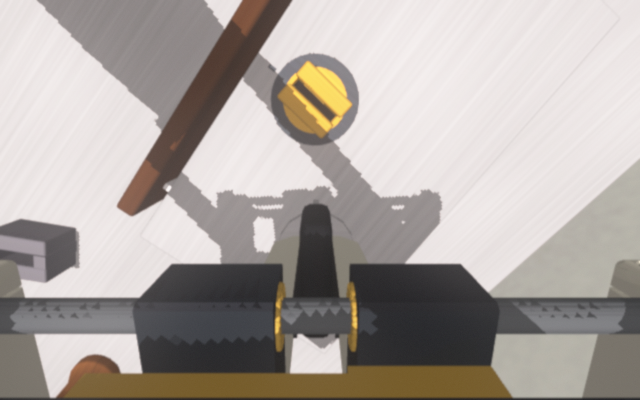

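```bash
python3 - <<'E'
from h import *
c=dict(np.load('lk.npz')); W=cloud(c)
P=W.reshape(-1,3); r=np.hypot(P[:,0]-.6677,P[:,1]-.0053)<.03
m=r&(P[:,2]>.1085)&(P[:,2]<.116); q=P[m]
th=np.radians(-1.3); ax=np.array([np.cos(th),np.sin(th)]); ay=np.array([-np.sin(th),np.cos(th)])
d=(q[:,:2]-[.6677,.0053]); a=d@ax*1000; b=d@ay*1000
h,e=np.histogram(b,bins=np.arange(-20,21,1)); print(list(zip(e[:-1],h)))
# mid top-bar points: inner edges by a-slice
for lo in range(-20,20,8):
    k=(a>lo)&(a<lo+8); bb=np.sort(b[k]); print(lo, bb.min().round(1), bb[bb<0].max().round(1), bb[bb>0].min().round(1), bb.max().round(1))
save(c,'lk.png',(260,40,380,160),5)
E
```

```text
[(np.int64(-20), np.int64(0)), (np.int64(-19), np.int64(0)), (np.int64(-18), np.int64(37)), (np.int64(-17), np.int64(79)), (np.int64(-16), np.int64(85)), (np.int64(-15), np.int64(87)), (np.int64(-14), np.int64(82)), (np.int64(-13), np.int64(85)), (np.int64(-12), np.int64(84)), (np.int64(-11), np.int64(84)), (np.int64(-10), np.int64(87)), (np.int64(-9), np.int64(84)), (np.int64(-8), np.int64(86)), (np.int64(-7), np.int64(85)), (np.int64(-6), np.int64(87)), (np.int64(-5), np.int64(85)), (np.int64(-4), np.int64(44)), (np.int64(-3), np.int64(12)), (np.int64(-2), np.int64(13)), (np.int64(-1), np.int64(12)), (np.int64(0), np.int64(11)), (np.int64(1), np.int64(12)), (np.int64(2), np.int64(13)), (np.int64(3), np.int64(53)), (np.int64(4), np.int64(90)), (np.int64(5), np.int64(87)), (np.int64(6), np.int64(86)), (np.int64(7), np.int64(90)), (np.int64(8), np.int64(90)), (np.int64(9), np.int64(89)), (np.int64(10), np.int64(87)), (np.int64(11), np.int64(93)), (np.int64(12), np.int64(88)), (np.int64(13), np.int64(92)), (np.int64(14), np.int64(92)), (np.int64(15), np.int64(89)), (np.int64(16), np.int64(79)), (np.int64(17), np.int64(13)), (np.int64(18), np.int64(0)), (np.int64(19), np.int64(0))]
-20 -17.5 -1.4 1.0 17.2
-12 -17.3 -3.7 3.4 17.1
-4 -17.6 -3.8 3.7 17.0
4 -17.4 -3.6 3.6 17.0
12 -17.6 -3.7 2.4 16.8
```

View pics/lk.png

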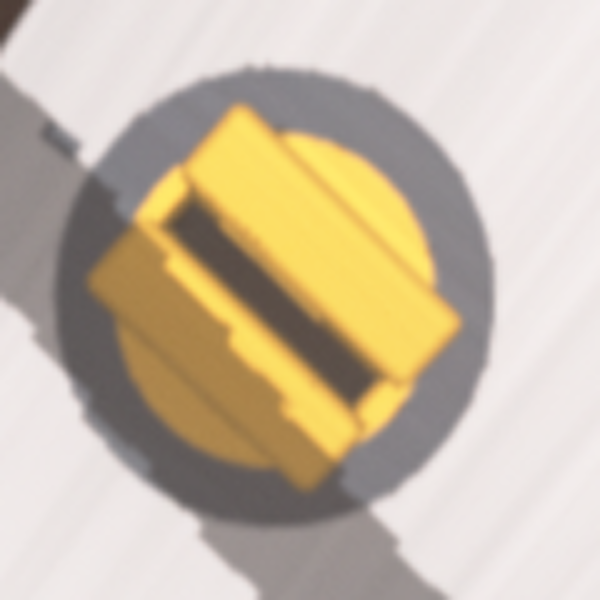

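Call:
drive_tool --targets '[[[0, 0, -10, 0, 0, 0, -1], [0, 0, -10, 0, 0, 0, -1], [0, 0, -10, 0, 0, 0, -1], [0, 0, -10, 0, 0, 0, -1], [0, 0, -7, 0, 0, 0, -1]]]'

```text
clock: 62.18
tool_pos: [0.7216, -0.054, 0.178]
ee_rot: [0.033, 3.139, -0.0]
contact_force: [0.3, -0.5, -1.5]
finger_gap: 0.0137
```

Call:
drive_tool --targets '[[[0, 0, 0, 0, 0, 0, -1], [0, 0, 0, 0, 0, 0, -1]]]'

```text
clock: 62.42
tool_pos: [0.7221, -0.0542, 0.1769]
ee_rot: [0.044, 3.14, -0.0]
contact_force: [0.3, -0.4, -1.2]
finger_gap: 0.014
```

```bash
python3 - <<'E'
from h import *
s=st(); c=cam('wrist'); save(c,'w31.png')
W=cloud(c); m=(W[...,2]>.107)&(W[...,2]<.117)&(np.hypot(W[...,0]-.668,W[...,1]-.007)<.04)
print('lock',cv2.minAreaRect((W[m][:,:2]*1000).astype(np.float32)),m.sum())
go([.6677,.0053,.16],178.5)
# held key handle top in tool frame
M=R.from_rotvec(s['ee_rot']); L=M.inv().apply((W-s['tool_pos']).reshape(-1,3))*1000
k=(L[:,2]>-85)&(L[:,2]<-60)&(np.abs(L[:,1])<9)&(np.abs(L[:,0])<40)
q=L[k]; print(len(q), np.percentile(q[:,0],[1,99]),np.percentile(q[:,1],[1,50,99]),np.percentile(q[:,2],[5,50]))
E
```

```text
clock 62.425
joints [-0.1457  0.4723  1.0918  0.      1.576  -1.6884]
tool_pos [ 0.7221 -0.0542  0.1769]
ee_rot [ 4.4100e-02  3.1399e+00 -2.0000e-04]
contact_force [ 0.2834 -0.4448 -1.2099]
finger_gap 0.014
[[-1.0, 0.028, 0.001], [0.028, 1.0, -0.0], [-0.001, -0.0, -1.0]]
lock ((668.0397338867188, 4.875276565551758), (35.3433723449707, 45.42738342285156), 88.36711120605469) 2316
turn [-0.    0.06 -0.08] shift(after turn) [5.6  5.81 1.66] rows>= 1.3
2938 [-27.28804167  26.55589026] [-8.53035072 -0.01987541  8.59469557] [-77.51882756 -67.78644699]
```

View pics/w31.png

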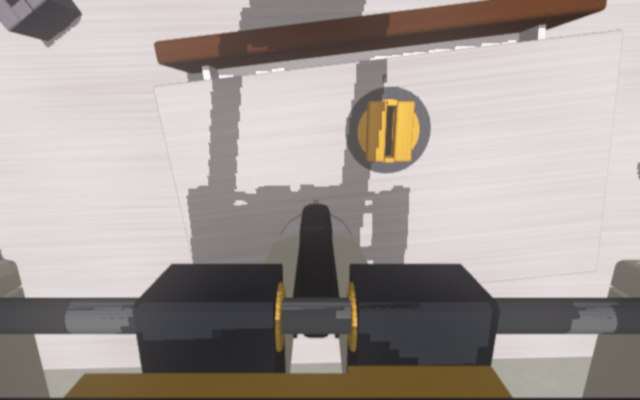

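Call:
drive_tool --targets '[[[0, 0, 0, 2.8, 3, 0, -1], [0, 0, 0, 2.6, 2.9, 0.5, -1], [0, 0, 0, 0, 0, 1, -1], [0, 0, 0, 0, 0, 0, -1], [0, 0, 0, 0, 0, 0, -1]]]'

```text
clock: 63.1
tool_pos: [0.6704, 0.005, 0.1608]
ee_rot: [0.042, 3.141, -0.0]
contact_force: [0.4, 0.4, -1.2]
finger_gap: 0.0134
```

```bash
python3 - <<'E'
from h import *
s=st(); go([.6679,.0051,.142],178.4); c=cam('wrist'); save(c,'w32.png')
E
```

```text
clock 63.1
joints [-6.8800e-02  3.3010e-01  1.3005e+00 -2.0000e-04  1.5107e+00 -1.6131e+00]
tool_pos [0.6704 0.005  0.1608]
ee_rot [ 4.160e-02  3.141e+00 -4.000e-04]
contact_force [ 0.3714  0.3707 -1.2408]
finger_gap 0.0134
[[-1.0, 0.027, 0.0], [0.027, 1.0, -0.0], [-0.0, -0.0, -1.0]]
turn [-0.01  0.02  0.08] shift(after turn) [0.25 0.   1.88] rows>= 0.3
```

View pics/w32.png

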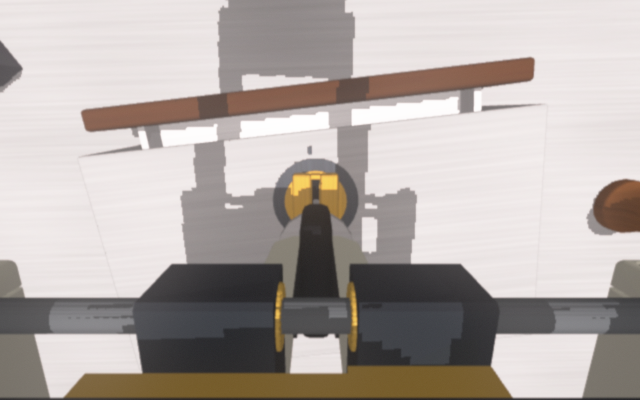

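Call:
drive_tool --targets '[[[0, 0, 0, 0.25, 0, 1.0, -1], [0, 0, 0, 0, 0, 0.8, -1], [0, 0, 0, 0, 0, 0.3, -1], [0, 0, 0, 0, 0, 0.3, -1], [0, 0, 0, 0, 0, 0, -1]]]'

```text
clock: 63.78
tool_pos: [0.6673, 0.006, 0.1364]
ee_rot: [-0.04, -3.141, -0.0]
contact_force: [-0.0, -0.7, -1.1]
finger_gap: 0.0137
```

Call:
drive_tool --targets '[[[0, 0, 0, 0, -0.07, 0.3, -1], [0, 0, 0, 0, 0, 0.3, -1], [0, 0, 0, 0, 0, 0, -1]]]'

```text
clock: 64.15
tool_pos: [0.6672, 0.0053, 0.1302]
ee_rot: [-0.039, -3.141, -0.0]
contact_force: [0.3, -0.0, -1.3]
finger_gap: 0.0139
```

Call:
drive_tool --targets '[[[0, 0, 0, 0, 0, 0.3, -1], [0, 0, 0, 0, 0, 0.1, -1], [0, 0, 0, 0, 0, 0, -1]]]'

```text
clock: 64.53
tool_pos: [0.6673, 0.0053, 0.1265]
ee_rot: [-0.039, -3.141, 0.0]
contact_force: [0.4, 0.0, -0.4]
finger_gap: 0.0135
```

```bash
python3 - <<'E'
from h import *
s=st(); print(s['moment']); go([.6679,.0051,.1262],178.4); c=cam('wrist'); save(c,'w33.png')
E
```

```text
clock 64.525
joints [-0.0689  0.3411  1.35   -0.      1.4508 -1.6146]
tool_pos [0.6673 0.0053 0.1265]
ee_rot [-0.0395 -3.1411  0.    ]
contact_force [ 0.4204  0.0495 -0.3774]
finger_gap 0.0135
[[-1.0, 0.025, -0.0], [0.025, 1.0, -0.0], [0.0, -0.0, -1.0]]
[ 0.03931966 -0.11324252 -0.00085487]
turn [-0.   -0.02  0.16] shift(after turn) [-0.06 -0.01  0.03] rows>= 0.0
```

View pics/w33.png

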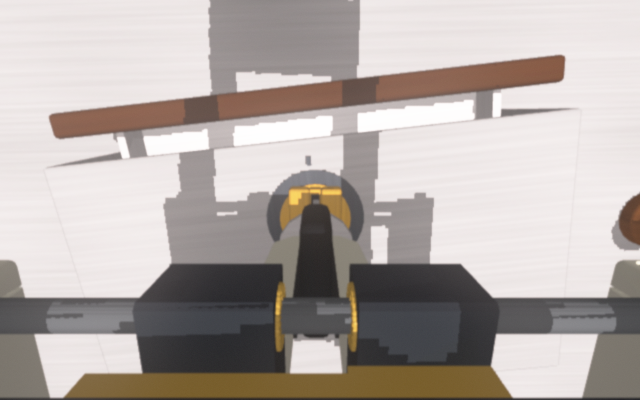

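Call:
drive_tool --targets '[[[0, 0, 8, 0, 0, 0, -1], [0, 0, 8, 0, 0, 0, -1], [0, 0, 8, 0, 0, 0, -1], [0, 0, 8, 0, 0, 0, -1], [0, 0, 0, 0, 0, 0, -1]]]'

```text
clock: 65.2
tool_pos: [0.6675, 0.0051, 0.1267]
ee_rot: [0.903, 3.009, -0.0]
contact_force: [-0.5, -0.7, -1.5]
finger_gap: 0.0141
```

```bash
python3 - <<'E'
from h import *
s=st(); print(s['moment']); c=cam('wrist'); save(c,'w34.png',(200,120,440,340),3)
E
```

```text
clock 65.2
joints [-6.9000e-02  3.4080e-01  1.3497e+00 -2.0000e-04  1.4509e+00 -1.0569e+00]
tool_pos [0.6675 0.0051 0.1267]
ee_rot [ 9.0260e-01  3.0089e+00 -2.0000e-04]
contact_force [-0.5398 -0.6618 -1.5192]
finger_gap 0.0141
[[-0.835, 0.55, 0.0], [0.55, 0.835, -0.0], [-0.0, -0.0, -1.0]]
[-0.13222226 -0.11868283 -0.00672677]
```

View pics/w34.png

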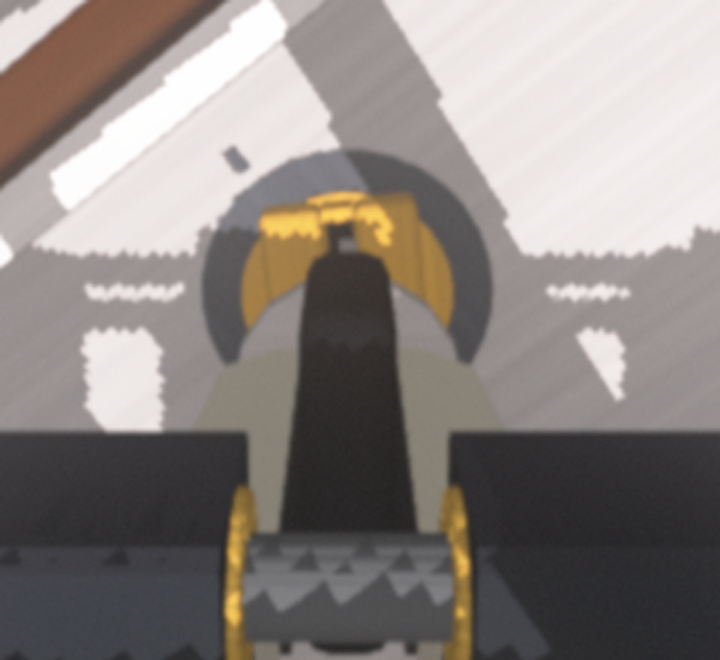

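The lock turns with the key. I'll continue.

Call:
drive_tool --targets '[[[0, 0, 9, 0, 0, 0, -1], [0, 0, 9, 0, 0, 0, -1], [0, 0, 9, 0, 0, 0, -1], [0, 0, 9, 0, 0, 0, -1], [0, 0, 9, 0, 0, 0, -1]]]'

```text
clock: 65.88
tool_pos: [0.6676, 0.0051, 0.1267]
ee_rot: [1.988, 2.432, 0.0]
contact_force: [1.0, -0.2, -1.7]
finger_gap: 0.0138
```

Call:
drive_tool --targets '[[[0, 0, 4, 0, 0, 0, -1], [0, 0, 4, 0, 0, 0, -1], [0, 0, 0, 0, 0, 0, -1]]]'

```text
clock: 66.25
tool_pos: [0.6676, 0.0052, 0.1267]
ee_rot: [2.148, 2.292, 0.0]
contact_force: [0.9, -0.2, -1.3]
finger_gap: 0.0138
```

```bash
python3 - <<'E'
from h import *
s=st(); print(s['moment']); c=cam('wrist'); save(c,'w35.png',(200,120,440,340),3)
E
```

```text
clock 66.25
joints [-0.069   0.3409  1.3496 -0.      1.4506 -0.134 ]
tool_pos [0.6676 0.0052 0.1267]
ee_rot [2.1478e+00 2.2922e+00 4.0000e-04]
contact_force [ 0.9289 -0.2325 -1.3261]
finger_gap 0.0138
[[-0.065, 0.998, 0.0], [0.998, 0.065, -0.0], [-0.0, 0.0, -1.0]]
[-0.14968448 -0.28535001  0.02337936]
```

View pics/w35.png

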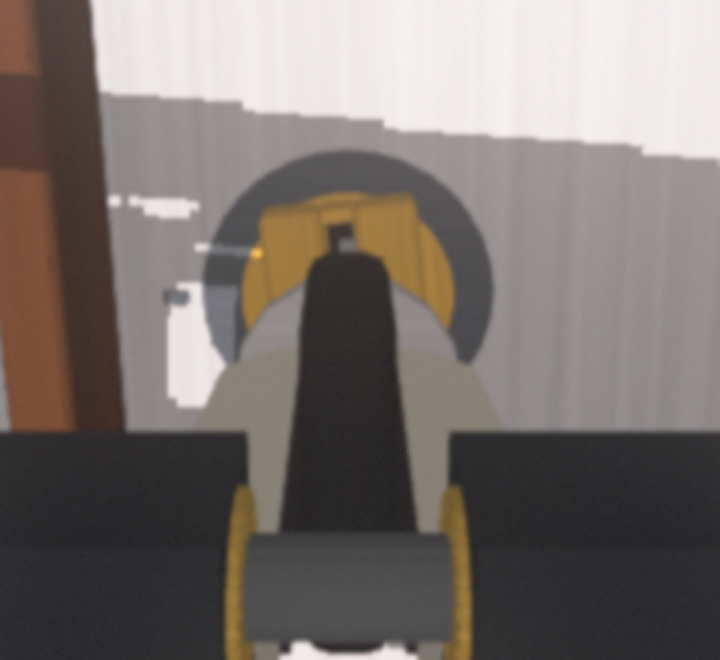

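Call:
drive_tool --targets '[[[0, 0, 3, 0, 0, 0, -1], [0, 0, 2, 0, 0, 0, -1], [0, 0, 0, 0, 0, 0, -1]]]'

```text
clock: 66.68
tool_pos: [0.6676, 0.0052, 0.1268]
ee_rot: [2.248, 2.195, 0.0]
contact_force: [1.2, -0.6, -1.2]
finger_gap: 0.0138
```

```bash
python3 - <<'E'
from h import *
s=st(); print(s['moment'])
E
```

```text
clock 66.675
joints [-0.069   0.3408  1.3497 -0.      1.4506 -0.0451]
tool_pos [0.6676 0.0052 0.1268]
ee_rot [2.2475e+00 2.1945e+00 4.0000e-04]
contact_force [ 1.1856 -0.5735 -1.2153]
finger_gap 0.0138
[[0.024, 1.0, 0.0], [1.0, -0.024, -0.0], [-0.0, 0.0, -1.0]]
[-0.22412646 -0.46578319  0.08140742]
```

Call:
drive_tool --targets '[[[0, 0, 2, 0, 0, 0, -1], [0, 0, 2, 0, 0, 0, -1], [0, 0, 0, 0, 0, 0, -1]]]'

```text
clock: 67.05
tool_pos: [0.6676, 0.0052, 0.1268]
ee_rot: [2.324, 2.113, 0.0]
contact_force: [2.7, -1.0, -2.3]
finger_gap: 0.0137
```

```bash
python3 - <<'E'
from h import *
s=st(); print(s['moment'])
E
```

```text
clock 67.05
joints [-6.8800e-02  3.4090e-01  1.3496e+00 -1.0000e-04  1.4506e+00  2.6300e-02]
tool_pos [0.6676 0.0052 0.1268]
ee_rot [2.3242e+00 2.1131e+00 5.0000e-04]
contact_force [ 2.7386 -1.0146 -2.3321]
finger_gap 0.0137
[[0.095, 0.995, 0.001], [0.995, -0.095, -0.0], [-0.0, 0.001, -1.0]]
[-0.26498835 -0.67248972  0.6345211 ]
```

Call:
drive_tool --targets '[[[0, 0, 0, 0, 0, 0, -1], [0, 0, -4, 0, 0, 0, -1], [0, 0, -4, 0, 0, 0, -1], [0, 0, 0, 0, 0, -1, -1], [0, 0, 0, 0, 0, -1.5, -1]]]'

```text
clock: 67.68
tool_pos: [0.6667, 0.0054, 0.152]
ee_rot: [-2.172, -2.268, 0.002]
contact_force: [0.6, -0.0, -1.1]
finger_gap: 0.0135
```

Call:
drive_tool --targets '[[[0, 0, 0, 0, 0, -1.5, -1], [0, 0, 0, -2.5, 0, -1, -1], [0, 0, 0, -4, 0, 0, -1], [0, 0, 0, 0, 0, 0, -1]]]'

```text
clock: 68.18
tool_pos: [0.6703, -0.0639, 0.1775]
ee_rot: [2.175, 2.265, -0.001]
contact_force: [-0.0, 0.2, -2.0]
finger_gap: 0.0136
```

```bash
python3 - <<'E'
from h import *
s=st(); c=cam('wrist'); save(c,'w36.png'); prof(c)
W=cloud(c); m=(W[...,2]>.107)&(W[...,2]<.117)&(np.hypot(W[...,0]-.668,W[...,1]-.005)<.04)
print('lock',cv2.minAreaRect((W[m][:,:2]*1000).astype(np.float32)),m.sum())
M=R.from_rotvec(s['ee_rot']); L=M.inv().apply((W-s['tool_pos']).reshape(-1,3))*1000
go([.5372,-.320,.17],31.6)
E
```

```text
clock 68.175
joints [-1.7040e-01  3.3050e-01  1.2697e+00 -1.3000e-03  1.5406e+00 -2.1090e-01]
tool_pos [ 0.6703 -0.0639  0.1775]
ee_rot [ 2.1750e+00  2.2649e+00 -1.0000e-03]
contact_force [-0.0222  0.1749 -2.0154]
finger_gap 0.0136
[[-0.041, 0.999, 0.001], [0.999, 0.041, -0.001], [-0.001, 0.001, -1.0]]
-0.1 panel (np.float64(576.0), np.float64(593.6), np.int64(351)) cab front (np.float64(611.3), np.float64(639.8), np.int64(648))
-0.05 panel (np.float64(576.2), np.float64(593.5), np.int64(403)) cab front (np.float64(611.5), np.float64(639.9), np.int64(741))
0.03 panel (np.float64(576.1), np.float64(593.6), np.int64(505)) cab front (np.float64(611.6), np.float64(639.8), np.int64(619))
0.08 panel None cab front None
lock ((667.907470703125, 5.43452262878418), (35.00944519042969, 45.91987228393555), 4.616620063781738) 2328
turn [2.000e-02 1.000e-02 6.078e+01] shift(after turn) [-24.84  14.99   0.72] rows>= 4.6
```

View pics/w36.png

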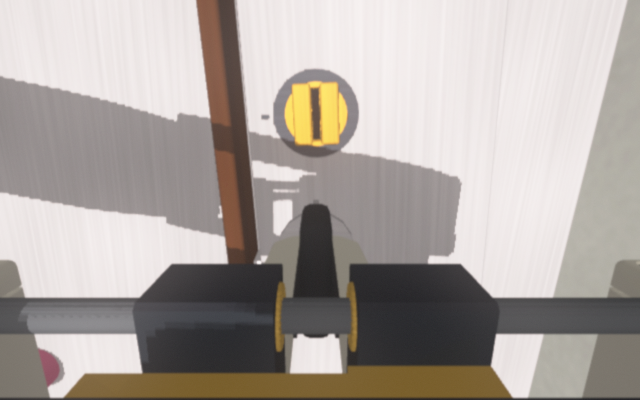

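Call:
drive_tool --targets '[[[0, 0, 10.1, 0, 0, 0, -1], [0, 0, 10.1, 0, 0, 0, -1], [0, 0, 10.1, 0, 0, 0, -1], [0, 0, 10.1, 0, 0, 0, -1], [0, 0, 10.1, 0, 0, 0, -1]]]'

```text
clock: 68.85
tool_pos: [0.6702, -0.0593, 0.1768]
ee_rot: [-2.935, -1.119, 0.0]
contact_force: [-0.1, 1.1, -1.7]
finger_gap: 0.0141
```

Call:
drive_tool --targets '[[[0, 0, 10.1, 0, 0, 0, -1], [0, 0, 0, -5, 3, 0, -1], [0, 0, 0, -5, 3, 0, -1], [0, 0, 0, -5, 3, 0, -1], [0, 0, 0, -5, 3, 0, -1]]]'

```text
clock: 69.47
tool_pos: [0.5632, -0.2684, 0.177]
ee_rot: [3.02, 0.866, 0.0]
contact_force: [1.1, 0.0, -1.6]
finger_gap: 0.0138
```

```bash
python3 - <<'E'
from h import *
s=st(); go([.5372,-.320,.17],31.6)
c=cam('wrist'); rectz(c,(.5365,-.3185),.040,.052,.05); save(c,'w37.png')
E
```

```text
clock 69.475
joints [-5.2700e-01  1.9750e-01  1.4268e+00  2.0000e-04  1.5171e+00  4.8550e-01]
tool_pos [ 0.5632 -0.2684  0.177 ]
ee_rot [3.020e+00 8.656e-01 4.000e-04]
contact_force [ 1.0603  0.0362 -1.6064]
finger_gap 0.0138
[[0.848, 0.53, 0.0], [0.53, -0.848, 0.0], [0.0, 0.0, -1.0]]
turn [ 0.   -0.02  0.39] shift(after turn) [-4.92  3.03  0.7 ] rows>= 0.9
rect [ 555.9 -323.1] [73.7 35.8] 71.0 z 0.0475 n 1018
```

View pics/w37.png

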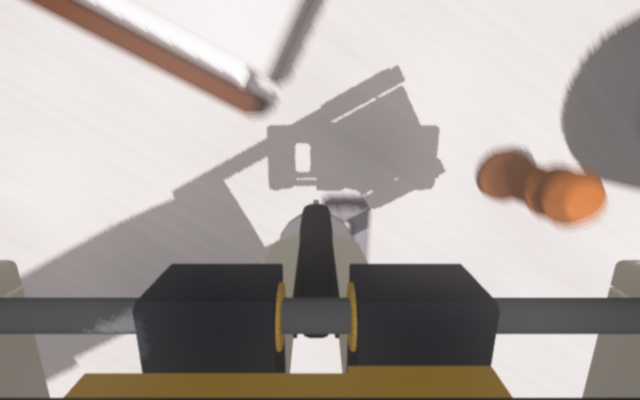

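Call:
drive_tool --targets '[[[0, 0, 0.4, -2.5, 1.5, 0.5, -1], [0, 0, 0, -2.4, 1.5, 1.5, -1], [0, 0, 0, 0, 0, 2, -1], [0, 0, 0, 0, 0, 2, -1], [0, 0, 0, 0, 0, 0, -1]]]'

```text
clock: 70.15
tool_pos: [0.5372, -0.3164, 0.1136]
ee_rot: [-3.019, -0.855, 0.005]
contact_force: [-0.9, 0.5, -0.6]
finger_gap: 0.0137
```

```bash
python3 - <<'E'
from h import *
s=st(); go([.5370,-.3194,.08],31.6)
E
```

```text
clock 70.15
joints [-6.1480e-01  2.3930e-01  1.4955e+00  3.0000e-04  1.4118e+00  4.0400e-01]
tool_pos [ 0.5372 -0.3164  0.1136]
ee_rot [-3.0187 -0.8549  0.0045]
contact_force [-0.8574  0.5408 -0.6278]
finger_gap 0.0137
[[0.852, 0.524, -0.004], [0.524, -0.851, 0.003], [-0.002, -0.005, -1.0]]
turn [-0.27  0.1   0.02] shift(after turn) [-0.17  0.24  3.36] rows>= 0.5
```

Call:
drive_tool --targets '[[[0, 0, 0, -0.1, 0.2, 1.5, -1], [0, 0, 0, 0, 0, 1.5, -1], [0, 0, 0, 0, 0, 0, -1], [0, 0, 0, 0, 0, 0, -1]]]'

```text
clock: 70.65
tool_pos: [0.5385, -0.3209, 0.0867]
ee_rot: [-3.023, -0.854, -0.0]
contact_force: [-0.1, -0.3, -0.4]
finger_gap: 0.014
```

```bash
python3 - <<'E'
from h import *
s=st(); go([.5370,-.3194,.08],31.6); c=cam('wrist'); save(c,'w38.png',(200,120,440,340),3)
E
```

```text
clock 70.65
joints [-0.6191  0.2643  1.5167  0.      1.3607  0.4009]
tool_pos [ 0.5385 -0.3209  0.0867]
ee_rot [-3.0232 -0.8543 -0.    ]
contact_force [-0.1125 -0.296  -0.4312]
finger_gap 0.014
[[0.852, 0.523, 0.0], [0.523, -0.852, 0.0], [0.0, -0.0, -1.0]]
turn [-0.   -0.   -0.04] shift(after turn) [-0.05 -0.21  0.67] rows>= 0.1
```

View pics/w38.png

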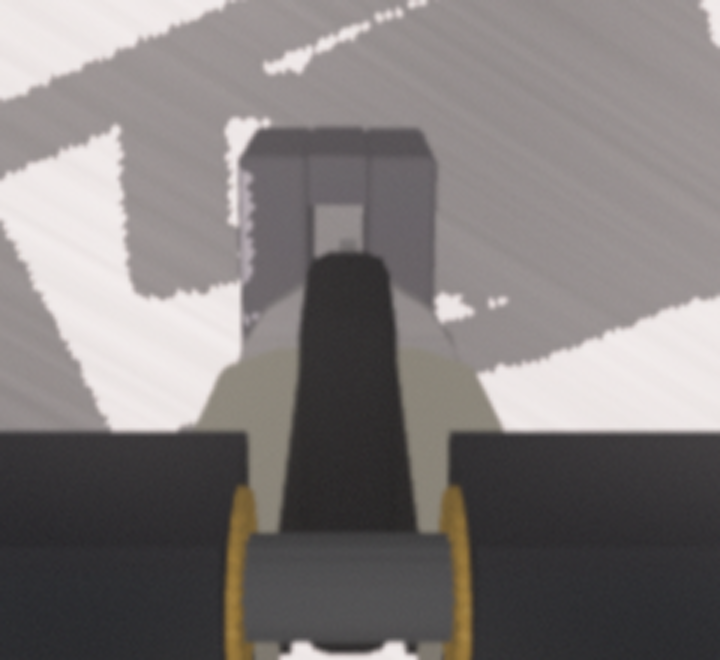

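Call:
drive_tool --targets '[[[0, 0, 0, 0, -0.2, 0, -1], [0, 0, 0, 0, 0, 1, -1], [0, 0, 0, 0, 0, 1, -1], [0, 0, 0, 0, 0, 1, -1], [0, 0, 0, 0, 0, 0, -1]]]'

```text
clock: 71.32
tool_pos: [0.5363, -0.3184, 0.0547]
ee_rot: [-3.021, -0.854, 0.003]
contact_force: [-0.2, -0.4, -1.6]
finger_gap: 0.014
```

Call:
drive_tool --targets '[[[0, 0, 0, 0, 0, 1, -1], [0, 0, 0, 0, 0, 1, -1], [0, 0, 0, 0, 0, 0.6, -1], [0, 0, 0, 0, 0, 0, -1]]]'

```text
clock: 71.82
tool_pos: [0.5369, -0.3188, 0.0297]
ee_rot: [-3.022, -0.854, 0.001]
contact_force: [1.0, -0.3, -0.7]
finger_gap: 0.0136
```

Call:
drive_tool --targets '[[[0, 0, 0, 0, 0, 0.2, -1], [0, 0, 0, 0, 0, 0.1, -1], [0, 0, 0, 0, 0, 0, -1]]]'

```text
clock: 72.2
tool_pos: [0.5375, -0.3192, 0.0278]
ee_rot: [3.023, 0.854, 0.0]
contact_force: [0.4, -0.9, -1.1]
finger_gap: 0.0134
```

Call:
drive_tool --targets '[[[0, 0, 0, 0, 0, 0.1, -1], [0, 0, 0, 0, 0, 0, -1]]]'

```text
clock: 72.45
tool_pos: [0.5374, -0.3192, 0.0266]
ee_rot: [3.023, 0.854, 0.0]
contact_force: [-0.2, 0.7, -1.8]
finger_gap: 0.0136
```

Inside the hole and about 1 mm from home. I'll release it slowly.

Call:
drive_tool --targets '[[[0, 0, 0, 0, 0, 0.1, -1], [0, 0, 0, 0, 0, 0, -0.5], [0, 0, 0, 0, 0, 0, -0.2], [0, 0, 0, 0, 0, 0, 0.1], [0, 0, 0, 0, 0, 0, 0.1]]]' --newtons 10

```text
clock: 73.08
tool_pos: [0.5375, -0.3192, 0.0257]
ee_rot: [3.023, 0.854, 0.0]
contact_force: [-0.1, -0.2, 0.2]
finger_gap: 0.0483
```

Call:
drive_tool --targets '[[[0, 0, 0, 0, 0, -3, 0.1], [0, 0, 0, 0, 0, -5, 0.1], [0, 0, 0, 0, 0, -4, 0.1], [0, 0, 0, -2, 0, 0, 0.1], [0, 0, 0, 0, 0, 0, 0.1]]]'

```text
clock: 73.7
tool_pos: [0.5192, -0.3303, 0.145]
ee_rot: [-3.024, -0.852, 0.001]
contact_force: [0.5, -0.0, -0.2]
finger_gap: 0.0513
```

```bash
python3 - <<'E'
from h import *
st(); c=cam('wrist'); save(c,'w39.png')
rectz(c,(.5365,-.3185),.088,.1,.05); rectz(c,(.5365,-.3185),.044,.0515,.06)
c=cam('top'); save(c,'t39.png'); 
c=cam('scene'); save(c,'s39.png',(160,100,440,390),2)
E
```

```text
clock 73.7
joints [-6.4960e-01  1.9210e-01  1.4913e+00 -4.0000e-04  1.4588e+00  3.7180e-01]
tool_pos [ 0.5192 -0.3303  0.145 ]
ee_rot [-3.0235e+00 -8.5210e-01  1.1000e-03]
contact_force [ 0.5354 -0.0293 -0.1526]
finger_gap 0.0513
[[0.853, 0.522, -0.001], [0.522, -0.853, 0.0], [-0.001, -0.0, -1.0]]
rect [ 537.  -319.3] [56.2 13.5] 31.1 z 0.0933 n 1272
rect [ 536.2 -318.7] [63.6 48.1] 31.3 z 0.0477 n 1753
```

View pics/w39.png

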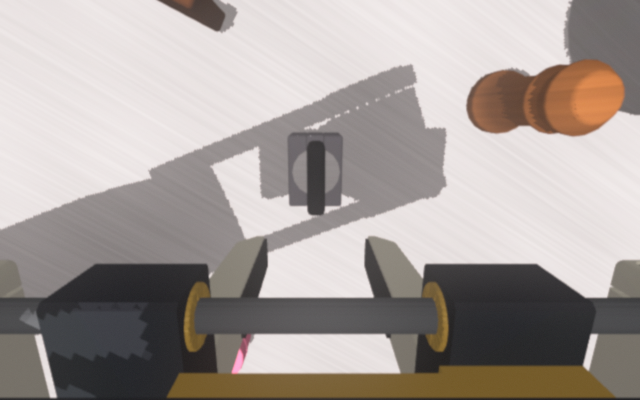

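View pics/s39.png

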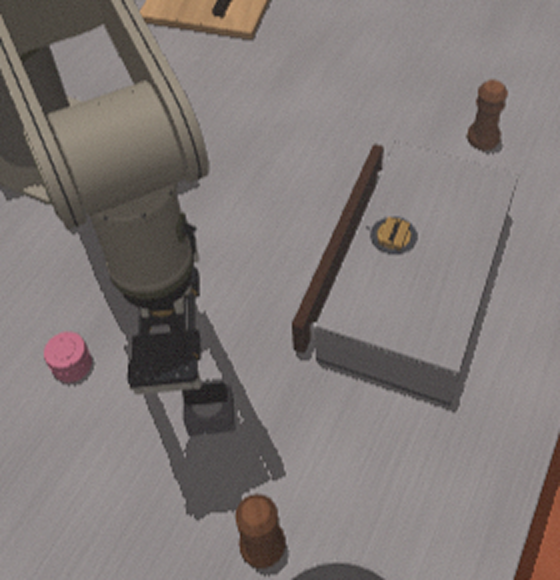

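The key is home and the lock is across. Before handing in, I'll look once through the gap behind the panel to check the tins.

Call:
drive_tool --targets '[[[0, 0, 0, 2, -5, -0.5, 0.1], [0, 0, 0, 2, -5, -0.5, 0.1], [0, 0, 0, 2, -5, -0.5, 0.1], [0, 0, 0, 2, -5, -0.5, 0.1], [0, 0, 0, 2, -5, -0.5, 0.1]]]'

```text
clock: 74.47
tool_pos: [0.4737, -0.0622, 0.1696]
ee_rot: [-3.022, -0.854, 0.002]
contact_force: [0.7, -0.5, 0.0]
finger_gap: 0.0511
```

Call:
drive_tool --targets '[[[0, 0, -10.5, 0, 0, 0, -0.5], [0, 0, -10.5, 0, 0, 0, -1], [0, 0, -10.5, 0, 0, 0, -1], [0, 0, -10.5, 0, 0, 0, -1], [0, 0, -10.5, 0, 0, 0, -1]]]'

```text
clock: 75.1
tool_pos: [0.4742, -0.0637, 0.1693]
ee_rot: [-2.325, -2.11, 0.002]
contact_force: [0.2, -0.1, -0.3]
finger_gap: 0.0056
```

Call:
drive_tool --targets '[[[0, 0, -10.5, 0, 0, 0, -1], [0, 0, -10.5, 0, 0, 0, -1], [0, 0, -10.5, 0, 0, 0, -1], [0, 0, -10.5, 0, 0, 0, -1], [0, 0, -10.5, 0, 0, 0, -1]]]'

```text
clock: 75.72
tool_pos: [0.4742, -0.0637, 0.1693]
ee_rot: [-1.152, -2.92, 0.0]
contact_force: [-0.2, -0.6, 0.2]
finger_gap: 0.0003
```

Call:
drive_tool --targets '[[[0, 0, -10.5, 0, 0, 0, -1], [0, 0, -10.5, 0, 0, 0, -1], [0, 0, -10.5, 0, 0, 0, -1], [0, 0, -10.5, 0, 0, 0, -1], [0, 0, 0, 0, 0, 0, -1]]]'

```text
clock: 76.35
tool_pos: [0.4742, -0.0638, 0.1695]
ee_rot: [-0.041, -3.139, -0.001]
contact_force: [-0.2, -0.4, -0.1]
finger_gap: 0.0004
```

```bash
python3 - <<'E'
from h import *
st(); c=cam('wrist'); save(c,'w40.png'); 
indrawer(c,.6525)
go([.60,-.01,.17])
E
```

```text
clock 76.35
joints [-2.4110e-01 -1.9480e-01  1.8330e+00  1.0000e-04  1.5053e+00 -1.7860e+00]
tool_pos [ 0.4742 -0.0638  0.1695]
ee_rot [-4.0800e-02 -3.1395e+00 -9.0000e-04]
contact_force [-0.1569 -0.3977 -0.0631]
finger_gap 0.0004
[[-1.0, 0.026, -0.002], [0.026, 1.0, 0.001], [0.002, 0.001, -1.0]]
px [ 60. 256.] drawer dx,dt mm -147.4 -308.7 wh [56.  5.] lid z 0.0647
px [503. 277.] drawer dx,dt mm -77.4 122.6 wh [  2. 109.] lid z 0.0643
turn [0. 0. 0.] shift(after turn) [-12.41   5.75  -0.05] rows>= 2.2
```

View pics/w40.png

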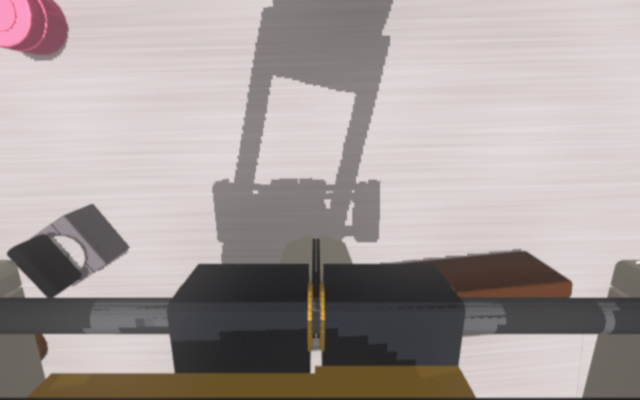

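Call:
drive_tool --targets '[[[0, 0, 0, -4.2, 2, 0, -1], [0, 0, 0, -4.2, 2, 0, -1], [0, 0, 0, -4.0, 1.8, 0, -1], [0, 0, 0, 0, 0, 0, -1]]]'

```text
clock: 76.9
tool_pos: [0.6012, -0.0079, 0.1685]
ee_rot: [-0.043, -3.139, -0.001]
contact_force: [0.2, 0.7, 0.4]
finger_gap: 0.0006
```

```bash
python3 - <<'E'
from h import *
c=cam('wrist'); save(c,'w41.png'); prof(c)
indrawer(c,.6525)
E
```

```text
-0.1 panel (np.float64(575.3), np.float64(592.7), np.int64(372)) cab front (np.float64(610.8), np.float64(639.5), np.int64(623))
-0.05 panel (np.float64(575.4), np.float64(592.8), np.int64(373)) cab front (np.float64(610.5), np.float64(632.4), np.int64(438))
0.03 panel (np.float64(575.3), np.float64(592.8), np.int64(386)) cab front (np.float64(610.6), np.float64(639.7), np.int64(656))
0.08 panel (np.float64(575.4), np.float64(593.0), np.int64(387)) cab front (np.float64(610.6), np.float64(639.8), np.int64(669))
px [325. 165.] drawer dx,dt mm -77.2 -1.6 wh [  1. 353.] lid z 0.0642
px [512. 186.] drawer dx,dt mm -39.0 171.5 wh [ 7. 13.] lid z 0.0633
px [143. 226.] drawer dx,dt mm -38.9 -175.1 wh [13.  6.] lid z 0.0635
```

View pics/w41.png

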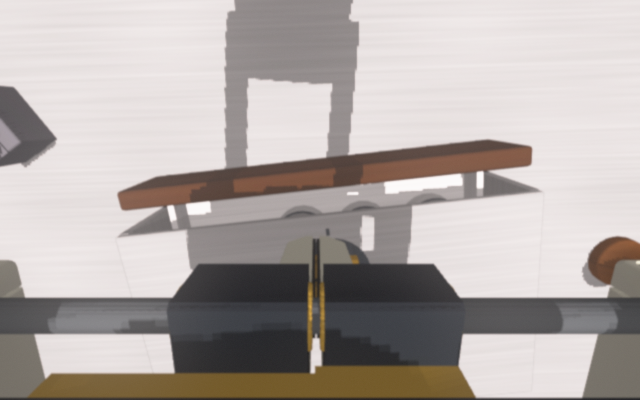

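```bash
python3 - <<'E'
from h import *
s=monitor.get_state(); print(s['clock'],s['contact_force'],s['joint_vel'])
print(workorder.sign_off())
E
```

```text
76.95 [-0.11089403 -0.64133146 -0.24500853] [-0.0197928  -0.05310974  0.03565241 -0.00296064  0.00808702 -0.02229305]
the job is handed in; nothing more can be done
None
```

I finished the whole job and handed it in at about 77 s, but one of the early presses may have broken the 40 N rule. No verdict was reported.

**What I did**
- **Opening:** I pressed the drawer open. It took several presses, because it only ran out after I eased off slowly.
- **Tins:** I stood all four tins in the drawer and left the pink look-alike where it was. The third tin was knocked aside inside the drawer, towards its back wall. It stayed upright and within bounds, so I left it and placed the fourth tin next to it.
- **Drawer:** I pushed it shut. It first came to rest about 2.4 mm too deep, still within the 4 mm limit. A light extra press let it return to its normal latched position.
- **Lock and key:** I turned the lock clockwise to its stop and put the key back in its stand.

**Last checks**
- **Drawer:** it reads about +1.5 mm, so it is latched.
- **Lock:** the slot stands across the drawer, at about 1.57 rad.
- **Key:** it is upright, with its top at the same height as at the start and within about 1 mm of the stand's centre.
- **Tins:** all four lids were level before I closed the drawer. Afterwards I could see only three tins standing through the gap. The fourth, the knocked one, was out of sight at the back.
- **Robot:** the arm is clear of everything.

**What disagreed or may count against it**
- **Fingertips:** they sit about 37 mm short of the reported tool point. My first approach passed over the panel without touching it, and I corrected for this afterwards.
- **Force:** two early presses exceeded 40 N, one at 56 N along the push and 43 N upwards. They were made with the fingers, not the arm or gripper body. The wrist force stayed below 120 N.

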